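Put up the jar shelf by the till

ROBOT

A 6-joint arm with a two-finger parallel gripper is mounted at the origin on a cart in front of the work surface, level with it; the furniture and walls round the work are solid. World frame = base frame: x ahead of the robot, y to its left, z up, the work surface at z = 0. Lengths are in m, angles in rad, forces in N, time in s.
With the tool pointing down it reaches from about 0.375 to 0.975 m from the base axis. Payload 3.8 kg.
Tool frame: the origin (TCP) lies midway between the tips of the shut fingers; the grasp point (between the pads) lies behind it (robot.hold_point_z is the y of the grasp point in the tool frame, in m); y points along the fingers, z is the direction in which the jaws open and shut, and the axes are right-handed (so a half turn about y gives the same grasp; the last joint's range is limited). The gripper opens to 88 mm and grips with 3 to 60 N. Pads are 18 mm wide; open, the fingers measure 123 mm over their backs; the gripper's body (75 mm by 187 mm) begins 45 mm behind the grasp point.
Start: joints at [1.106, 0.264, 1.604, -0, 1.274, -0.037], TCP at [0.28, 0.614, 0.239] pointing down, gripper open.
Joint ranges: [-2.63, 2.63], [-0.94, 2.18], [0.31, 2.57], [-1.31, 4.45], [0, 2.66], [-2.55, 2.55]. Speed limits (rad/s): [2.57, 2.57, 3.14, 3.14, 3.14, 3.14].

INTERFACE

Orientations are given as a 3x3 rotation matrix whose columns are the frame's x, y, z axes.
In Python, from bench import robot gives the robot as it stands.
- The arm moves only by the tool jog_arm, never from a script. Its argument "increments" is text: rows parted by semicolons, each of 7 numbers parted by spaces: the closure, from 0 (fully open) to 1 (shut), then the shift along the world's x, y, z in mm, then the turn, a rotation vector about the world's x, y, z in units of 6 degrees (1.0 is 6 degrees). In form: gripper x y z wx wy wz; .... A call has 1 to 5 rows; each row shifts and turns the pose as measured when the row begins; what a row does not reach is not made up. A row lasts 1/12 s, in which the tool goes at most 41.7 mm and 7.16 degrees, less where a joint would pass 70% of its speed; a pose out of reach is approached as far as the arm can. A call is refused whole if a number of a shift passes 41.7 or a number of a turn 1, either way. A call with a gripper value outside its range is refused whole. The fingers move at their own pace and stop on an object; the grip force is fixed at half the most. Time passes only in rows, so rows that do not move let the fingers close. It gives the time, the measured TCP pose, the force and the opening at its end, in the units of the state.
- robot.state(): the state, without advancing time (a new reading comes with each control period).
- robot.camera(name): name is "scene" or "top" or "wrist"; returns a dict with "image" (384x512x3 uint8, red, green, blue), "z_map" (384x512 float32, m along the optical axis (not along the pixel's ray), 0 where there is no reading), "fx", "fy", "cx", "cy" (pixels), "k1" (the pictures are not rectified: a ray, as slopes to the right and down, at radius r is drawn at 1 + k1 r^2 times it, then the intrinsics apply), "xyz" and "attitude" of the camera in the world; the wrist camera has in their place "tool_from_camera" (4x4, takes a point from camera to tool coordinates, whose origin is the TCP and whose axes are the tool frame's). Camera axes: x right, y down, z forward; pixel columns grow to the right and rows downward; lengths in m; the calibration is good to about 2 mm. A picture is of the moment at which its call begins: read the wrist's pose just before it.
- robot.hand_in(): hands the job in, once; it reports no verdict.
The state is a dict: "t": time; "joint_pos": joint angles; "qvel": joint speeds; "joint_efforts": joint torques, N m; "position": TCP position; "ee_rot": TCP orientation; "contact_force": force on the tool from outside, world axes, zero at the start; "moment": the same for the moment, N m; "opening": finger opening in m.
Only numpy, scipy, OpenCV 4.12 (cv2) and the standard library are available. Lean on these libraries where they do the work, as an engineer would, in place of code of your own. Each camera call takes 0.05 s, during which the arm holds its last target.

TASK

Put up the spice-jar shelf by the till: hook the grey steel fork bracket into the top pair of slots of the upright and press it down fully home until the spring catch snaps out, then seat the wooden tray level on its arms. Then stand every loose spice jar with the black lid and green label in a pocket of the tray, the green front label facing squarely away from the upright, and leave the calculator and the stapler where they are.

Things in the scene. Friction and masses are not known exactly. Their poses are not given: they have to be found in the camera images.
- stand: fixed upright: grey steel box post 80 wide (y), 30 deep (x), 149 high (mm, as all sizes here) on a dark foot plate 170 by 150 by 8. Origin: on the worktop below the middle of the post's front face. x points from the front face into the post, z up; the front (-x) looks roughly to the robot. Hollow; front wall 4 thick, with three rows of two slots
- slots (a point): middle of the top row of slots, on the front face, 128 above the worktop; axes as stand. Its two slots are centred at y = +27 and -27, each 9 wide, 30 high (113 to 143 above the worktop). The bracket goes into this top row; the catch belongs to it
- bar_home (a point): where the centre of the bracket's cross bar (bracket_bar) is when the bracket is fully home: 44 in front of the front face, on its middle line, 113 above the worktop; axes as stand
- catch (a joint): spring catch: steel tongue, 16 wide, on the middle line of the front face, 82 to 97 above the worktop, hinged at its upper end, lower end 5 out. 0 = out, up to 0.42 rad = pressed in. A bracket coming down pushes it in (8 to 18 N of pressing), and it springs out through the plate's window when the bracket is home. A bracket let go early rests on it
- bracket_bar (a point): loose fork bracket of grey painted steel, 0.30 kg, 174 wide (y), 106 deep (x), 79 high, standing on its underside. This point: centre of its cross bar, where it is gripped and balanced; bar 12 thick (x), 24 high, 162 long (y), 38 above the underside. x points to the hooks, z up. Finger room 34 behind the bar, before it free between the arms. Arm tops level with the bar's top (z = +12)
- bracket_hooks (a point): half-way between the lower ends of the two hooks, at x = +55, z = -16 from bracket_bar. Hooks at y = +27 and -27, 4.5 wide, 24 high over all: a tang 8 high going back 11 from the plate, and a lip hanging 16 below it from its end, with a gap of 5 (top) to 7 (bottom) to the plate for the 4 thick wall. Axes as the bracket
- bracket_plate (a point): lower edge of the back face of the bracket's back plate (4 thick, 75 high), at x = +44, z = -38 from bracket_bar. To hang it, push the hooks level into the slots until this face meets the upright, with the bracket's underside 89 to 98 above the worktop (94 is best), then lower it: lips behind the wall; fully home its underside is 75 above the worktop
- bracket_tab (a point): middle of the top of the bracket's press tab, a flat 34 (x) by 46 (y) tab at the top of its plate that reaches back over the top of the upright; x = +57, z = +41 from bracket_bar. 154 above the worktop when the bracket is fully home; the place to press it down
- tray_grip (a point): loose wooden tray, 0.30 kg, 228 long (y), 61 deep (x), alike when turned by half. This point: centre of the grip of its handle, a rib across its middle, 10 thick (y), 46 long (x), whose top is 12 above this point; 45 above the worktop when the tray stands there. Outer walls 25 high, 3 thick, tops 12 below this point
- tray_floor (a point): middle of the underside of the tray's floor, 37 below tray_grip. Two runners, 8 high, stand below it at y = +-90.5 to +-94.5. Seated, the floor lies on the two arms (their outer faces at y = +87 and -87 of the bracket), runners outside them, between plate and upturned arm tips with 3 to spare each way: this point at x = +6.5, y = 0, z = +12 from bracket_bar, tray y along bracket y
- pockets (a point): middle of the top of the tray's floor, 34 below tray_grip, on which the jars stand. Four pockets in a row, centred at y = +85.5, +30.5, -30.5 and -85.5 (x = 0), each 51 (y) by 55 (x), with walls 22 high outside, a rib 13 high between neighbours and the handle between the middle two; axes as the tray
- jar1_mid (a point): spice jar with black lid and green label, may be absent: round, 45 diameter, 105 high, 0.11 kg; this point is its centre, 52.5 above its foot. The middle of its large green front label looks along its -x axis (the white table of small print is on another side); z up
- jar1_label (a point): middle of the green front label of jar 1, on its skin at its -x side, 45 above its foot
- jar2_mid (a point): spice jar with black lid and green label, may be absent: round, 45 diameter, 105 high, 0.11 kg; this point is its centre, 52.5 above its foot. The middle of its large green front label looks along its -x axis (the white table of small print is on another side); z up
- jar2_label (a point): middle of the green front label of jar 2, on its skin at its -x side, 45 above its foot
- jar3_mid (a point): spice jar with black lid and green label, may be absent: round, 45 diameter, 105 high, 0.11 kg; this point is its centre, 52.5 above its foot. The middle of its large green front label looks along its -x axis (the white table of small print is on another side); z up
- jar3_label (a point): middle of the green front label of jar 3, on its skin at its -x side, 45 above its foot
- jar4_mid (a point): spice jar with black lid and green label, may be absent: round, 45 diameter, 105 high, 0.11 kg; this point is its centre, 52.5 above its foot. The middle of its large green front label looks along its -x axis (the white table of small print is on another side); z up
- jar4_label (a point): middle of the green front label of jar 4, on its skin at its -x side, 45 above its foot
- calculator: desk calculator 138 by 84 by 20, a bystander; origin at the middle of its underside
- stapler: stapler 136 by 36 by 43, a bystander; origin at the middle of its underside
Not all that is in view belongs to the job. Leave any orange look-alike of the part that bears jar2_mid alone.

How it is judged:
By the outcome, as a careful person would: the job done as asked, in the order asked, and still so for the second after the job is handed in, with the robot touching nothing.
Of jar1, jar2, jar3, jar4 only 3 to 4 are there at a start; the rules pass over those that are not, and their reading is None.
At some moment in a run one of tray, bracket may be knocked a few centimetres aside while the robot is not near it.
Once in a run the grip may slacken for a moment while it holds something.
It also fails if it takes over 210 s, if anything falls off the work surface, if the arm or the gripper's body presses on something with over 40 N, if the wrist force passes 120 N, or if a joint passes its speed limit or range.

## Working session

There is one attempt and no reset: what is moved stays moved. The work goes in short steps, Python scripts to look and compute and a tool call to move; the robot and the scene stay as the last step left them, time stands still between calls to the robot, and variables do not carry over. Pictures are saved under pics/ and viewed, and the job is handed in when it is done.

Besides the shell and the picture viewer there is one more tool, called after ">>>" as name(argument=value, ...), one argument or row to a line, values as JSON. jog_arm: Moves the arm, as the interface text tells. Its arguments: {"type":"object","properties":{"increments":{"type":"string"}},"required":["increments"]}

```bash
ls -la; mkdir -p pics; cat > h.py <<'E'
import numpy as np, cv2
from bench import robot
def und(c,u,v):
    xd=(np.asarray(u,float)-c["cx"])/c["fx"]; yd=(np.asarray(v,float)-c["cy"])/c["fy"]
    rd=np.hypot(xd,yd); r=rd.copy()
    for _ in range(20): r=rd/(1+c["k1"]*r*r)
    s=np.where(rd>0,r/np.maximum(rd,1e-12),1.0)
    return xd*s,yd*s
def pose(c,st=None):
    if "xyz" in c: return np.array(c["attitude"]),np.array(c["xyz"])
    T=np.array(c["tool_from_camera"]); R=np.array(st["ee_rot"]); p=np.array(st["position"])
    return R@T[:3,:3], R@T[:3,3]+p
def cloud(c,st=None):
    R,p=pose(c,st); v,u=np.mgrid[0:384,0:512]
    x,y=und(c,u,v); z=c["z_map"]
    P=np.stack([x*z,y*z,z],-1)@R.T+p
    P[z<=0]=np.nan
    return P
def proj(c,X,st=None):
    R,p=pose(c,st); q=(np.atleast_2d(X)-p)@R; x=q[:,0]/q[:,2]; y=q[:,1]/q[:,2]; s=1+c["k1"]*(x*x+y*y)
    return np.stack([x*s*c["fx"]+c["cx"],y*s*c["fy"]+c["cy"]],-1)
def save(c,name,box=None,sc=1):
    im=c["image"][:,:,::-1]
    if box: im=im[box[1]:box[3],box[0]:box[2]]
    if sc!=1: im=cv2.resize(im,None,fx=sc,fy=sc,interpolation=cv2.INTER_CUBIC)
    cv2.imwrite("pics/"+name+".png",im)
def grab(n):
    st=robot.state(); c=robot.camera(n); return c,st
E
python3 - <<'E'
from h import *
import pickle
st=robot.state(); print(st); print(robot.hold_point_z)
for n in("scene","top","wrist"):
    st=robot.state(); c=robot.camera(n); save(c,n+"0",sc=1.5); pickle.dump((c,st),open(n+"0.pkl","wb"))
    print(n,{k:v for k,v in c.items() if k not in("image","z_map")})
E
```

```text
total 12
drwxr-xr-x  3 agent agent 4096 Dec  6 18:17 .
drwxr-xr-x 23 root  root  4096 Dec  6 18:17 ..
drwxr-xr-x  2 agent agent 4096 Dec  6 18:17 pics
{'t': 0.0, 'joint_pos': array([ 1.10611035e+00,  2.64729931e-01,  1.60535110e+00,  1.36243142e-05,
        1.27367116e+00, -3.68914531e-02]), 'qvel': array([ 6.54098222e-04, -2.40208794e-04, -1.85996165e-03,  6.42228931e-04,
        6.09050180e-05, -6.17401393e-04]), 'joint_efforts': array([-2.29118254e-03, -5.02112603e+01, -3.56871951e+01,  7.25178584e-02,
        2.93620722e-02, -1.75826654e-04]), 'position': array([0.27971583, 0.61355506, 0.237416  ]), 'ee_rot': array([[ 9.09881232e-01, -9.79421973e-04,  4.14867670e-01],
       [-4.14868816e-01, -1.92469986e-03,  9.09879201e-01],
       [-9.26599330e-05, -9.99997668e-01, -2.15757992e-03]]), 'contact_force': array([-0.16428796,  0.17391952, -0.44497527]), 'moment': array([0.00486918, 0.01757204, 0.03079697]), 'opening': 0.0881237963269949}
-0.0187
scene {'fx': 368.6428559391838, 'fy': 368.6428559391838, 'cx': 265.37010158833084, 'cy': 189.2698604166655, 'k1': -0.0986287748394471, 'xy
[... 353 characters left out ...]
ray([ 0.36246376, -0.02448766,  1.239441  ]), 'attitude': array([[-0.02642562, -0.98938773,  0.1428762 ],
       [-0.99961292,  0.02490932, -0.01239129],
       [ 0.00870085, -0.14314835, -0.989663  ]])}
wrist {'fx': 287.478287274074, 'fy': 287.478287274074, 'cx': 258.5595903095835, 'cy': 193.29394608535887, 'k1': -0.044688644823091796, 'tool_from_camera': array([[-4.60938112e-04,  9.55071504e-01,  2.96375117e-01,
        -7.68431789e-02],
       [ 1.58412641e-04, -2.96375075e-01,  9.55071615e-01,
        -1.46752628e-01],
       [ 9.99999881e-01,  4.87178472e-04, -1.46848316e-05,
         1.90042947e-03],
       [ 0.00000000e+00,  0.00000000e+00,  0.00000000e+00,
         1.00000000e+00]])}
```

View pics/scene0.png

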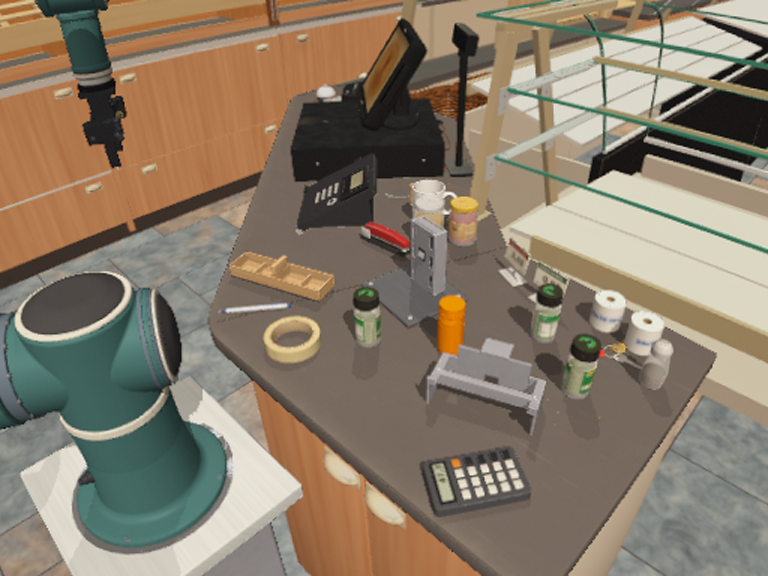

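View pics/top0.png

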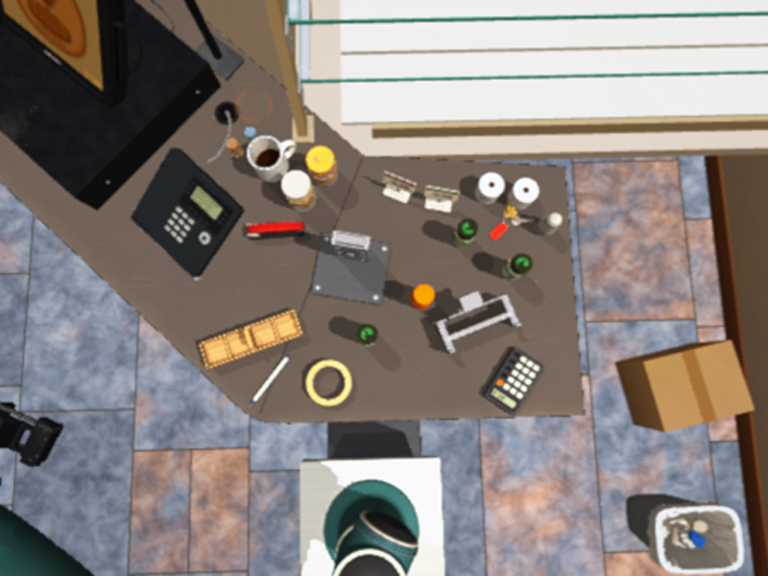

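View pics/wrist0.png

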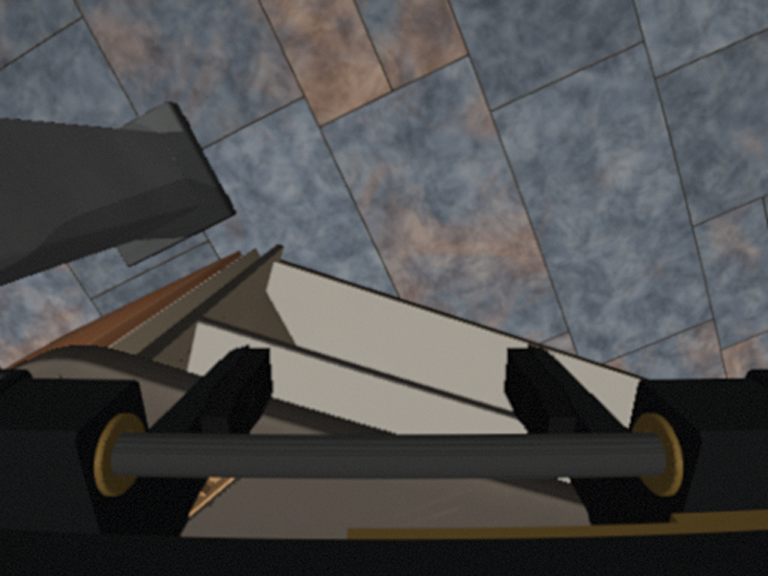

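```bash
python3 - <<'E'
from h import *
import pickle
for n in("scene","top"):
    c,st=pickle.load(open(n+"0.pkl","rb")); P=cloud(c)
    def at(u,v): 
        u=int(u/1.5);v=int(v/1.5); return np.round(P[v,u]*1000).tolist()
    if n=="top":
        for k,uv in dict(tabl=(560,330),tabl2=(250,290),j1=(467,231),j2=(520,265),j3=(367,334),orange=(424,297),bar=(478,318),tab=(472,299),post=(350,240),foot=(350,275),handle=(250,337),calc=(515,380),stap=(275,228),phone=(190,210),tape=(311,380),yl=(320,160),whl=(296,185)).items(): print(k,uv,at(*uv))
    # height map image top-view
    save(c,n+"_crop",(200,90,400,290),4) if n=="top" else save(c,n+"_crop",(140,110,480,360),2.2)
E
```

```text
tabl (560, 330) [432.0, -457.0, 0.0]
tabl2 (250, 290) [548.0, 278.0, -2.0]
j1 (467, 231) [650.0, -229.0, 108.0]
j2 (520, 265) [573.0, -341.0, 108.0]
j3 (367, 334) [430.0, -2.0, 108.0]
orange (424, 297) [505.0, -127.0, 111.0]
bar (478, 318) [465.0, -263.0, 2.0]
tab (472, 299) [502.0, -236.0, 84.0]
post (350, 240) [627.0, 29.0, 147.0]
foot (350, 275) [577.0, 37.0, 7.0]
handle (250, 337) [433.0, 262.0, 58.0]
calc (515, 380) [320.0, -339.0, 19.0]
stap (275, 228) [685.0, 208.0, 43.0]
phone (190, 210) [717.0, 390.0, 94.0]
tape (311, 380) [333.0, 129.0, 25.0]
yl (320, 160) [827.0, 95.0, 104.0]
whl (296, 185) [768.0, 150.0, 102.0]
```

View pics/top_crop.png

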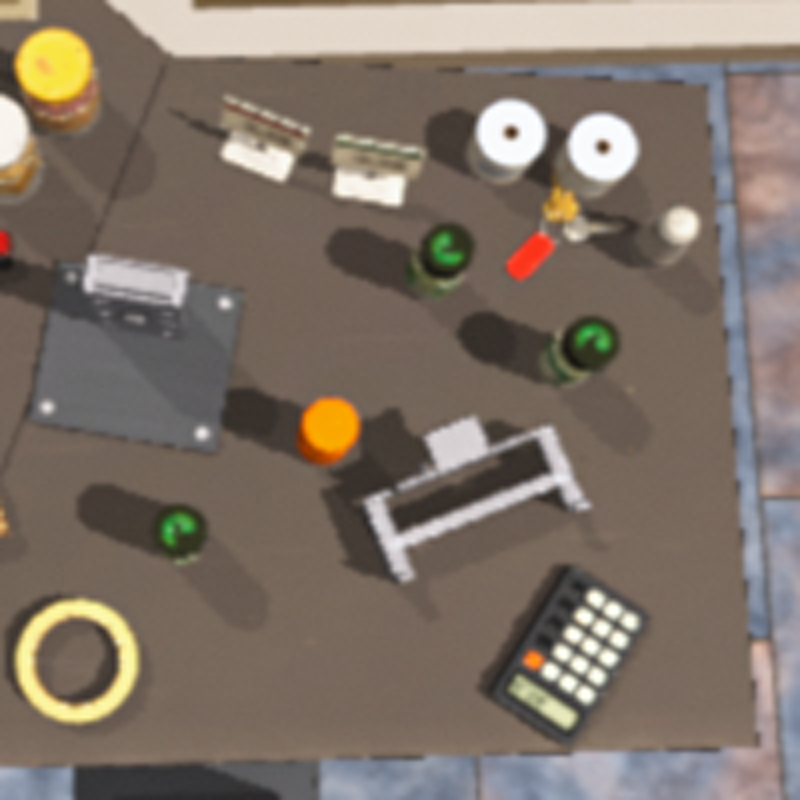

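View pics/scene_crop.png

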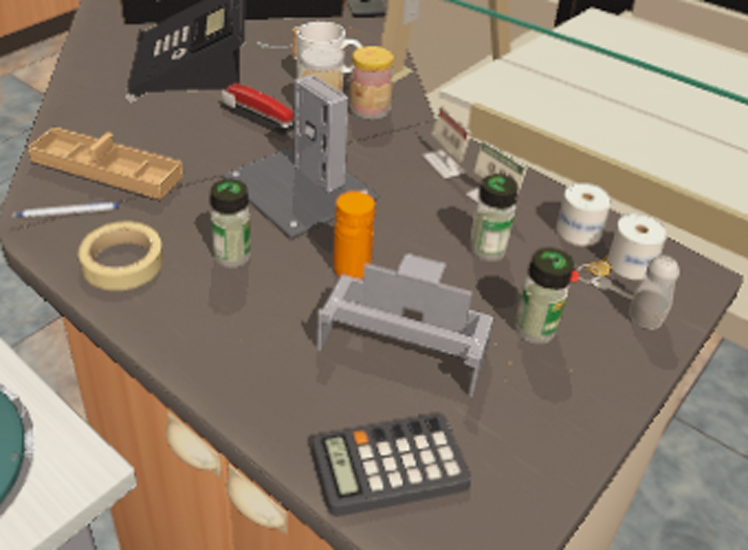

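```bash
cat > m.py <<'E'
from h import *
def rect(P,xr,yr,zr):
    m=(P[...,0]>xr[0])&(P[...,0]<xr[1])&(P[...,1]>yr[0])&(P[...,1]<yr[1])&(P[...,2]>zr[0])&(P[...,2]<zr[1])
    q=P[m]
    if len(q)<5: return len(q)
    r=cv2.minAreaRect((q[:,:2]*1000).astype(np.float32))
    return len(q),np.round(np.median(q,0)*1000,1),[np.round(x,1) for x in r], m
E
python3 - <<'E'
from m import *
import pickle
for n in("scene","top"):
    c,st=pickle.load(open(n+"0.pkl","rb")); P=cloud(c)
    print(n)
    def s(k,*a):
        r=rect(P,*a); print(k,r[:3] if not isinstance(r,int) else r)
    s("posttop",(.55,.7),(-.05,.12),(.143,.156))
    s("foot",(.45,.75),(-.1,.16),(.004,.013))
    s("bracket_top",(.35,.6),(-.36,-.16),(.045,.055))
    s("bracket tab",(.35,.6),(-.36,-.16),(.070,.09))
    s("tray walls",(.3,.6),(.12,.4),(.018,.040))
    s("tray handle",(.3,.6),(.12,.4),(.041,.065))
    s("j1",(.58,.72),(-.29,-.18),(.095,.12))
    s("j2",(.5,.65),(-.4,-.28),(.095,.12))
    s("j3",(.35,.5),(-.06,.06),(.095,.12))
    s("or",(.42,.58),(-.2,-.06),(.095,.12))
E
```

```text
scene
posttop (166, array([623.5,  23.4, 146.7]), [array([624. ,  26.2]), array([80.7, 32.4]), np.float64(79.6)])
foot (1189, array([569.8,  25.3,   6.4]), [array([578.4,  48.9]), array([219.5, 257.5]), np.float64(89.8)])
bracket_top (768, array([ 455.5, -261.5,   49.1]), [array([ 461.4, -279.5]), array([108.7, 238.3]), np.float64(32.6)])
bracket tab (364, array([ 495.1, -245.7,   77. ]), [array([ 511.2, -272.3]), array([ 47.8, 198.9]), np.float64(32.1)])
tray walls (726, array([421.8, 254.6,  25.1]), [array([452.6, 258.8]), array([343.1, 227.8]), np.float64(75.2)])
tray handle (70, array([426.5, 262.2,  50.5]), [array([504.6, 313.5]), array([234.4,  19. ]), np.float64(31.5)])
j1 (175, array([ 651.7, -235.1,  102.9]), [array([ 655.6, -231.4]), array([44.5, 42.9]), np.float64(55.1)])
j2 (238, array([ 570.3, -350. ,  104.3]), [array([ 573.8, -348.1]), array([44.3, 43.5]), np.float64(77.6)])
j3 (173, array([423.5,  -7.7, 102.9]), [array([425.6,  -4.8]), array([43.4, 42.9]), np.float64(36.4)])
or (180, array([ 505.9, -132.8,  103.2]), [array([ 510.1, -130.7]), array([42.7, 41.9]), np.flo
[... 421 characters left out ...]
66.4]), array([ 51.1, 192.1]), np.float64(35.4)])
tray walls (417, array([425.8, 258.3,  29.1]), [array([452.6, 259.3]), array([344.3, 222.1]), np.float64(74.6)])
tray handle (56, array([430.4, 264.9,  55.4]), [array([507. , 318.4]), array([231.7,  19.5]), np.float64(34.5)])
j1 (143, array([ 657.3, -230.5,  105.6]), [array([ 658.5, -231.5]), array([41.8, 43.8]), np.float64(68.4)])
j2 (151, array([ 575.9, -346.4,  105.4]), [array([ 576.1, -347.2]), array([41.3, 44.3]), np.float64(23.4)])
j3 (154, array([428.8,  -1.5, 105. ]), [array([429.,  -3.]), array([42.2, 42.3]), np.float64(89.4)])
or (147, array([ 512.3, -127.7,  105.4]), [array([ 512.4, -127.8]), array([41.8, 42.6]), np.float64(43.8)])
```

>>> jog_arm(
  increments="0.66 17 -36 2 0 0 -0.5; 0.66 17 -36 2 0 0 -0.5; 0.66 17 -36 2 0 0 -0.5; 0.66 17 -36 2 0 0 -0.5; 0.66 17 -36 2 0 0 -0.5",
)

```text
t: 0.57
position: [0.3616, 0.4332, 0.2432]
ee_rot: [[0.772, -0.005, 0.636], [-0.636, -0.002, 0.772], [-0.003, -1.0, -0.005]]
contact_force: [1.3, -0.8, -1.1]
opening: 0.0567
```

>>> jog_arm(
  increments="0.66 17 -36 2 0 0 -0.5; 0.66 17 -36 2 0 0 -0.5; 0.66 17 -36 2 0 0 -0.5; 0.66 10 -38 0 0 0 -0.5; 0.66 0 -40 0 0 0 -0.5",
)

```text
t: 0.98
position: [0.4253, 0.238, 0.2487]
ee_rot: [[0.572, -0.004, 0.821], [-0.821, -0.001, 0.572], [-0.001, -1.0, -0.004]]
contact_force: [0.6, 0.6, -0.1]
opening: 0.0303
```

>>> jog_arm(
  increments="0.66 0 -41 0 0 0 -0.5; 0.66 0 -41 0 0 0 -0.5; 0.66 0 -41 0 0 0 -0.5; 0.66 0 -41 0 0 0 -0.5; 0.66 0 -41 0 0 0 -0.5",
)

```text
t: 1.4
position: [0.4232, 0.0297, 0.2479]
ee_rot: [[0.328, -0.004, 0.945], [-0.945, -0.001, 0.328], [-0.001, -1.0, -0.004]]
contact_force: [1.1, -0.0, 0.5]
opening: 0.0301
```

>>> jog_arm(
  increments="0.66 4 -41 0 0 0 0; 0.66 4 -41 0 0 0 0; 0.66 4 -41 0 0 0 0; 0.66 4 -41 0 0 0 0; 0.66 4 -41 0 0 0 0",
)

```text
t: 1.82
position: [0.439, -0.1783, 0.2481]
ee_rot: [[0.325, -0.001, 0.946], [-0.946, -0.001, 0.325], [0.0, -1.0, -0.002]]
contact_force: [1.1, -0.1, 0.1]
opening: 0.03
```

>>> jog_arm(
  increments="0.66 4 -35 0 0 0 0; 0.66 0 -30 0 0 0 0; 0.66 0 0 0 0 0 0",
)

```text
t: 2.07
position: [0.4419, -0.2533, 0.2477]
ee_rot: [[0.319, -0.001, 0.948], [-0.948, -0.004, 0.319], [0.003, -1.0, -0.002]]
contact_force: [-0.2, -0.8, 0.6]
opening: 0.0298
```

```bash
python3 - <<'E'
from m import *
import pickle
c,st=grab("wrist"); pickle.dump((c,st),open("w1.pkl","wb")); save(c,"w1",sc=1.5)
P=cloud(c,st); print(st["position"],st["qvel"].round(3))
m=(P[...,2]>.044)&(P[...,2]<.056)
print(np.histogram(P[...,2][(P[...,2]>0.02)&(P[...,2]<.12)],20))
E
```

```text
[ 0.4418555  -0.25334113  0.2476958 ] [ 0.009 -0.008  0.02   0.053  0.027  0.032]
(array([1780,  365,  470,  481,  525,  516, 1971, 1660, 1377,  478,  403,
        329,  597, 1435,   87,  176,  210,  203,  220, 2803]), array([0.0200004 , 0.02441585, 0.02883129, 0.03324674, 0.03766219,
       0.04207764, 0.04649309, 0.05090853, 0.05532398, 0.05973943,
       0.06415488, 0.06857033, 0.07298577, 0.07740122, 0.08181667,
       0.08623212, 0.09064757, 0.09506301, 0.09947846, 0.10389391,
       0.10830936]))
```

View pics/w1.png

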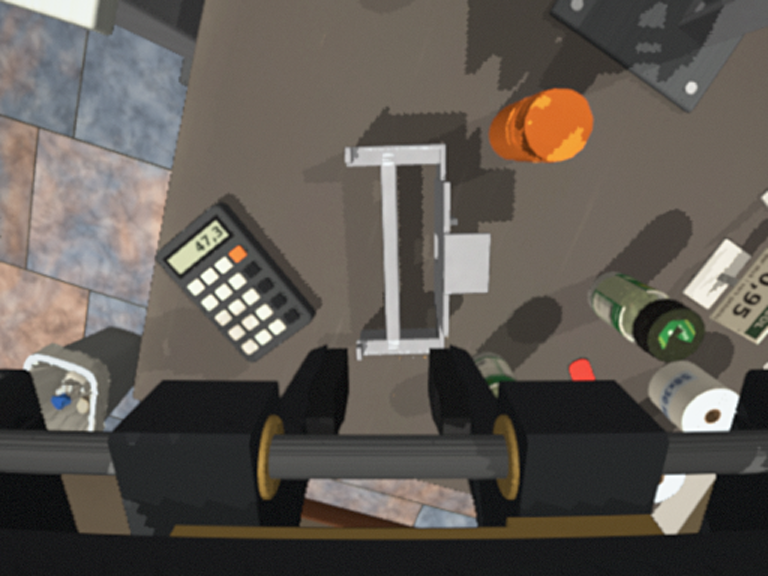

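```bash
cat >> m.py <<'E'
def fitbr(c,st,box,guess):
    """fit bracket (x,y,yaw) : nearest-model using rect unions at z~50 and tab z~79"""
    from scipy.optimize import minimize
    P=cloud(c,st); z=P[...,2]
    sel=np.zeros(z.shape,bool); sel[box[1]:box[3],box[0]:box[2]]=True
    A=P[sel&(z>.045)&(z<.0555)][:,:2]*1000; B=P[sel&(z>.074)&(z<.084)][:,:2]*1000
    def sdf(q,cx,cy,hx,hy):
        d=np.abs(q-[cx,cy])-[hx,hy]; return np.hypot(*np.maximum(d,0).T)+np.minimum(d.max(1),0)
    def loc(q,p):
        c_,s_=np.cos(p[2]),np.sin(p[2]); d=q-p[:2]; return np.stack([d[:,0]*c_+d[:,1]*s_,-d[:,0]*s_+d[:,1]*c_],-1)
    def cost(p):
        a=loc(A,p); b=loc(B,p)
        return a,b
    return A,B,loc,sdf
E
python3 - <<'E'
from m import *
import pickle
c,st=pickle.load(open("w1.pkl","rb"))
A,B,loc,sdf=fitbr(c,st,(220,85,335,245),None)
print(len(A),len(B))
p=np.array([465.,-260,np.radians(20)])
q=loc(A,p); im=np.zeros((500,500,3),np.uint8)
for a,col in((A,(255,255,255)),(B,(0,200,0))):
    q=loc(a,p)
    for x,y in q:
        cv2.circle(im,(int(250-2*y),int(250-2*x)),1,col,-1)
cv2.imwrite("pics/loc1.png",im)
E
```

```text
2684 1456
```

View pics/loc1.png

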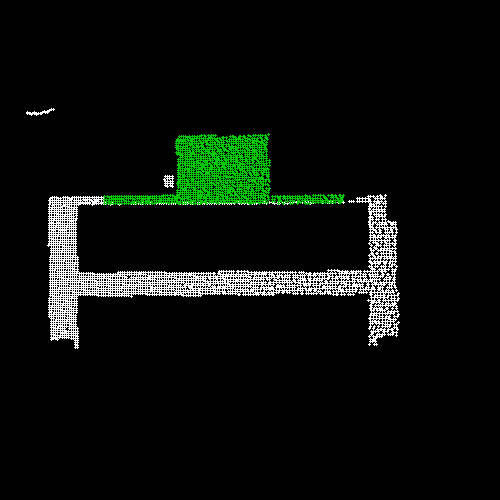

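```bash
cat >> m.py <<'E'
def fitbr2(c,st,box,guess):
    """guess [mm,mm,rad] of bar centre -> refine"""
    from scipy.optimize import minimize
    A,B,loc,sdf=fitbr(c,st,box,None); p=np.array(guess,float)
    for _ in range(6):
        a=loc(A,p); k=(abs(a[:,0])<11)&(abs(a[:,1])<70); L=np.polyfit(a[k,1],a[k,0],1)   # bar centre line
        b=loc(B,p); t=b[(abs(b[:,0]-59)<25)&(abs(b[:,1])<45)]
        t=t[t[:,0]>48]
        yc=(np.percentile(t[:,1],1)+np.percentile(t[:,1],99))/2
        al=a[(abs(a[:,0])<25)&(a[:,1]>60)&(a[:,1]<110)][:,1]; ar=a[(abs(a[:,0])<25)&(a[:,1]<-60)&(a[:,1]>-110)][:,1]
        y2=(np.percentile(al,99)+np.percentile(ar,1))/2 if len(al)>20 and len(ar)>20 else yc
        y=(yc+y2)/2
        c_,s_=np.cos(p[2]),np.sin(p[2]); dx=L[1]
        p=p+np.array([c_*dx-s_*y, s_*dx+c_*y, -np.arctan(L[0])])
    b=loc(B,p); a=loc(A,p)
    return p,dict(tabx=np.percentile(b[abs(b[:,1])<40,0],99),yc=yc,y2=y2,w=(np.percentile(al,99)-np.percentile(ar,1)) if len(al) and len(ar) else None, barz=None)
def rel(p,st):
    pos=st["position"]*1000; R=st["ee_rot"]; za=np.degrees(np.arctan2(R[1,2],R[0,2]))
    return p[:2]-pos[:2], np.degrees(p[2])-za
E
python3 - <<'E'
from m import *
import pickle
c,st=pickle.load(open("w1.pkl","rb"))
p,i=fitbr2(c,st,(220,85,335,245),[445,-255,.35]); print(p,np.degrees(p[2]),i,rel(p,st))
P=cloud(c,st); d=P[...,2]; print(np.median(d[100:240,255:266][(d[100:240,255:266]>.04)]))
E
```

```text
[ 4.44785701e+02 -2.53330460e+02  3.55530913e-01] 20.370420802541457 {'tabx': np.float64(73.68316260291122), 'yc': np.float64(-0.13095365253858482), 'y2': np.float64(0.11876160596075636), 'w': np.float64(173.89223421808364), 'barz': None} (array([2.93020004, 0.01067277]), np.float64(1.7559974392405522))
0.0507949285224607
```

>>> jog_arm(
  increments="0.69 3 0 -35 0 0 0.3; 0.69 0 0 -35 0 0 0; 0.69 0 0 -35 0 0 0; 0.69 0 0 -35 0 0 0; 0.69 0 0 0 0 0 0",
)

```text
t: 2.53
position: [0.4462, -0.2483, 0.107]
ee_rot: [[0.349, 0.007, 0.937], [-0.937, -0.003, 0.349], [0.006, -1.0, 0.005]]
contact_force: [-1.2, 0.7, -0.6]
opening: 0.0274
```

```bash
python3 - <<'E'
from m import *
import pickle
c,st=grab("wrist"); pickle.dump((c,st),open("w2.pkl","wb")); save(c,"w2",sc=1.5)
p,i=fitbr2(c,st,(150,0,400,384),[444.8,-253,.355]); print(st["position"],p,np.degrees(p[2]),i,rel(p,st))
E
```

```text
[ 0.44617328 -0.24829429  0.10697786] [ 4.42270599e+02 -2.46435268e+02  3.57747548e-01] 20.497424656334623 {'tabx': np.float64(72.9102003518908), 'yc': np.float64(-4.1052575946941205), 'y2': np.float64(4.105256309492297), 'w': np.float64(150.94737042515692), 'barz': None} (array([-3.90268267,  1.85901994]), np.float64(0.09085105000054128))
```

View pics/w2.png

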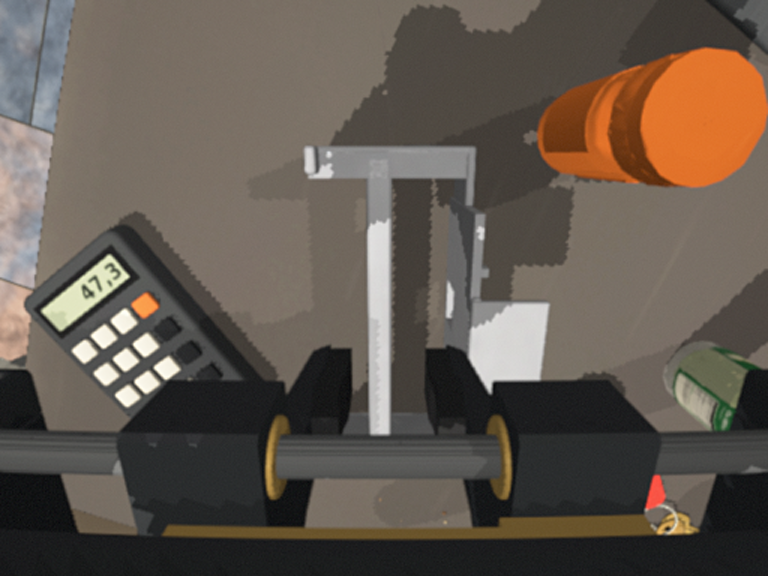

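>>> jog_arm(
  increments="0.69 -1.4 -5 -20 0.03 0.07 0; 0.69 0 0 -20 0 0 0; 0.69 0 0 -20 0 0 0; 0.69 0 0 0 0 0 0",
)

```text
t: 2.92
position: [0.4526, -0.2539, 0.0579]
ee_rot: [[0.352, 0.013, 0.936], [-0.936, -0.007, 0.353], [0.011, -1.0, 0.009]]
contact_force: [-1.0, 1.1, -0.2]
opening: 0.0275
```

```bash
python3 - <<'E'
from h import *
s=robot.state(); print(s["joint_pos"].round(3),s["qvel"].round(3),s["position"],s["contact_force"].round(1))
E
```

```text
[-5.600e-01  1.500e-01  2.108e+00  1.000e-03  8.700e-01 -9.200e-01] [ 0.016 -0.065 -0.063  0.005  0.061  0.003] [ 0.45256194 -0.2539196   0.05791218] [-1.   1.1 -0.2]
```

>>> jog_arm(
  increments="0.69 0 0 0 0.05 0.1 0; 0.69 0 0 0 0 0 0",
)

```text
t: 3.08
position: [0.455, -0.2541, 0.0622]
ee_rot: [[0.354, 0.005, 0.935], [-0.935, -0.004, 0.354], [0.005, -1.0, 0.003]]
contact_force: [0.3, -1.0, 0.9]
opening: 0.0271
```

```bash
python3 - <<'E'
from h import *
s=robot.state(); print(s["joint_pos"].round(3),s["qvel"].round(3),s["position"],s["contact_force"].round(1)); print(s["ee_rot"].round(3))
E
```

```text
[-5.570e-01  1.520e-01  2.094e+00 -1.000e-03  8.890e-01 -9.180e-01] [ 0.01  -0.039 -0.024  0.003  0.014  0.002] [ 0.45503602 -0.25409168  0.06219359] [ 0.3 -1.   0.9]
[[ 0.354  0.005  0.935]
 [-0.935 -0.004  0.354]
 [ 0.005 -1.     0.003]]
```

>>> jog_arm(
  increments="0.69 -10 0.8 0 0.02 0.05 0; 0.69 0 0 0 0 0 0",
)

```text
t: 3.25
position: [0.4473, -0.2543, 0.0665]
ee_rot: [[0.355, 0.004, 0.935], [-0.935, -0.004, 0.355], [0.006, -1.0, 0.002]]
contact_force: [0.3, -0.5, 0.3]
opening: 0.0274
```

>>> jog_arm(
  increments="0.69 -2.5 1 -15 0.03 0.05 0; 0.69 0 0 -15 0 0 0",
)

```text
t: 3.42
position: [0.4486, -0.256, 0.0413]
ee_rot: [[0.355, 0.009, 0.935], [-0.935, -0.008, 0.355], [0.01, -1.0, 0.006]]
contact_force: [-0.5, -0.5, -0.4]
opening: 0.0271
```

>>> jog_arm(
  increments="0.69 -5 2 -12 0.05 0.08 0; 0.69 -2 1 -8 0.02 0.03 0",
)

```text
t: 3.58
position: [0.441, -0.2529, 0.0197]
ee_rot: [[0.354, -0.003, 0.935], [-0.935, -0.0, 0.354], [-0.001, -1.0, -0.003]]
contact_force: [-0.3, -0.6, -0.3]
opening: 0.0272
```

>>> jog_arm(
  increments="0.69 3.5 -0.5 2 0 0 0; 0.69 0 0 0 0 0 0",
)

```text
t: 3.75
position: [0.4414, -0.2519, 0.0185]
ee_rot: [[0.354, -0.009, 0.935], [-0.935, 0.003, 0.354], [-0.006, -1.0, -0.007]]
contact_force: [-0.3, -0.8, 0.2]
opening: 0.0272
```

>>> jog_arm(
  increments="0.69 0 0 0 0 0 0; 0.69 0 0 0 0 0 0",
)

```text
t: 3.92
position: [0.4408, -0.2518, 0.0181]
ee_rot: [[0.354, -0.011, 0.935], [-0.935, 0.004, 0.354], [-0.008, -1.0, -0.009]]
contact_force: [-1.1, 0.2, -0.9]
opening: 0.0276
```

>>> jog_arm(
  increments="0.69 4 -1.5 4 -0.04 -0.1 0; 0.69 0 0 0 0 0 0",
)

```text
t: 4.08
position: [0.4457, -0.2536, 0.0228]
ee_rot: [[0.354, 0.001, 0.935], [-0.935, -0.001, 0.354], [0.001, -1.0, 0.001]]
contact_force: [1.2, -0.1, 0.9]
opening: 0.0275
```

Well placed. Close.

>>> jog_arm(
  increments="1 0 0 0 0 0 0; 1 0 0 0 0 0 0; 1 0 0 0 0 0 0; 1 0 0 0 0 0 0",
)

```text
t: 4.42
position: [0.4468, -0.2541, 0.0241]
ee_rot: [[0.354, 0.004, 0.935], [-0.935, -0.002, 0.354], [0.003, -1.0, 0.003]]
contact_force: [-0.0, -0.2, -2.4]
opening: 0.0114
```

>>> jog_arm(
  increments="1 0 0 20 0 0 0; 1 0 0 30 0 0 0; 1 0 0 40 0 0 0; 1 0 0 40 0 0 0; 1 0 0 40 0 0 0",
)

```text
t: 4.83
position: [0.4342, -0.2458, 0.1844]
ee_rot: [[0.354, -0.024, 0.935], [-0.935, 0.016, 0.354], [-0.023, -1.0, -0.017]]
contact_force: [1.8, -0.1, -3.9]
opening: 0.0116
```

>>> jog_arm(
  increments="1 4 15 30 0 0 -0.3; 1 6 30 10 0 0 -0.5; 1 6 35 0 0 0 -0.5; 1 6 35 0 0 0 -0.5; 1 6 35 0 0 0 -0.5",
)

```text
t: 5.25
position: [0.4662, -0.0991, 0.2377]
ee_rot: [[0.1, -0.003, 0.995], [-0.995, 0.009, 0.1], [-0.009, -1.0, -0.002]]
contact_force: [1.1, 0.2, -3.8]
opening: 0.0117
```

>>> jog_arm(
  increments="1 7 35 0 0 0 -0.6; 1 7 35 0 0 0 -0.6; 1 7 35 0 0 0 -0.6; 1 5 25 0 0 0 -0.5; 1 2 12 0 0 0 -0.4",
)

```text
t: 5.67
position: [0.4916, 0.0541, 0.2354]
ee_rot: [[-0.195, -0.003, 0.981], [-0.981, 0.012, -0.195], [-0.011, -1.0, -0.006]]
contact_force: [0.1, 0.4, -3.6]
opening: 0.0119
```

>>> jog_arm(
  increments="1 0 0 0 0 0 0; 1 0 0 0 0 0 0",
)

```text
t: 5.83
position: [0.4904, 0.0576, 0.2337]
ee_rot: [[-0.19, -0.007, 0.982], [-0.982, 0.013, -0.19], [-0.012, -1.0, -0.009]]
contact_force: [-0.2, -0.5, -3.1]
opening: 0.0117
```

```bash
python3 - <<'E'
from m import *
import pickle
for n in("wrist","top","scene"):
    c,st=grab(n); pickle.dump((c,st),open(n+"3.pkl","wb")); save(c,n+"3",sc=1.5)
print(st["position"],st["joint_pos"].round(2))
E
```

```text
[0.49040086 0.0565636  0.23372739] [ 0.06 -0.08  1.98  0.01  1.24  0.24]
```

View pics/wrist3.png

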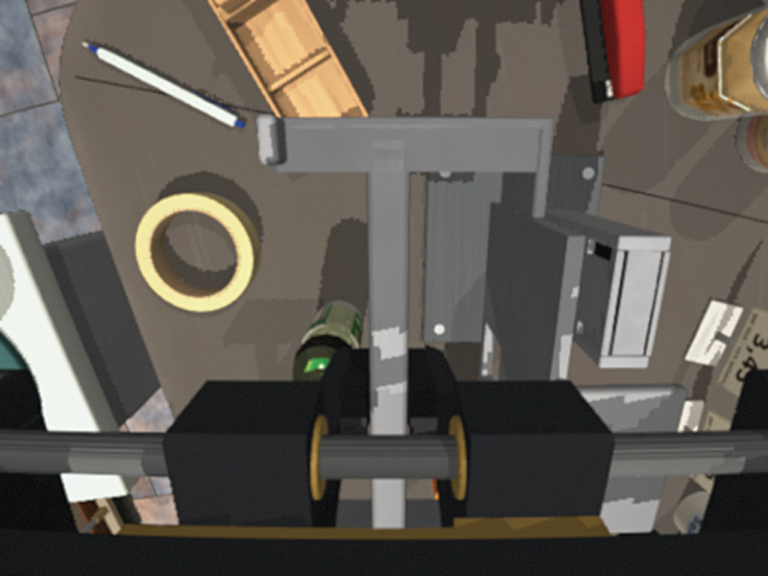

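View pics/scene3.png

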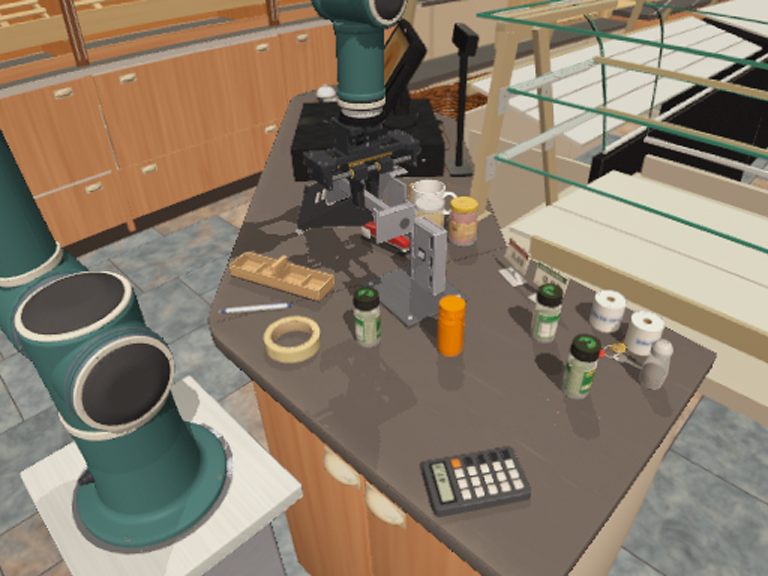

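View pics/top3.png

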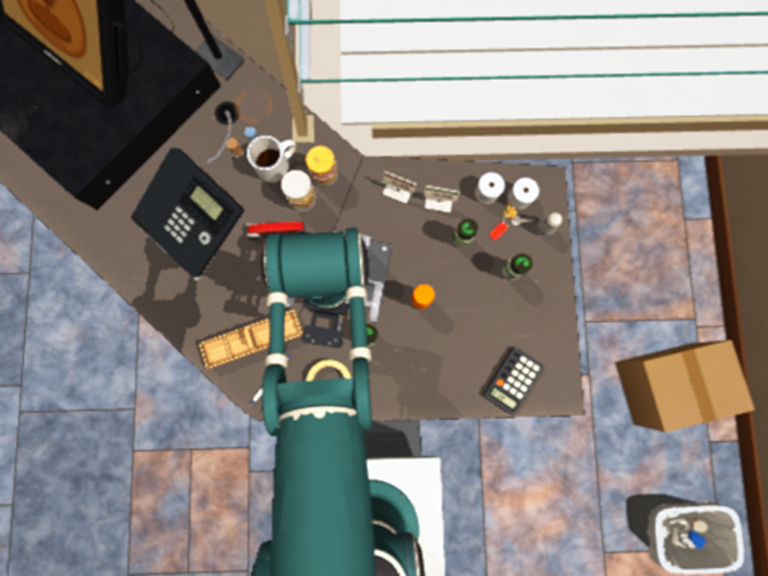

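```bash
cat >> m.py <<'E'
def stl(P,box=None,zr=(.144,.153),xr=(.57,.68),yr=(-.05,.12)):
    r=rect(P,xr,yr,zr); return r
E
python3 - <<'E'
from m import *
import pickle
c,st=pickle.load(open("wrist3.pkl","rb")); P=cloud(c,st)
r=rect(P,(.58,.68),(-.04,.1),(.142,.155)); print(r[:3]); q=P[r[3]]
print(np.histogram(q[:,2]*1000,13))
c2,_=pickle.load(open("top0.pkl","rb")); P2=cloud(c2); r2=rect(P2,(.58,.68),(-.04,.1),(.142,.155)); print(r2[:3])
# tool-frame points of bracket in hand
T=np.array(c["tool_from_camera"]); R=st["ee_rot"]; L=(P-st["position"])@R*1000  # tool coords
m=(L[...,1]>-45)&(L[...,1]<-22)&(abs(L[...,0])<130)&(L[...,2]>-60)&(L[...,2]<90)
im=np.zeros((500,700,3),np.uint8)
for x,y,z in L[m]:
    # bracket y = -x tool ; bracket x = z tool
    cv2.circle(im,(int(350+2*x),int(250-2*z)),1,tuple(int(v) for v in cv2.applyColorMap(np.uint8([[int((y+45)*11)]]),cv2.COLORMAP_JET)[0,0]),-1)
cv2.imwrite("pics/hand3.png",im)
E
```

```text
(3334, array([627.6,  33.4, 149.1]), [array([628. ,  31.1]), array([79.9, 32.1]), np.float64(79.1)])
(array([ 37,  35,  41,  38,  44,  63, 122, 359, 925, 981, 577, 107,   5]), array([142.06728956, 142.85176464, 143.63623972, 144.42071479,
       145.20518987, 145.98966495, 146.77414002, 147.5586151 ,
       148.34309018, 149.12756525, 149.91204033, 150.6965154 ,
       151.48099048, 152.26546556]))
(224, array([627.4,  28.3, 149. ]), [array([627. ,  27.8]), array([79.4, 30.9]), np.float64(79.1)])
```

View pics/hand3.png

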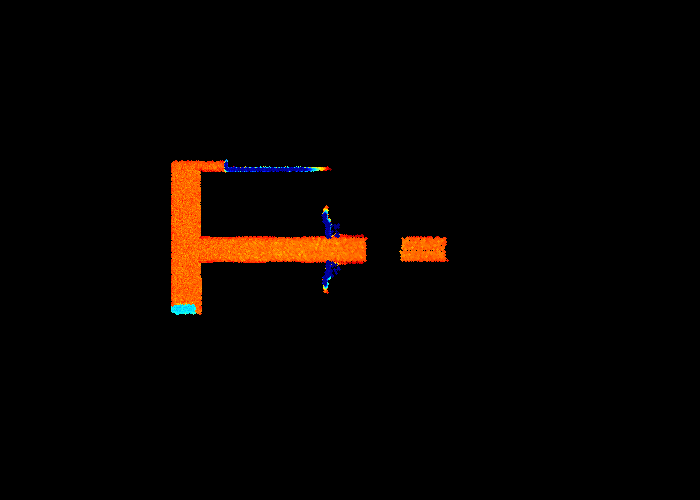

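```bash
cat >> m.py <<'E'
def hand(c,st):
    P=cloud(c,st); L=(P-st["position"])@st["ee_rot"]*1000
    m=(L[...,1]>-45)&(L[...,1]<-22)&(abs(L[...,0])<130)&(L[...,2]>-60)&(L[...,2]<90)
    q=L[m]; bar=q[(abs(q[:,2])<12)&(q[:,0]<-20)&(q[:,0]>-70)]
    arm=q[(q[:,0]<-74)&(q[:,2]>-15)&(q[:,2]<35)]
    print("bar slope,z",np.polyfit(bar[:,0],bar[:,2],1), "bar top y",np.median(bar[:,1]), "tilt y vs x",np.polyfit(bar[:,0],bar[:,1],1)[0])
    print("arm outer x",np.percentile(arm[:,0],[0.5,2,5]),"inner",np.percentile(arm[:,0],[95,98,99.5]),"armtop y",np.median(arm[:,1]),"tilt y vs z",np.polyfit(arm[:,2],arm[:,1],1)[0])
    return L
def front(P,F,yaw):
    a=np.array([np.cos(yaw),np.sin(yaw)]); b=np.array([-a[1],a[0]])
    d=(P[...,:2]*1000-F); X=d@a; Y=d@b; Z=P[...,2]*1000
    return X,Y,Z
E
python3 - <<'E'
from m import *
import pickle
c,st=pickle.load(open("wrist3.pkl","rb")); P=cloud(c,st); hand(c,st)
yaw=np.radians(-10.9); F=np.array([628.,31.1])-15*np.array([np.cos(yaw),np.sin(yaw)])
X,Y,Z=front(P,F,yaw)
m=(abs(X)<8)&(abs(Y)<45)&(Z>60)&(Z<140); print(m.sum()); print(np.polyfit(Y[m],X[m],1),np.percentile(X[m],[5,25,50,75,95]))
t=(abs(Z-149)<2.5)&(abs(Y)<50)&(X>-8)&(X<45); print(t.sum(),"X",np.percentile(X[t],[.5,1,2,98,99,99.5]),"Y",np.percentile(Y[t],[.5,1,2,98,99,99.5]))
for y0 in range(-40,40,10):
    k=t&(Y>y0)&(Y<y0+10)
    if k.sum()>10: print(y0,k.sum(),np.percentile(X[k],[1,99]).round(1))
E
```

```text
bar slope,z [0.00199008 0.33580534] bar top y -26.842105483141957 tilt y vs x 0.0020103143181801294
arm outer x [-88.72014824 -88.56934202 -88.13322888] inner [-75.62108181 -75.20057461 -74.08423613] armtop y -26.968476665206772 tilt y vs z 0.006613525665568163
1393
[0.00478804 1.00541163] [-0.10574462  0.31407125  0.6078643   1.04607562  4.45709927]
3100 X [-0.54013575 -0.36383682 -0.2051604  29.71387769 30.19363786 30.38410633] Y [-39.23950037 -38.77667959 -37.94800537  38.54507066  39.21684497
  39.63916287]
-40 346 [-0.4 29.6]
-30 361 [-0.5 30. ]
-20 367 [-0.5 30.3]
-10 383 [-0.3 30.4]
0 396 [-0.3 30.4]
10 405 [-0.3 29.9]
20 410 [-0.2 29.8]
30 432 [ 0.  29.6]
```

```bash
cat > plan.py <<'E'
from m import *
from scipy.spatial.transform import Rotation as Rn
F=np.array([613.3,33.9]); YAW=np.radians(-10.9)
A=np.array([np.cos(YAW),np.sin(YAW),0]); Bv=np.array([-A[1],A[0],0])
RS=np.stack([A,Bv,[0,0,1]],1)
# bracket in tool frame
yb=-np.array([1,.002,.002]); yb/=np.linalg.norm(yb)
xb=np.array([0,.0066,1.]); xb-=yb*(xb@yb); xb/=np.linalg.norm(xb)
RBT=np.stack([xb,yb,np.cross(xb,yb)],1); PBT=np.array([-1.7,-14.84,0.34])
def need(p_world,R_world,pt=PBT,Rt=RBT,st=None):
    st=st or robot.state(); R=st["ee_rot"]; Rt_w=R_world@Rt.T
    tcp=p_world-Rt_w@pt
    rv=Rn.from_matrix(Rt_w@R.T).as_rotvec()
    print("shift",(tcp-st["position"]*1000).round(1),"turn units",(np.degrees(rv)/6).round(3),"F",st["contact_force"].round(1),"q",st["qvel"].round(2).tolist())
    b=R@pt+st["position"]*1000; d=b-[F[0],F[1],0]
    print("bar in stand frame: x %.1f y %.1f z %.1f"%(d@A,d@Bv,b[2]))
def bar(x,y,z): return np.array([F[0],F[1],0])+A*x+Bv*y+np.array([0,0,z])
E
python3 -c "
from plan import *
need(bar(-89,0,248),RS)"
```

```text
shift [34.7 -7.1 -0.8] turn units [-0.155 -0.116  0.018] F [ 0.1 -0.  -3.2] q [-0.01, -0.0, -0.01, -0.0, -0.0, 0.0]
bar in stand frame: x -124.2 y 0.2 z 248.9
```

>>> jog_arm(
  increments="1 17 -3.5 0 -0.08 -0.06 0; 1 17 -3.5 0 -0.08 -0.06 0; 1 0 0 -20 0 0 0; 1 0 0 -25 0 0 0; 1 0 0 -25 0 0 0",
)

```text
t: 6.4
position: [0.5313, 0.0424, 0.1698]
ee_rot: [[-0.199, 0.023, 0.98], [-0.98, -0.006, -0.199], [0.001, -1.0, 0.023]]
contact_force: [0.1, -0.0, -3.2]
opening: 0.0119
```

>>> jog_arm(
  increments="1 0 0 -20 0 0 0; 1 0 0 -10 0 0 0; 1 0 0 0 0 0 0; 1 0 0 0 0 0 0",
)

```text
t: 6.73
position: [0.5271, 0.0371, 0.1329]
ee_rot: [[-0.205, 0.012, 0.979], [-0.979, -0.007, -0.205], [0.005, -1.0, 0.013]]
contact_force: [0.5, 0.3, -2.9]
opening: 0.0115
```

```bash
python3 -c "
from plan import *
need(bar(-89,0,132),RS)"
```

```text
shift [ -1.7  12.  -15.7] turn units [0.036 0.058 0.132] F [ 0.5  0.3 -2.9] q [-0.02, 0.01, 0.01, -0.0, -0.0, -0.0]
bar in stand frame: x -85.1 y -11.4 z 147.7
```

>>> jog_arm(
  increments="1 -1 7 -9 0.02 0.03 0.07; 1 -1 5 -6 0.02 0.03 0.07; 1 0 0 0 0 0 0",
)

```text
t: 6.98
position: [0.5272, 0.049, 0.12]
ee_rot: [[-0.191, 0.011, 0.982], [-0.982, -0.002, -0.191], [-0.0, -1.0, 0.011]]
contact_force: [0.1, 0.2, -3.1]
opening: 0.0115
```

```bash
python3 -c "
from plan import *
need(bar(-80,0,132),RS)"
```

```text
shift [ 7.  -1.6 -2.8] turn units [-0.011  0.043 -0.001] F [ 0.1  0.2 -3.1] q [-0.0, -0.01, -0.01, -0.0, 0.01, 0.0]
bar in stand frame: x -87.2 y 0.2 z 134.8
```

```bash
python3 - <<'E'
from plan import *
import pickle
c,st=grab("wrist"); pickle.dump((c,st),open("w4.pkl","wb")); save(c,"w4",sc=1.5)
P=cloud(c,st); hand(c,st)
X,Y,Z=front(P,F,YAW)
t=(abs(Z-149)<2.5)&(abs(Y)<50)&(X>-8)&(X<45); print(t.sum(),"X",np.percentile(X[t],[1,99]),"Y",np.percentile(Y[t],[.5,1,2,98,99,99.5]))
for y0 in range(-40,40,10):
    k=t&(Y>y0)&(Y<y0+10)
    if k.sum()>10: print(y0,k.sum(),np.percentile(X[k],[1,99]).round(1))
E
```

```text
bar slope,z [0.00221997 0.34101613] bar top y -26.866170915813303 tilt y vs x 0.0030240372878297273
arm outer x [-88.68608597 -88.56618428 -88.11728328] inner [-75.60590309 -74.8558471  -74.0789397 ] armtop y -26.985769877309473 tilt y vs z 0.005734226365959555
5518 X [-0.21018357 29.00850974] Y [-39.03577644 -38.50801858 -37.30105718  39.0440652   39.3140995
  39.4265093 ]
-40 514 [ 7.6 26.3]
-30 162 [ 8.6 26.1]
-10 516 [ 8.4 26.4]
0 665 [ 5.7 26.5]
10 1143 [-0.5 29.5]
20 1262 [-0.2 29.5]
30 1254 [-0.1 27.4]
```

View pics/w4.png

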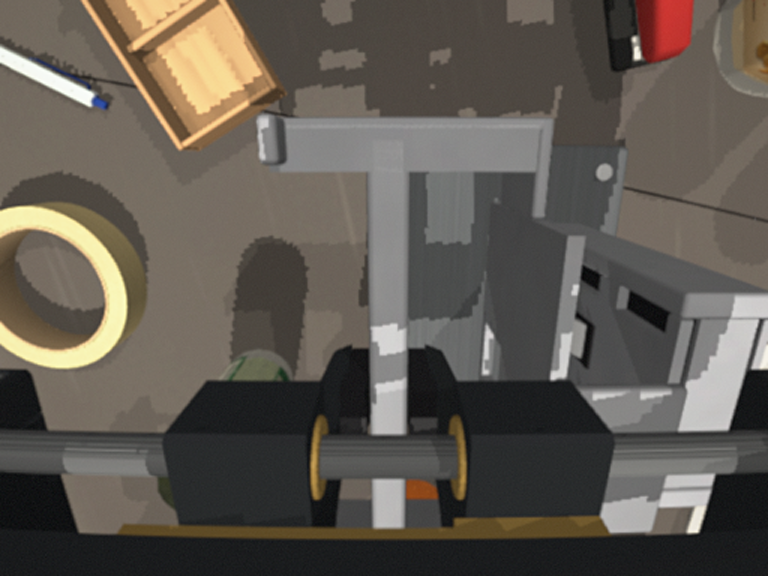

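>>> jog_arm(
  increments="1 12 -2.5 -2.5 -0.01 0.04 0; 1 12 -2.3 0 0 0 0; 1 0 0 0 0 0 0; 1 0 0 0 0 0 0",
)

```text
t: 7.37
position: [0.5543, 0.045, 0.1205]
ee_rot: [[-0.189, 0.011, 0.982], [-0.982, -0.003, -0.188], [0.001, -1.0, 0.012]]
contact_force: [-0.2, -0.2, -3.6]
opening: 0.0117
```

```bash
python3 -c "
from plan import *
need(bar(-60,0,132),RS)"
```

```text
shift [-0.5 -1.4 -3.4] turn units [ 0.002  0.048 -0.025] F [-0.2 -0.2 -3.6] q [-0.0, 0.01, -0.03, -0.0, -0.01, -0.0]
bar in stand frame: x -59.9 y 1.5 z 135.4
```

>>> jog_arm(
  increments="1 -0.3 -2 -5 0 0.06 -0.02; 1 0 0 0 0 0 0; 1 0 0 0 0 0 0",
)

```text
t: 7.62
position: [0.5544, 0.0431, 0.1161]
ee_rot: [[-0.191, 0.005, 0.982], [-0.982, -0.003, -0.191], [0.002, -1.0, 0.006]]
contact_force: [0.7, 0.1, -3.8]
opening: 0.0118
```

```bash
python3 -c "
from plan import *
need(bar(-60,0,132),RS)"
```

```text
shift [-0.6  0.5  1.1] turn units [ 0.    -0.006 -0.005] F [ 0.7  0.1 -3.8] q [-0.0, 0.01, 0.01, -0.0, 0.0, 0.0]
bar in stand frame: x -59.4 y -0.4 z 130.9
```

Good. Push in toward −44.

>>> jog_arm(
  increments="1 6 -0.9 1 0 0 0; 1 6 -1.1 0 0 0 0; 1 1 0 0 0 0 0; 1 0 0 0 0 0 0",
)

```text
t: 7.95
position: [0.5594, 0.042, 0.1144]
ee_rot: [[-0.191, -0.014, 0.981], [-0.982, -0.001, -0.191], [0.004, -1.0, -0.014]]
contact_force: [-7.0, 1.5, 2.1]
opening: 0.0116
```

```bash
python3 -c "
from plan import *
need(bar(-44,0,132),RS)"
```

```text
shift [10.1 -1.4  2.8] turn units [-0.019 -0.195  0.002] F [-7.   1.5  2.1] q [-0.0, 0.01, 0.01, -0.0, -0.0, -0.0]
bar in stand frame: x -53.9 y -0.5 z 129.2
```

>>> jog_arm(
  increments="1 -8 1.8 2 -0.02 -0.1 0; 1 0 0 1 0 0 0; 1 0 0 0 0 0 0; 1 0 0 0 0 0 0",
)

```text
t: 8.28
position: [0.5519, 0.0437, 0.1173]
ee_rot: [[-0.191, -0.001, 0.982], [-0.982, -0.004, -0.191], [0.004, -1.0, -0.0]]
contact_force: [0.4, -0.3, -3.7]
opening: 0.0116
```

```bash
python3 -c "
from plan import *
need(bar(-60,0,132.5),RS)"
```

```text
shift [ 1.9 -0.1  0.3] turn units [ 0.007 -0.066 -0.   ] F [ 0.4 -0.3 -3.7] q [0.0, -0.01, -0.01, -0.0, -0.02, 0.0]
bar in stand frame: x -61.8 y -0.2 z 132.1
```

```bash
python3 - <<'E'
from plan import *
import pickle
c,st=grab("wrist"); pickle.dump((c,st),open("w5.pkl","wb")); save(c,"w5",sc=1.5)
P=cloud(c,st); hand(c,st)
X,Y,Z=front(P,F,YAW)
t=(abs(Z-149)<2.5)&(abs(Y)<50)&(X>-8)&(X<45); print(t.sum(),"Y",np.percentile(Y[t],[.5,1,2,98,99,99.5]), np.median(Z[t]))
for y0 in range(-40,40,10):
    k=t&(Y>y0)&(Y<y0+10)
    if k.sum()>10: print(y0,k.sum(),np.percentile(X[k],[1,99]).round(1),np.median(Z[k]))
E
```

```text
bar slope,z [-0.00130379  0.32703604] bar top y -26.71991725881745 tilt y vs x 0.0021752323090587504
arm outer x [-88.72289891 -88.59192667 -88.1362652 ] inner [-75.60408011 -75.19882063 -74.06147606] armtop y -26.7958397043109 tilt y vs z 0.013289107366244198
4073 Y [ 8.89106967 11.02152813 11.5105103  39.23431605 39.37446678 39.459112  ] 149.2117112713771
0 15 [29.  30.4] 149.8637340130665
10 1155 [-0.3 30. ] 149.0344915796611
20 1378 [-0.2 30.2] 148.99942504744973
30 1516 [-0.1 29.7] 149.56775763845104
```

View pics/w5.png

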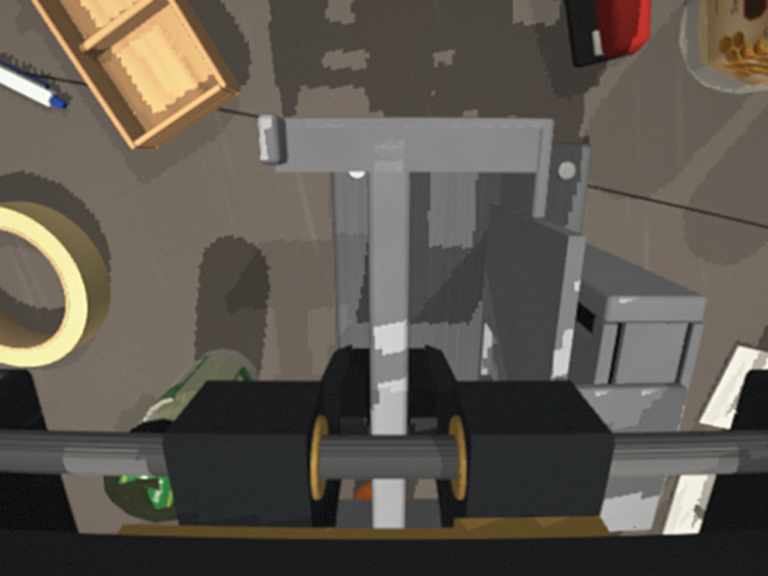

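```bash
sed -i 's/^yb=-np.array(.*; yb/yb=-np.array([1,.002,-.0013]); yb/; s/^xb=np.array(\[0,.0066,1.\])/xb=np.array([0,.0133,1.])/; s/PBT=np.array(.*)/PBT=np.array([-1.7,-14.75,0.33])/' plan.py; grep -n "xb=\|PBT=" plan.py; python3 -c "
from plan import *
need(bar(-60,0,133),RS)"
```

```text
8:xb=np.array([0,.0133,1.]); xb-=yb*(xb@yb); xb/=np.linalg.norm(xb)
9:RBT=np.stack([xb,yb,np.cross(xb,yb)],1); PBT=np.array([-1.7,-14.75,0.33])
shift [ 1.7 -0.1  0.7] turn units [-0.005 -0.123  0.032] F [ 0.8 -0.4 -3.7] q [0.0, 0.0, -0.01, 0.0, 0.01, -0.0]
bar in stand frame: x -61.4 y -0.2 z 132.3
```

>>> jog_arm(
  increments="1 5 -1 2 0 -0.13 0.03; 1 4 -0.8 0.5 0 0 0; 1 0 0 0 0 0 0",
)

```text
t: 8.58
position: [0.5635, 0.0416, 0.1211]
ee_rot: [[-0.188, 0.018, 0.982], [-0.982, -0.004, -0.188], [0.001, -1.0, 0.018]]
contact_force: [0.3, 1.1, -6.6]
opening: 0.0115
```

```bash
python3 -c "
from plan import *
need(bar(-55,0,133),RS)"
```

```text
shift [-4.7  1.1 -2.9] turn units [-0.004  0.049 -0.003] F [ 0.3  1.1 -6.6] q [-0.0, -0.01, 0.0, -0.0, -0.0, -0.0]
bar in stand frame: x -50.3 y -0.2 z 135.9
```

>>> jog_arm(
  increments="1 0 0 -3 0 0.05 0; 1 3 -0.6 -1 0 0 0; 1 0 0 0 0 0 0",
)

```text
t: 8.83
position: [0.568, 0.0407, 0.1173]
ee_rot: [[-0.188, 0.014, 0.982], [-0.982, -0.004, -0.188], [0.001, -1.0, 0.014]]
contact_force: [-0.7, 0.6, -3.0]
opening: 0.0117
```

```bash
python3 -c "
from plan import *
need(bar(-44,0,132.5),RS)"
```

```text
shift [ 1.7 -0.1  0.5] turn units [-0.003  0.01   0.001] F [-0.7  0.6 -3. ] q [0.0, 0.0, 0.01, 0.0, 0.01, 0.0]
bar in stand frame: x -45.7 y -0.2 z 132.0
```

>>> jog_arm(
  increments="1 2.5 -0.5 0.5 0 0 0; 1 1 -0.2 0 0 0 0; 1 0 0 0 0 0 0",
)

```text
t: 9.08
position: [0.5684, 0.0405, 0.1168]
ee_rot: [[-0.188, 0.005, 0.982], [-0.982, -0.003, -0.188], [0.002, -1.0, 0.005]]
contact_force: [-0.8, 0.7, -3.3]
opening: 0.0118
```

```bash
python3 -c "
from plan import *
need(bar(-44,0,132.5),RS)"
```

```text
shift [1.3 0.  0.9] turn units [-0.015 -0.078  0.006] F [-0.8  0.7 -3.3] q [0.0, 0.0, 0.0, 0.0, 0.01, -0.0]
bar in stand frame: x -45.1 y -0.3 z 131.6
```

>>> jog_arm(
  increments="1 4 -0.7 1 0 -0.08 0; 1 2 -0.4 0 0 0 0; 1 0 0 0 0 0 0",
)

```text
t: 9.33
position: [0.5683, 0.0405, 0.1162]
ee_rot: [[-0.189, -0.001, 0.982], [-0.982, -0.001, -0.189], [0.001, -1.0, -0.001]]
contact_force: [-0.8, -0.2, -2.8]
opening: 0.0116
```

```bash
python3 -c "
from plan import *
need(bar(-44,0,132.5),RS)"
```

```text
shift [1.3 0.  1.5] turn units [-0.033 -0.135  0.009] F [-0.8 -0.2 -2.8] q [0.01, -0.0, 0.01, 0.01, 0.01, -0.0]
bar in stand frame: x -45.1 y -0.3 z 131.0
```

>>> jog_arm(
  increments="1 0.5 0 -6 0 -0.05 0; 1 0.5 0 -6 0 0 0; 1 0 0 0 0 0 0",
)

```text
t: 9.58
position: [0.5682, 0.041, 0.1045]
ee_rot: [[-0.189, 0.002, 0.982], [-0.982, -0.0, -0.189], [-0.0, -1.0, 0.002]]
contact_force: [-1.3, 0.9, -3.0]
opening: 0.0115
```

```bash
python3 -c "
from plan import *
need(bar(-44,0,113),RS)"
```

```text
shift [ 1.5 -0.4 -6.3] turn units [-0.04  -0.105  0.01 ] F [-1.3  0.9 -3. ] q [0.0, -0.01, -0.0, 0.0, 0.01, 0.0]
bar in stand frame: x -45.4 y 0.1 z 119.3
```

>>> jog_arm(
  increments="1 0.5 0 -6 0 0 0; 1 0.5 0 -6 0 0 0; 1 0 0 -6 0 0 0",
)

```text
t: 9.83
position: [0.5686, 0.0416, 0.0953]
ee_rot: [[-0.189, -0.002, 0.982], [-0.982, 0.0, -0.189], [-0.0, -1.0, -0.002]]
contact_force: [-24.3, -0.4, 47.1]
opening: 0.0118
```

```bash
python3 - <<'E'
from plan import *
need(bar(-44,0,113),RS)
c,st=grab("wrist"); save(c,"w6",sc=1.5); hand(c,st)
c,st=grab("scene"); save(c,"s6",(220,80,340,240),5)
E
```

```text
shift [ 1.1 -1.1  3. ] turn units [-0.047 -0.141  0.01 ] F [-24.3  -0.4  47.1] q [0.0, 0.02, -0.0, 0.01, -0.01, -0.0]
bar in stand frame: x -45.0 y 0.8 z 110.0
bar slope,z [-0.00516319 -0.57195716] bar top y -27.903045572530797 tilt y vs x 0.0005405716818623569
arm outer x [-88.57250933 -88.47128229 -88.03619407] inner [-75.26481903 -74.85970598 -74.10007504] armtop y -28.467547718837658 tilt y vs z -0.05111123534510127
```

View pics/s6.png

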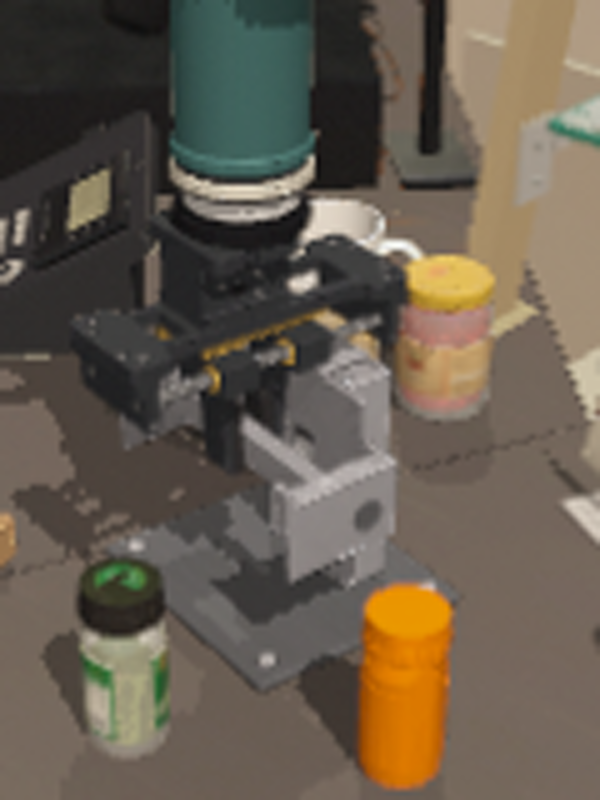

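>>> jog_arm(
  increments="1 -0.5 0 3 0 0 0; 0.72 0 0 0 0 0 0; 0.7 0 0 0 0 0 0; 0.7 0 0 0 0 0 0",
)

```text
t: 10.27
position: [0.5737, 0.0412, 0.1029]
ee_rot: [[-0.188, 0.013, 0.982], [-0.982, -0.0, -0.188], [-0.002, -1.0, 0.012]]
contact_force: [0.4, -0.2, 0.9]
opening: 0.0263
```

```bash
python3 - <<'E'
from plan import *
need(bar(-44,0,113),RS)
c,st=grab("wrist"); save(c,"w7",sc=1.5); hand(c,st)
P=cloud(c,st)
X,Y,Z=front(P,F,YAW)
m=(abs(X+44)<4)&(Y>20)&(Y<70)&(abs(Z-125)<8); print("bar top z",np.median(Z[m]),m.sum())
m=(abs(X+44)<40)&(Y>76)&(Y<86)&(abs(Z-125)<12); print("arm top z vs x",np.polyfit(X[m],Z[m],1),m.sum())
m=(X>-46)&(X<-36)&(abs(Y)<70)&(abs(Z-150)<8);
E
```

```text
shift [-4.1 -0.6 -4.7] turn units [-0.04  -0.001  0.005] F [ 0.4 -0.2  0.9] q [-0.0, 0.0, -0.01, -0.0, -0.03, 0.0]
bar in stand frame: x -40.1 y 1.3 z 117.7
bar slope,z [-0.00485441 -4.32319944] bar top y -22.26522567560855 tilt y vs x 0.00035208915260581826
arm outer x [-87.80481687 -87.39474688 -86.99934547] inner [-75.13059256 -74.74084334 -74.68561352] armtop y -22.34971624792686 tilt y vs z -0.003325656076770919
bar top z 124.43407242455423 1951
arm top z vs x [-3.13974703e-02  1.24041066e+02] 4543
```

View pics/w7.png

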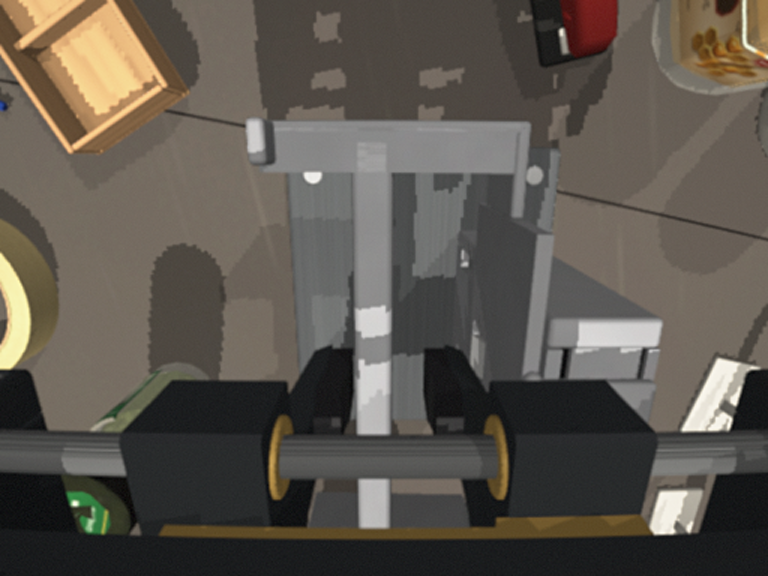

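>>> jog_arm(
  increments="0.7 -4 0.8 15 0 0 0; 0.7 0 0 30 0 0 0; 0.7 0 0 30 0 0 0; 0.85 0 0 10 0 0 0; 1 0 0 0 0 0 0",
)

```text
t: 10.73
position: [0.5679, 0.0417, 0.1901]
ee_rot: [[-0.189, 0.009, 0.982], [-0.982, -0.001, -0.189], [-0.001, -1.0, 0.009]]
contact_force: [0.5, 0.5, 0.1]
opening: 0.0155
```

```bash
python3 - <<'E'
from plan import *
need(bar(-44,0,113),RS)
c,st=grab("wrist"); save(c,"w8",sc=1.5)
P=cloud(c,st)
X,Y,Z=front(P,F,YAW)
def s(n,x0,x1,y0,y1,z0,z1):
    m=(X>x0)&(X<x1)&(Y>y0)&(Y<y1)&(Z>z0)&(Z<z1); k=m.sum()
    if k<20: print(n,k);return
    G=np.c_[X[m]-X[m].mean(),Y[m]-Y[m].mean(),np.ones(k)]; co=np.linalg.lstsq(G,Z[m],rcond=None)[0]; print(n,k,"mean z",co[2].round(2),"slopes deg",np.degrees(co[:2]).round(2),"X",np.percentile(X[m],[1,99]).round(1),"Y",np.percentile(Y[m],[1,99]).round(1))
s("bar",-49,-39,-70,70,115,135); s("armL",-60,-8,76,86,115,135); s("armR",-60,-8,-86,-76,115,135); s("tab",-3,32,-25,25,148,160); s("posttop",2,29,26,38,140,153);s("posttopR",2,29,-38,-26,140,153)
E
```

```text
shift [  1.7  -1.1 -91.8] turn units [-0.035 -0.04   0.009] F [0.5 0.5 0.1] q [-0.0, -0.02, -0.02, 0.0, -0.01, 0.0]
bar in stand frame: x -45.8 y 0.7 z 204.8
bar 2115 mean z 124.39 slopes deg [-2.08 -0.02] X [-48.9 -39.3] Y [-68.3  69. ]
armL 1043 mean z 124.65 slopes deg [ 1.63 -0.26] X [-59.7  -8.4] Y [76.  85.5]
armR 0
tab 2892 mean z 154.75 slopes deg [-0.01 -1.44] X [-2.7 29.2] Y [-21.6  24.4]
posttop 649 mean z 149.45 slopes deg [0.02 6.07] X [ 2.3 28.7] Y [26.2 37.9]
posttopR 26 mean z 148.55 slopes deg [-2.54 66.53] X [ 3.6 26.4] Y [-27.2 -26. ]
```

View pics/w8.png

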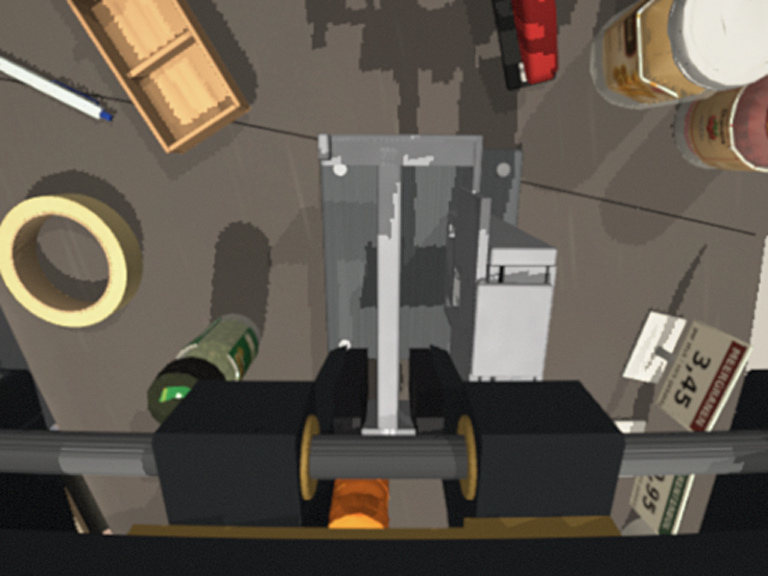

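>>> jog_arm(
  increments="1 20 -3.7 0 0 -0.05 0; 1 20 -3.7 0 0 0 0; 1 16 -3 0 0 0 0; 1 0 0 -10 0 0 0; 1 0 0 -8 0 0 0",
)

```text
t: 11.2
position: [0.6234, 0.0311, 0.1662]
ee_rot: [[-0.188, 0.011, 0.982], [-0.982, -0.001, -0.188], [-0.001, -1.0, 0.011]]
contact_force: [0.1, 0.0, 0.1]
opening: 0.0002
```

```bash
cat >> plan.py <<'E'
def tcp():
    st=robot.state(); d=st["position"]*1000-[F[0],F[1],0]
    print("TCP in stand frame x %.1f y %.1f z %.1f"%(d@A,d@Bv,d[2]),"F",st["contact_force"].round(1),"open",round(st["opening"]*1000,1),"ydir",st["ee_rot"][:,1].round(3),"zang",np.degrees(np.arctan2(st["ee_rot"][1,2],st["ee_rot"][0,2])).round(1),"t",st["t"])
E
python3 -c "
from plan import *
tcp()"
```

```text
TCP in stand frame x 10.5 y -0.8 z 166.2 F [0.1 0.  0.1] open 0.2 ydir [ 0.011 -0.001 -1.   ] zang -10.9 t 11.2
```

>>> jog_arm(
  increments="1 2 0 -6 0 0 0; 1 0 0 -5 0 0 0; 1 0 0 -5 0 0 0; 1 0 0 -5 0 0 0",
)

```text
t: 11.53
position: [0.6258, 0.0308, 0.1538]
ee_rot: [[-0.188, 0.015, 0.982], [-0.982, -0.002, -0.188], [-0.0, -1.0, 0.015]]
contact_force: [-10.7, -0.4, 27.9]
opening: 0.0001
```

>>> jog_arm(
  increments="1 0 0 -5 0 0 0; 1 0 0 -5 0 0 0",
)

```text
t: 11.7
position: [0.6258, 0.0309, 0.1538]
ee_rot: [[-0.187, 0.019, 0.982], [-0.982, -0.003, -0.187], [-0.0, -1.0, 0.019]]
contact_force: [-9.8, -1.0, 24.8]
opening: 0.0005
```

>>> jog_arm(
  increments="1 0 0 20 0 0 0; 1 0 0 35 0 0 0; 1 -20 20 35 0 0 0; 0.6 -40 41 10 0 0 0; 0.3 -30 41 0 0 0 0",
)

```text
t: 12.12
position: [0.5465, 0.1126, 0.2479]
ee_rot: [[-0.195, 0.013, 0.981], [-0.981, -0.005, -0.195], [0.002, -1.0, 0.013]]
contact_force: [0.5, 1.6, -0.2]
opening: 0.011
```

>>> jog_arm(
  increments="0.3 -20 30 0 0 0 -0.9; 0.3 -20 30 0 0 0 -0.9; 0.3 -20 30 0 0 0 -0.9; 0.3 -20 30 0 0 0 -0.9; 0.3 -15 15 0 0 0 -0.9",
)

```text
t: 12.53
position: [0.4389, 0.2531, 0.2439]
ee_rot: [[-0.635, 0.005, 0.773], [-0.773, -0.01, -0.635], [0.004, -1.0, 0.01]]
contact_force: [0.2, 0.4, 0.4]
opening: 0.045
```

>>> jog_arm(
  increments="0.5 -5 5 0 0 0 -0.9; 0.6 0 0 0 0 0 -0.9; 0.6 0 0 0 0 0 -0.9; 0.6 0 0 0 0 0 -0.9; 0.6 0 0 0 0 0 -0.9",
)

```text
t: 12.95
position: [0.4209, 0.261, 0.2359]
ee_rot: [[-0.921, -0.012, 0.389], [-0.389, -0.012, -0.921], [0.016, -1.0, 0.007]]
contact_force: [0.6, -0.5, -0.6]
opening: 0.0355
```

>>> jog_arm(
  increments="0.6 0 0 0 0 0 -0.9; 0.6 0 0 0 0 0 -0.2; 0.6 0 0 0 0 0 0",
)

```text
t: 13.2
position: [0.4161, 0.2596, 0.2309]
ee_rot: [[-0.962, -0.02, 0.272], [-0.272, -0.014, -0.962], [0.023, -1.0, 0.008]]
contact_force: [0.3, 0.4, 0.5]
opening: 0.0355
```

```bash
python3 - <<'E'
from plan import *
import pickle
tcp(); 
for n in("wrist","scene","top"):
    c,st=grab(n); pickle.dump((c,st),open(n+"9.pkl","wb")); save(c,n+"9",sc=1.5)
    if n=="scene": save(c,"s9",(240,130,330,220),7)
print(st["position"],st["joint_pos"].round(2))
E
```

```text
TCP in stand frame x -236.3 y 184.3 z 230.9 F [0.3 0.4 0.5] open 35.5 ydir [-0.02  -0.014 -1.   ] zang -74.2 t 13.2
[0.41626094 0.25960723 0.23103101] [ 0.51 -0.07  1.98 -0.    1.25  1.8 ]
```

View pics/s9.png

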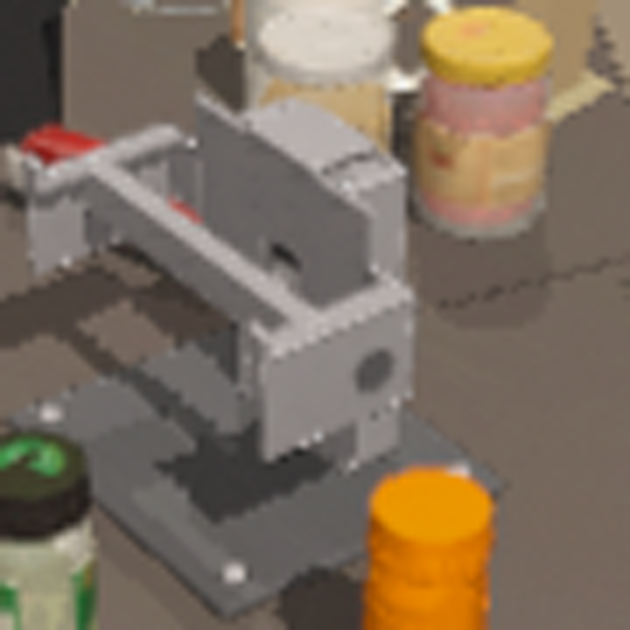

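View pics/wrist9.png

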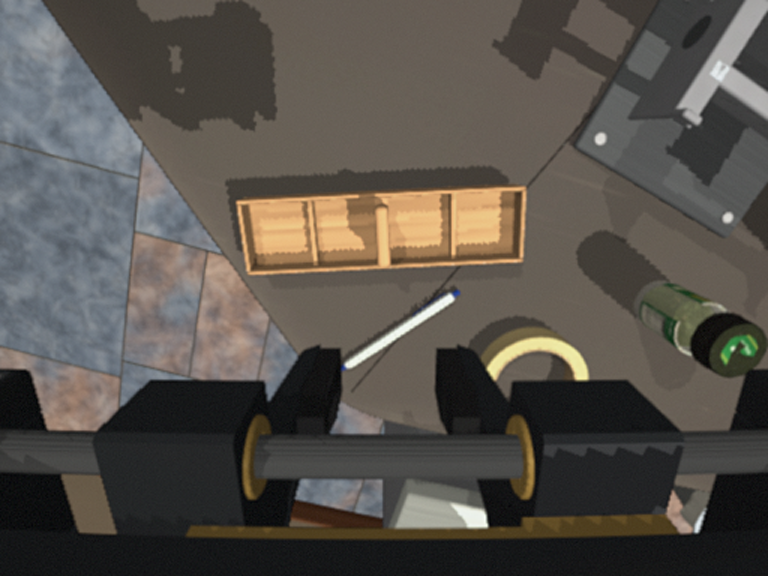

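View pics/top9.png

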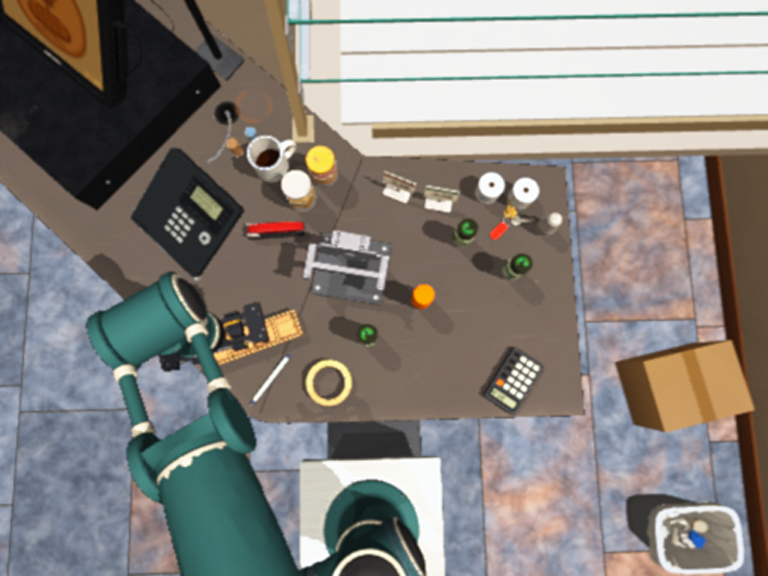

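```bash
cat >> m.py <<'E'
def tray(c,st,ctr,zoff=0,show=True):
    P=cloud(c,st); d=np.hypot(P[...,0]*1000-ctr[0],P[...,1]*1000-ctr[1])
    Z=P[...,2]*1000-zoff
    w=(d<135)&(Z>20)&(Z<29)
    col=c["image"].astype(int); wood=(col[...,0]-col[...,2]>40)&(col[...,0]>90)
    w&=wood; n,l,s_,_=cv2.connectedComponentsWithStats(w.astype(np.uint8)) if False else (0,0,0,0)
    q=(P[w][:,:2]*1000).astype(np.float32); r=cv2.minAreaRect(q)
    h=wood&(d<60)&(Z>50)&(Z<62); qh=(P[h][:,:2]*1000).astype(np.float32); rh=cv2.minAreaRect(qh)
    if show: print("walls",[np.round(x,1) for x in r],len(q),"z",np.percentile(Z[w],90),"handle",[np.round(x,1) for x in rh],len(qh),"z",np.median(Z[h]) if h.any() else None)
    return r,rh
E
python3 - <<'E'
from plan import *
import pickle
c,st=pickle.load(open("wrist9.pkl","rb"))
tray(c,st,(425,258))
E
```

```text
walls [array([431.5, 268.6]), array([ 59.2, 224.5]), np.float64(18.5)] 865 z 27.650801185499187 handle [array([430.4, 268.3]), array([45.6,  9.9]), np.float64(18.4)] 352 z 57.30588497016912
```

>>> jog_arm(
  increments="0.6 7 4.5 -20 0.07 -0.1 0.2; 0.6 7 4 -30 0.06 -0.1 0.2; 0.6 0 0 -30 0 0 0; 0.6 0 0 -30 0 0 0; 0.6 0 0 0 0 0 0",
)

```text
t: 13.77
position: [0.4329, 0.2696, 0.1212]
ee_rot: [[-0.947, 0.011, 0.32], [-0.32, 0.005, -0.948], [-0.012, -1.0, -0.001]]
contact_force: [-0.6, -0.4, -1.0]
opening: 0.0354
```

```bash
cat >> plan.py <<'E'
def go(p,zang,st=None):
    """needed shift/turn to TCP p (mm) pointing down, jaws at zang deg"""
    st=robot.state(); z=np.radians(zang); zz=np.array([np.cos(z),np.sin(z),0]); yy=np.array([0,0,-1.]); R=np.stack([np.cross(yy,zz),yy,zz],1)
    rv=Rn.from_matrix(R@st["ee_rot"].T).as_rotvec()
    print("shift",(np.array(p)-st["position"]*1000).round(1),"turn",(np.degrees(rv)/6).round(3),"F",st["contact_force"].round(1),"open",round(st["opening"]*1000,1),"qd",np.abs(st["qvel"]).max().round(3))
E
python3 - <<'E'
from plan import *
go((430.4,268.3,26.5),-71.6)
c,st=grab("wrist"); save(c,"w10",sc=1.5); tray(c,st,(430,268))
E
```

```text
shift [ -2.5  -1.3 -94.7] turn [-0.047  0.109 -0.039] F [-0.6 -0.4 -1. ] open 35.4 qd 0.051
walls [array([431.2, 268.6]), array([ 59.6, 223.8]), np.float64(18.6)] 2208 z 27.797592892030003 handle [array([431. , 268.4]), array([44.7,  9.8]), np.float64(18.5)] 706 z 57.319356537418955
```

View pics/w10.png

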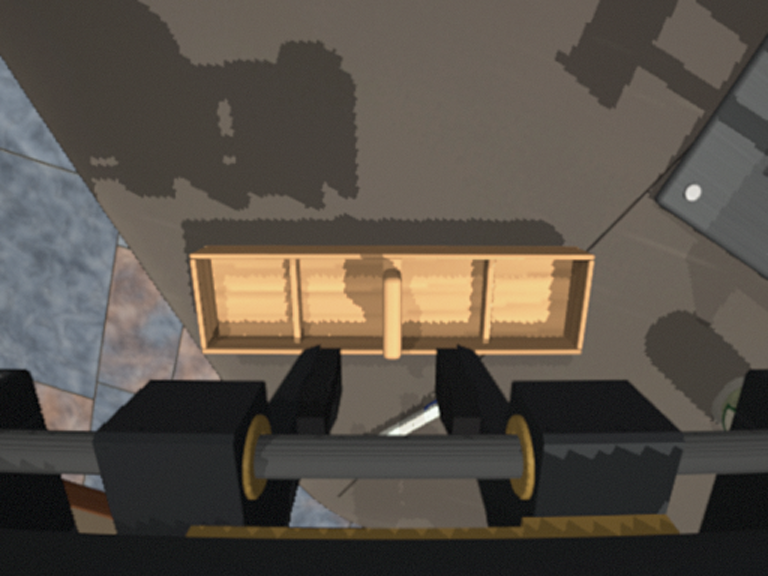

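>>> jog_arm(
  increments="0.6 -3 -2 -25 -0.05 0.1 -0.03; 0.6 -2 -1 -25 0 0 0; 0.6 -2 -1 -15 0 0 0; 0.6 0 0 0 0 0 0; 0.6 0 0 0 0 0 0",
)

```text
t: 14.23
position: [0.4338, 0.27, 0.067]
ee_rot: [[-0.948, 0.016, 0.318], [-0.318, 0.008, -0.948], [-0.018, -1.0, -0.003]]
contact_force: [0.2, 0.8, 0.6]
opening: 0.0355
```

```bash
python3 - <<'E'
from plan import *
go((431,268.5,26.5),-71.5)
E
```

```text
shift [ -2.8  -1.5 -40.5] turn [-0.076  0.151 -0.006] F [0.2 0.8 0.6] open 35.5 qd 0.015
```

>>> jog_arm(
  increments="0.6 -3 -1.5 -10 -0.08 0.15 0; 0.6 -2 -1 -15 0 0 0; 0.6 -2 -1 -13 0 0 0; 0.6 0 0 -4 0 0 0; 0.6 0 0 0 0 0 0",
)

```text
t: 14.65
position: [0.4342, 0.2707, 0.0329]
ee_rot: [[-0.948, 0.013, 0.318], [-0.318, 0.007, -0.948], [-0.014, -1.0, -0.002]]
contact_force: [-0.3, -0.8, 0.7]
opening: 0.0355
```

```bash
python3 - <<'E'
from plan import *
go((431,268.5,26.5),-71.5)
E
```

```text
shift [-3.2 -2.2 -6.4] turn [-0.063  0.12  -0.012] F [-0.3 -0.8  0.7] open 35.5 qd 0.016
```

>>> jog_arm(
  increments="0.6 -3.5 -2.2 -8 -0.07 0.13 0; 0.6 0 0 0 0 0 0; 1 0 0 0 0 0 0; 1 0 0 0 0 0 0; 1 0 0 0 0 0 0",
)

```text
t: 15.07
position: [0.4335, 0.27, 0.0279]
ee_rot: [[-0.948, 0.002, 0.319], [-0.319, 0.001, -0.948], [-0.002, -1.0, -0.0]]
contact_force: [-0.2, 0.5, -0.4]
opening: 0.0176
```

```bash
python3 - <<'E'
from plan import *
go((431,268.5,26.5),-71.5)
E
```

```text
shift [-2.5 -1.5 -1.4] turn [-0.01   0.021 -0.013] F [-0.2  0.5 -0.4] open 17.6 qd 0.006
```

>>> jog_arm(
  increments="1 0 0 0 0 0 0; 1 0 0 0 0 0 0; 1 0 0 0 0 0 0; 1 0 0 20 0 0 0; 1 0 0 35 0 0 0",
)

```text
t: 15.48
position: [0.427, 0.2662, 0.0764]
ee_rot: [[-0.948, -0.012, 0.319], [-0.318, -0.007, -0.948], [0.014, -1.0, 0.003]]
contact_force: [0.9, -0.4, -2.9]
opening: 0.0099
```

>>> jog_arm(
  increments="1 0 0 38 0 0 0; 1 0 0 38 0 0 0; 1 0 0 38 0 0 0; 1 0 0 38 0 0 0; 1 0 0 20 0 0 0",
)

```text
t: 15.9
position: [0.4213, 0.2633, 0.2525]
ee_rot: [[-0.948, -0.021, 0.319], [-0.318, -0.012, -0.948], [0.024, -1.0, 0.004]]
contact_force: [0.8, -0.1, -2.1]
opening: 0.01
```

```bash
python3 - <<'E'
from plan import *
import pickle
go((431,268.5,246.5),-71.5); tcp()
c,st=grab("wrist"); save(c,"w11",sc=1.5); pickle.dump((c,st),open("w11.pkl","wb"))
E
```

```text
shift [ 9.7  5.2 -6. ] turn [ 0.112 -0.204 -0.012] F [ 0.8 -0.1 -2.1] open 10.0 qd 0.454
TCP in stand frame x -231.9 y 188.9 z 252.5 F [ 0.8 -0.1 -2.1] open 10.0 ydir [-0.021 -0.012 -1.   ] zang -71.4 t 15.9
```

View pics/w11.png

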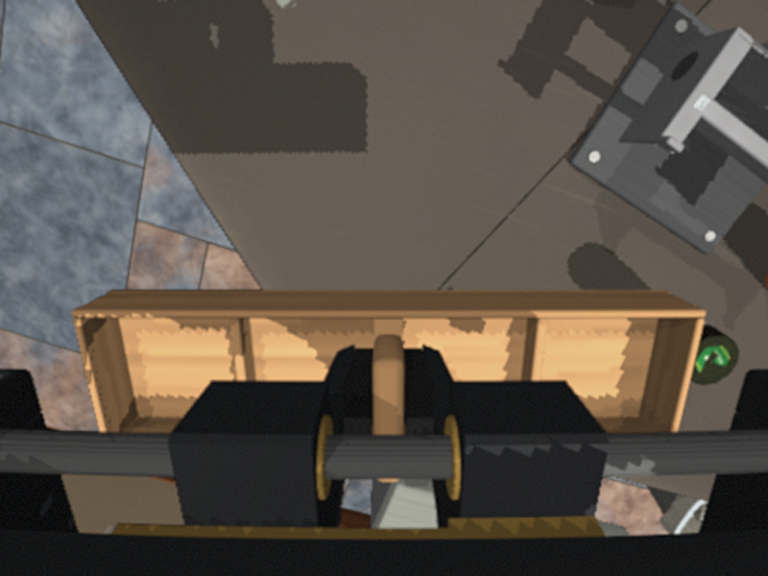

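```bash
cat >> m.py <<'E'
def tinh(c,st):
    P=cloud(c,st); L=(P-st["position"])@st["ee_rot"]*1000
    x,y,z=L[...,0],L[...,1],L[...,2]
    col=c["image"].astype(int); wood=(col[...,0]-col[...,2]>35)
    top=wood&(y>-13)&(y<0)&(abs(x)<50)&(abs(z)<125)   # wall tops near y=-6.7
    fw=top&(abs(z)<100)&(x<-20)
    print("far wall: n",fw.sum(),"x pct",np.percentile(x[fw],[1,50,99]).round(2),"slope x/z",np.polyfit(z[fw],x[fw],1)[0].round(4),"y med",np.median(y[fw]).round(2),"slope y/z",np.polyfit(z[fw],y[fw],1)[0].round(4))
    for s in(1,-1):
        e=top&(s*z>105)&(x>-28)&(x<10)
        if e.sum()>10: print("end",s,"n",e.sum(),"z pct",np.percentile(z[e],[1,50,99]).round(2),"y",np.median(y[e]).round(2),"slope y/x",np.polyfit(x[e],y[e],1)[0].round(4))
    h=wood&(abs(z)<9)&(y<-20)&(y>-40)&(x<25)
    if h.sum()>10: print("handle n",h.sum(),"y",np.median(y[h]).round(2),"x pct",np.percentile(x[h],[1,99]).round(1),"z",np.percentile(z[h],[2,98]).round(1))
    return L
E
python3 - <<'E'
from plan import *
import pickle
c,st=pickle.load(open("w11.pkl","rb")); tinh(c,st)
E
```

```text
far wall: n 3089 x pct [-26.94 -26.02 -21.02] slope x/z -0.0007 y med -5.03 slope y/z -0.0005
end 1 n 723 z pct [105.76 109.72 112.47] y -4.77 slope y/x 0.0086
end -1 n 654 z pct [-115.41 -112.64 -105.65] y -4.74 slope y/x 0.0135
handle n 1142 y -29.1 x pct [-19.4   6.3] z [-6.1  3. ]
```

>>> jog_arm(
  increments="1 10 -14 0 0.05 -0.1 -0.6; 1 20 -28 0 0.05 -0.1 -0.6; 1 20 -28 0 0 0 -0.6; 1 20 -28 0 0 0 -0.6; 1 20 -28 0 0 0 -0.6",
)

```text
t: 16.37
position: [0.511, 0.1396, 0.254]
ee_rot: [[-1.0, 0.006, 0.009], [-0.009, 0.006, -1.0], [-0.006, -1.0, -0.006]]
contact_force: [1.3, -0.2, -2.9]
opening: 0.0098
```

>>> jog_arm(
  increments="1 20 -28 0 0 0 -0.6; 1 20 -28 0 0 0 -0.6; 1 15 -21 0 0 0 -0.5; 1 5 -7 0 0 0 -0.2; 1 0 0 0 0 0 0",
)

```text
t: 16.78
position: [0.5715, 0.0452, 0.2431]
ee_rot: [[-0.978, -0.004, -0.207], [0.207, 0.003, -0.978], [0.005, -1.0, -0.002]]
contact_force: [0.7, 0.4, -2.1]
opening: 0.0098
```

```bash
cat >> plan.py <<'E'
xt=-np.array([1,.011,0]); xt/=np.linalg.norm(xt); zt=-np.array([-.011,1,-.0005]); zt-=xt*(zt@xt); zt/=np.linalg.norm(zt)
RTT=np.stack([xt,np.cross(zt,xt),zt],1); PTT=np.array([3.5,-17.1,-1.5])
E
python3 - <<'E'
from plan import *
import pickle
tcp(); need(bar(-37.5,0,162),RS,PTT,RTT)
c,st=grab("wrist"); save(c,"w12",sc=1.5); pickle.dump((c,st),open("w12.pkl","wb")); tinh(c,st)
E
```

```text
TCP in stand frame x -43.2 y 3.1 z 243.1 F [ 0.7  0.4 -2.1] open 9.8 ydir [-0.004  0.003 -1.   ] zang -102.0 t 16.7833
shift [  8.   -6.3 -98.3] turn units [-0.009  0.061  0.178] F [ 0.7  0.4 -2.1] q [-0.02, 0.02, 0.02, 0.01, -0.0, -0.01]
bar in stand frame: x -46.6 y 4.7 z 260.3
far wall: n 3039 x pct [-26.04 -25.14 -20.94] slope x/z -0.0007 y med -4.99 slope y/z -0.0003
end 1 n 666 z pct [105.7  109.43 111.96] y -4.67 slope y/x 0.0082
end -1 n 444 z pct [-115.93 -113.47 -105.5 ] y -5.19 slope y/x -0.0343
handle n 1132 y -28.97 x pct [-18.5   7.2] z [-6.4  2.6]
```

View pics/w12.png

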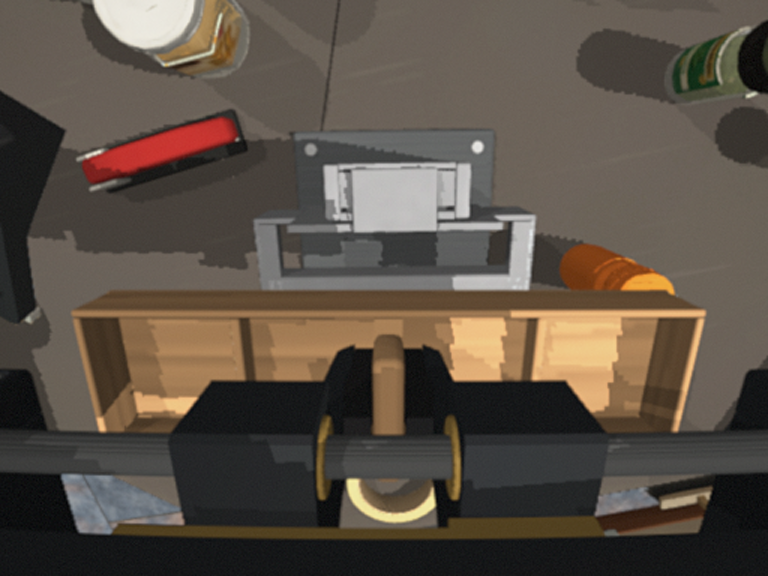

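```bash
sed -i 's/PTT=np.array(.*)/PTT=np.array([4.5,-17.0,-1.9])/' plan.py; python3 - <<'E'
from plan import *
import pickle
c,st=pickle.load(open("w12.pkl","rb")); P=cloud(c,st); X,Y,Z=front(P,F,YAW)
def s(n,x0,x1,y0,y1,z0,z1):
    m=(X>x0)&(X<x1)&(Y>y0)&(Y<y1)&(Z>z0)&(Z<z1); k=m.sum()
    if k<20: print(n,k);return
    G=np.c_[X[m]-X[m].mean(),Y[m]-Y[m].mean(),np.ones(k)]; co=np.linalg.lstsq(G,Z[m],rcond=None)[0]; print(n,k,"mean z",co[2].round(2),"slopes deg",np.degrees(co[:2]).round(2),"X",np.percentile(X[m],[.5,50,99.5]).round(1),"Y",np.percentile(Y[m],[.5,50,99.5]).round(1))
s("armL",-40,-8,68,100,121,128); s("armR",-40,-8,-100,-68,121,128); s("tab",-10,40,-27,27,150,158); s("post",-5,40,-45,45,146,151.5); s("bar",-52,-36,-70,70,120,128); s("plate top",-8,4,-72,72,140,153)
im=np.zeros((400,500,3),np.uint8)
m=(Z>115)&(Z<160)&(X>-60)&(X<50)&(abs(Y)<110)
for x,y,z in zip(X[m],Y[m],Z[m]): cv2.circle(im,(int(250-2*y),int(200-2*x)),1,tuple(int(v) for v in cv2.applyColorMap(np.uint8([[int((z-115)*5.6)]]),cv2.COLORMAP_JET)[0,0]),-1)
cv2.imwrite("pics/br12.png",im)
E
```

```text
armL 510 mean z 124.76 slopes deg [1.74 1.38] X [-39.8 -23.8  -8.2] Y [69.3 80.4 88.1]
armR 504 mean z 124.85 slopes deg [ 1.36 -1.48] X [-39.9 -23.6  -8.2] Y [-86.1 -78.5 -71.3]
tab 2563 mean z 154.7 slopes deg [0.86 0.07] X [-6.1 11.6 29.9] Y [-25.9   0.7  25.8]
post 1792 mean z 149.41 slopes deg [-0.9 -0. ] X [-4.7 16.  30.3] Y [-42.7 -15.9  43.4]
bar 1484 mean z 123.93 slopes deg [-7.78 -0.05] X [-49.  -43.2 -38.9] Y [-69.3  -3.   68.9]
plate top 813 mean z 149.1 slopes deg [-9.8   0.08] X [-6.3 -2.3  4. ] Y [-58.8 -23.4  60.9]
```

View pics/br12.png

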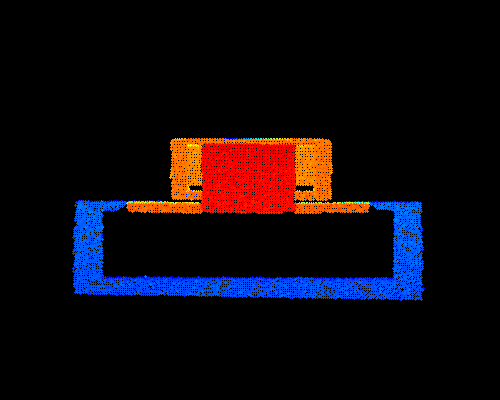

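```bash
python3 -c "
from plan import *
need(bar(-37.5,0.8,162),RS,PTT,RTT)"
```

```text
shift [  9.8  -6.8 -97.8] turn units [-0.011  0.05   0.163] F [-0.7  0.6 -2.8] q [0.03, -0.02, 0.02, 0.01, 0.02, -0.01]
bar in stand frame: x -48.5 y 5.7 z 259.8
```

>>> jog_arm(
  increments="1 5 -3.5 -15 0 0.05 0.1; 1 5 -3.5 -20 0 0 0.07; 1 0 0 -20 0 0 0; 1 0 0 -10 0 0 0; 1 0 0 0 0 0 0",
)

```text
t: 17.25
position: [0.5773, 0.0441, 0.1705]
ee_rot: [[-0.984, -0.015, -0.176], [0.176, 0.005, -0.984], [0.016, -1.0, -0.002]]
contact_force: [-0.4, 0.2, -3.4]
opening: 0.0093
```

```bash
python3 -c "
from plan import *
need(bar(-37.5,0.8,162),RS,PTT,RTT)
c,st=grab('wrist'); tinh(c,st); save(c,'w13',sc=1.5)"
```

```text
shift [  3.2  -5.  -25.6] turn units [-0.036 -0.04  -0.124] F [-0.4  0.2 -3.4] q [0.02, 0.01, 0.02, 0.01, 0.01, -0.01]
bar in stand frame: x -41.5 y 5.0 z 187.6
far wall: n 3043 x pct [-26.09 -25.14 -21.  ] slope x/z -0.0008 y med -4.95 slope y/z -0.0005
end 1 n 697 z pct [105.6  109.34 112.1 ] y -4.64 slope y/x 0.0119
end -1 n 453 z pct [-116.07 -113.53 -105.3 ] y -5.14 slope y/x -0.0338
handle n 1124 y -29.03 x pct [-18.4   7.3] z [-6.4  2.6]
```

>>> jog_arm(
  increments="1 3.2 -5 -8 -0.04 -0.04 -0.12; 1 0 0 -3 0 0 0; 1 0 0 0 0 0 0; 1 0 0 0 0 0 0",
)

```text
t: 17.63
position: [0.5815, 0.0407, 0.1611]
ee_rot: [[-0.982, -0.008, -0.186], [0.186, 0.001, -0.982], [0.008, -1.0, 0.0]]
contact_force: [-0.2, -0.2, -2.6]
opening: 0.0095
```

```bash
python3 -c "
from plan import *
need(bar(-37.5,0.8,162),RS,PTT,RTT)"
```

```text
shift [ -1.   -1.6 -16.2] turn units [ 0.005  0.032 -0.027] F [-0.2 -0.2 -2.6] q [0.0, -0.0, -0.01, 0.0, -0.0, -0.0]
bar in stand frame: x -36.9 y 2.6 z 178.2
```

>>> jog_arm(
  increments="1 -1 -2.2 -7 0 0.03 -0.03; 1 -0.3 0 -3 0 0 0; 1 0 0 0 0 0 0; 1 0 0 0 0 0 0",
)

```text
t: 17.97
position: [0.5815, 0.0382, 0.1526]
ee_rot: [[-0.982, -0.007, -0.19], [0.19, 0.001, -0.982], [0.007, -1.0, -0.0]]
contact_force: [-0.4, -0.3, -3.0]
opening: 0.0097
```

```bash
python3 -c "
from plan import *
need(bar(-37.5,0.8,162),RS,PTT,RTT)
c,st=grab('wrist'); save(c,'w14',sc=1.5); tinh(c,st)"
```

```text
shift [-1.   0.9 -7.6] turn units [0.002 0.037 0.008] F [-0.4 -0.3 -3. ] q [-0.0, 0.0, 0.0, 0.0, -0.0, -0.0]
bar in stand frame: x -36.4 y 0.1 z 169.6
far wall: n 2974 x pct [-26.08 -25.1  -20.88] slope x/z -0.0006 y med -4.99 slope y/z -0.0002
end 1 n 686 z pct [105.23 109.37 112.11] y -4.65 slope y/x 0.01
end -1 n 442 z pct [-115.97 -113.46 -105.54] y -5.18 slope y/x -0.0384
handle n 1115 y -28.99 x pct [-18.4   7.2] z [-6.4  2.6]
```

View pics/w14.png

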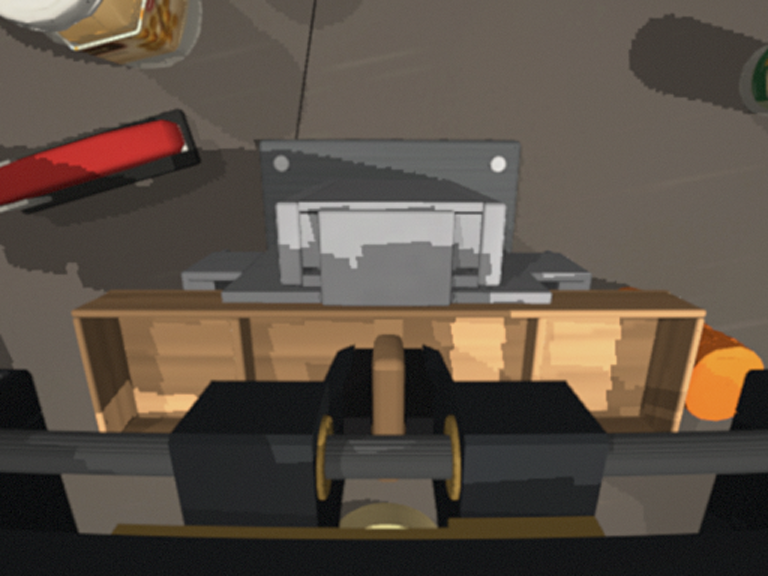

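>>> jog_arm(
  increments="1 -1.2 0.7 -4 0 0.03 0; 1 0 0 -3 0 0 0; 1 0 0 0 0 0 0",
)

```text
t: 18.27
position: [0.5808, 0.0389, 0.1457]
ee_rot: [[-0.982, -0.009, -0.19], [0.19, 0.001, -0.982], [0.009, -1.0, 0.0]]
contact_force: [0.8, -0.4, -3.9]
opening: 0.01
```

```bash
python3 -c "
from plan import *
need(bar(-37.5,0.8,162),RS,PTT,RTT)"
```

```text
shift [-0.3  0.2 -0.7] turn units [0.002 0.019 0.011] F [ 0.8 -0.4 -3.9] q [0.0, -0.0, 0.0, 0.0, 0.01, 0.0]
bar in stand frame: x -37.2 y 0.6 z 162.7
```

>>> jog_arm(
  increments="1 -0.3 0.2 -2 0 0.02 0; 1 0 0 -2 0 0 0; 1 0 0 0 0 0 0",
)

```text
t: 18.52
position: [0.5812, 0.0391, 0.1456]
ee_rot: [[-0.982, -0.01, -0.19], [0.19, 0.001, -0.982], [0.01, -1.0, 0.001]]
contact_force: [0.4, 0.0, -2.5]
opening: 0.0097
```

```bash
python3 -c "
from plan import *
need(bar(-37.5,0.8,162),RS,PTT,RTT)
c,st=grab('wrist'); tinh(c,st)"
```

```text
shift [-0.7  0.  -0.7] turn units [0.005 0.011 0.008] F [ 0.4  0.  -2.5] q [0.0, -0.01, -0.02, 0.0, 0.02, 0.0]
bar in stand frame: x -36.8 y 0.9 z 162.6
far wall: n 2408 x pct [-26.03 -24.79 -20.78] slope x/z -0.0007 y med -5.24 slope y/z 0.0001
end 1 n 678 z pct [105.63 109.36 112.36] y -4.66 slope y/x 0.0082
end -1 n 440 z pct [-115.7  -113.46 -105.45] y -5.22 slope y/x -0.0286
handle n 1120 y -29.04 x pct [-18.5   7.2] z [-6.4  2.6]
```

>>> jog_arm(
  increments="1 -0.3 0 -4 0 0.02 0; 1 0 0 -4 0 0 0; 1 0 0 -4 0 0 0",
)

```text
t: 18.82
position: [0.5815, 0.0393, 0.1436]
ee_rot: [[-0.982, -0.011, -0.19], [0.19, 0.001, -0.982], [0.011, -1.0, 0.001]]
contact_force: [-11.4, -1.1, 22.8]
opening: 0.0098
```

```bash
python3 -c "
from plan import *
need(bar(-37.5,0.8,162),RS,PTT,RTT)
c,st=grab('wrist'); tinh(c,st); save(c,'w15',sc=1.5)
c,st=grab('scene'); save(c,'s15',(220,90,350,230),5)"
```

```text
shift [-1.  -0.2  1.4] turn units [ 0.004 -0.002  0.005] F [-11.4  -1.1  22.8] q [0.0, 0.0, -0.0, -0.0, 0.0, -0.0]
bar in stand frame: x -36.6 y 1.2 z 160.6
far wall: n 2526 x pct [-25.92 -24.69 -20.69] slope x/z -0.0003 y med -6.25 slope y/z -0.0003
end 1 n 711 z pct [105.46 109.35 111.98] y -5.22 slope y/x 0.0237
end -1 n 455 z pct [-116.07 -113.33 -105.17] y -5.69 slope y/x -0.0141
handle n 1087 y -29.46 x pct [-17.8   7.1] z [-6.4  2.6]
```

View pics/s15.png

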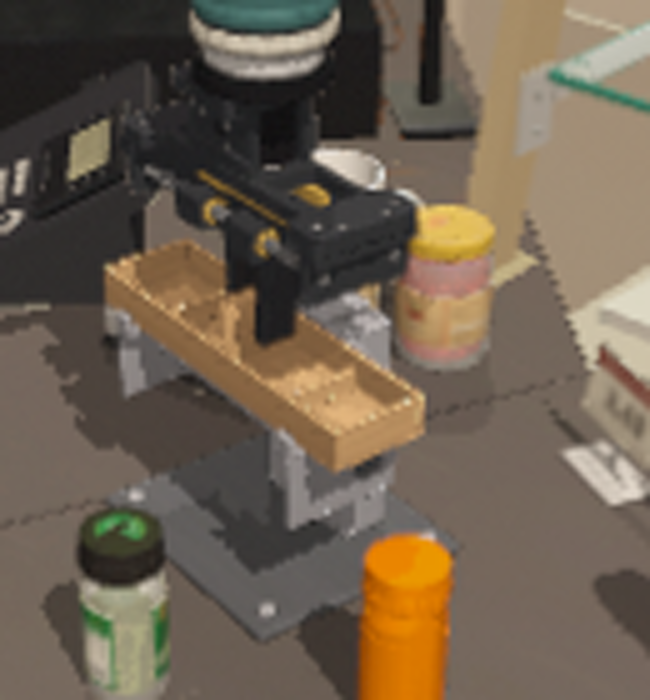

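>>> jog_arm(
  increments="1 0 0 1.5 0 0 0; 0.6 0 0 0 0 0 0; 0.6 0 0 0 0 0 0; 0.6 0 0 0 0 0 0",
)

```text
t: 19.25
position: [0.5833, 0.0395, 0.1476]
ee_rot: [[-0.982, -0.006, -0.19], [0.19, 0.001, -0.982], [0.006, -1.0, -0.0]]
contact_force: [0.2, -0.5, -0.4]
opening: 0.0274
```

>>> jog_arm(
  increments="0.6 0 0 12 0 0 0; 0.6 0 0 25 0 0 0; 0.6 0 0 35 0 0 0; 0.6 0 0 30 0 0 0; 0.6 0 0 0 0 0 0",
)

```text
t: 19.67
position: [0.5798, 0.0394, 0.2501]
ee_rot: [[-0.982, -0.016, -0.19], [0.19, 0.001, -0.982], [0.016, -1.0, 0.002]]
contact_force: [1.6, -0.9, 0.6]
opening: 0.0356
```

```bash
cat > tr.py <<'E'
from plan import *
def trayst(c,st,show=True):
    P=cloud(c,st); X,Y,Z=front(P,F,YAW)
    col=c["image"].astype(int); wood=(col[...,0]-col[...,2]>35)
    m=wood&(abs(Y)<130)&(X>-80)&(X<10)&(Z>144)&(Z<155)
    q=np.stack([X[m],Y[m]],-1).astype(np.float32); r=cv2.minAreaRect(q)
    G=np.c_[X[m]+37,Y[m],np.ones(m.sum())]; co=np.linalg.lstsq(G,Z[m],rcond=None)[0]
    print("tray rect(stand)",[np.round(x,1) for x in r],"wall z",co[2].round(1),"slopes deg",np.degrees(co[:2]).round(2),m.sum())
    h=wood&(abs(Y)<15)&(abs(X+37)<30)&(Z>168)&(Z<182); 
    if h.sum()>10: print("handle X",np.percentile(X[h],[1,99]).round(1),"Y",np.percentile(Y[h],[1,99]).round(1),"z",np.median(Z[h]).round(1))
E
python3 - <<'E'
from tr import *
tcp()
c,st=grab('wrist'); save(c,'w16',sc=1.5); trayst(c,st)
E
```

```text
TCP in stand frame x -33.9 y -0.9 z 250.1 F [ 1.6 -0.9  0.6] open 35.6 ydir [-0.016  0.001 -1.   ] zang -100.9 t 19.6667
tray rect(stand) [array([-36.9,   1.2]), array([ 61.5, 228.4]), np.float64(0.0)] wall z 148.5 slopes deg [2.09 0.02] 2659
handle X [-59.3 -15.3] Y [-3.7  6.2] z 173.0
```

View pics/w16.png

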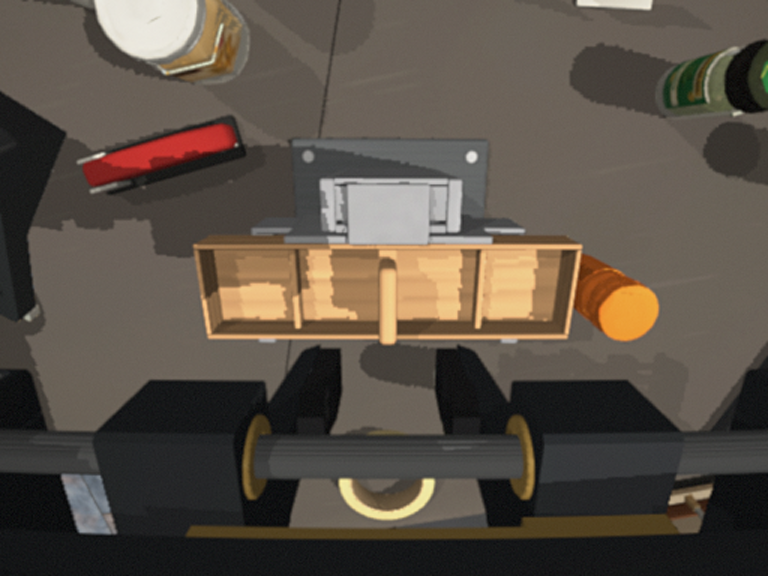

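```bash
python3 - <<'E'
from h import *
import pickle
c,_=pickle.load(open("scene0.pkl","rb"))
im=c["image"][:,:,::-1]
cr=[im[v0:v0+60,u0:u0+40] for u0,v0 in((225,183),(345,180),(368,215))]
o=np.hstack([cv2.resize(x,None,fx=6,fy=6,interpolation=cv2.INTER_CUBIC) for x in cr]); cv2.imwrite("pics/jars0.png",o)
E
```

```text
(no output)
```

View pics/jars0.png

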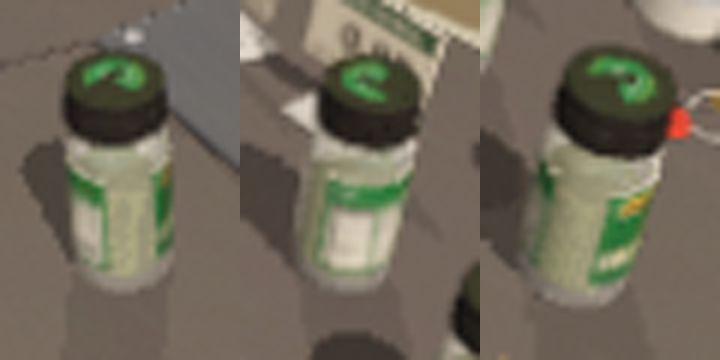

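```bash
cat > jar.py <<'E'
from plan import *
def unwrap(c,st,xy,z0=0,h=105,r=22.5,n=360):
    """texture on cylinder: cols azimuth deg -180..179 (world), rows z from h to 0; grey outside of view/back-facing"""
    az=np.radians(np.arange(-180,180)); zz=np.arange(h,-1,-1.)
    Rr,p=pose(c,st); p=p*1000
    Az,Zz=np.meshgrid(az,zz); pts=np.stack([xy[0]+r*np.cos(Az),xy[1]+r*np.sin(Az),z0+Zz],-1)
    nrm=np.stack([np.cos(Az),np.sin(Az),0*Az],-1); v=p-pts; vis=(v*nrm).sum(-1)/np.linalg.norm(v,axis=-1)
    q=(pts-p)@Rr; uv=proj(c,pts.reshape(-1,3)/1000,st).reshape(pts.shape[:2]+(2,)).astype(np.float32)
    im=cv2.remap(c["image"],uv[...,0],uv[...,1],cv2.INTER_LINEAR,borderValue=(90,90,90))
    im[(vis<0.12)|(q[...,2]<=0)]=90
    return im[:,:,::-1],vis
def lid(c,st,xy,z=105,r=24,px=4):
    g=np.arange(-r,r,1/px); X,Y=np.meshgrid(g,g)  # image right = -y? use right=+x world, up=+y
    pts=np.stack([xy[0]+X,xy[1]-Y,np.full_like(X,z)],-1)
    uv=proj(c,pts.reshape(-1,3)/1000,st).reshape(pts.shape[:2]+(2,)).astype(np.float32)
    return cv2.remap(c["image"],uv[...,0],uv[...,1],cv2.INTER_CUBIC,borderValue=(90,90,90))[:,:,::-1]
def centre(c,st,xy,z0=0):
    P=cloud(c,st)*1000; d=np.hypot(P[...,0]-xy[0],P[...,1]-xy[1]); m=(d<35)&(P[...,2]>z0+98)&(P[...,2]<z0+112)
    q=P[m][:,:2].astype(np.float32); 
    if len(q)<20: return None
    (x,y),r=cv2.minEnclosingCircle(q); return np.array([x,y]),r,len(q)
E
python3 - <<'E'
from jar import *
import pickle
cs=[pickle.load(open(n+"9.pkl","rb")) for n in("scene","top")]+[grab("wrist")]
pickle.dump(cs[2],open("w16.pkl","wb"))
rows=[]
for j in((657.5,-231),(576,-347.5),(428.5,-3)):
    for c,st in cs:
        ce=centre(c,st,j); print(j,ce)
        if ce is None: continue
        im,_=unwrap(c,st,ce[0]); l=cv2.resize(lid(c,st,ce[0]),(106,106)); rows.append(np.hstack([im,l]))
rows=[cv2.resize(r,None,fx=1.5,fy=1) for r in rows]
for i in range(0,len(rows),5): cv2.imwrite(f"pics/unw{i}.png",np.vstack(rows[i:i+5]))
print(len(rows))
E
```

```text
(657.5, -231) (array([ 656.90270996, -232.17092896]), 22.931665420532227, 154)
(657.5, -231) (array([ 657.99951172, -231.56474304]), 22.422243118286133, 142)
(657.5, -231) (array([ 659.93334961, -223.54815674]), 21.226665496826172, 604)
(576, -347.5) (array([ 574.11621094, -347.94696045]), 23.678030014038086, 223)
(576, -347.5) (array([ 576.23632812, -347.80325317]), 22.3830509185791, 141)
(576, -347.5) None
(428.5, -3) (array([426.4906311 ,  -3.49128151]), 23.498891830444336, 155)
(428.5, -3) (array([429.42456055,  -2.01063013]), 22.094816207885742, 148)
(428.5, -3) None
7
```

View pics/unw0.png

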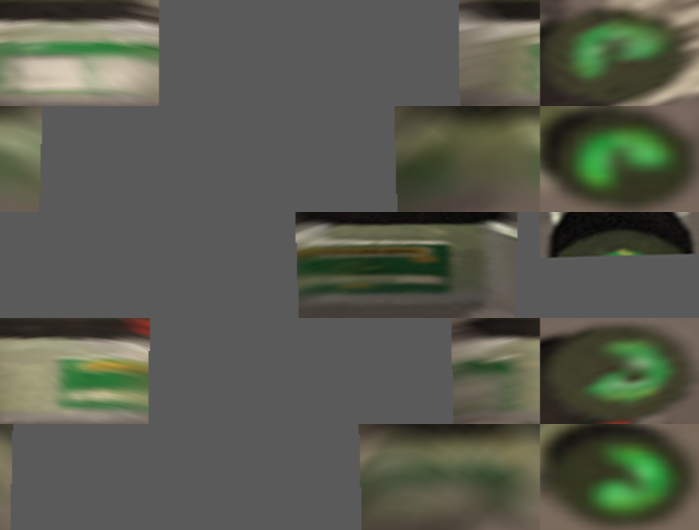

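>>> jog_arm(
  increments="0.3 -6 -28 0 0 0.05 0.9; 0.3 -6 -28 0 0 0.1 0.9; 0.3 -6 -28 -5 0 0 0.9; 0.3 -6 -28 -10 0 0 0.9; 0.3 -6 -28 -10 0 0 0.9",
)

```text
t: 20.18
position: [0.5453, -0.0995, 0.2148]
ee_rot: [[-0.952, -0.041, 0.304], [-0.304, -0.013, -0.953], [0.043, -0.999, 0.0]]
contact_force: [0.4, 0.0, 0.0]
opening: 0.0615
```

>>> jog_arm(
  increments="0 -6 -28 -12 0 0 0.9; 0 -6 -28 -12 0 0 0.9; 0 -4 -28 -12 0 0 0.9; 0 0 -28 -12 0 0 0.9; 0 0 0 0 0 0 0.9",
)

```text
t: 20.6
position: [0.5195, -0.218, 0.1532]
ee_rot: [[-0.693, -0.048, 0.719], [-0.719, -0.029, -0.695], [0.054, -0.998, -0.014]]
contact_force: [-0.2, 0.6, -0.1]
opening: 0.0877
```

>>> jog_arm(
  increments="0 0 0 0 0 0 0; 0 0 0 0 0 0 0",
)

```text
t: 20.77
position: [0.5158, -0.2185, 0.1482]
ee_rot: [[-0.695, -0.056, 0.717], [-0.717, -0.025, -0.697], [0.057, -0.998, -0.022]]
contact_force: [-0.2, 0.7, 0.1]
opening: 0.0882
```

```bash
python3 - <<'E'
from jar import *
import pickle
go((535,-217,170),-45)
c,st=grab("wrist"); pickle.dump((c,st),open("w17.pkl","wb")); save(c,"w17",sc=1.5)
rows=[]
for j in((657.5,-231),(576,-347.5),(428.5,-3)):
    ce=centre(c,st,j); print(j,ce)
    if ce is None: ce=(j,)
    im,_=unwrap(c,st,ce[0]); l=cv2.resize(lid(c,st,ce[0]),(106,106)); rows.append(np.hstack([im,l]))
cv2.imwrite("pics/unw17.png",np.vstack([cv2.resize(r,None,fx=1.6,fy=1.5) for r in rows]))
E
```

```text
shift [19.2  1.5 21.8] turn [ 0.236 -0.534 -0.139] F [-0.2  0.7  0.1] open 88.2 qd 0.021
(657.5, -231) (array([ 660.00482178, -229.29483032]), 22.59166717529297, 4583)
(576, -347.5) (array([ 581.41992188, -336.49822998]), 20.348989486694336, 714)
(428.5, -3) None
```

View pics/w17.png

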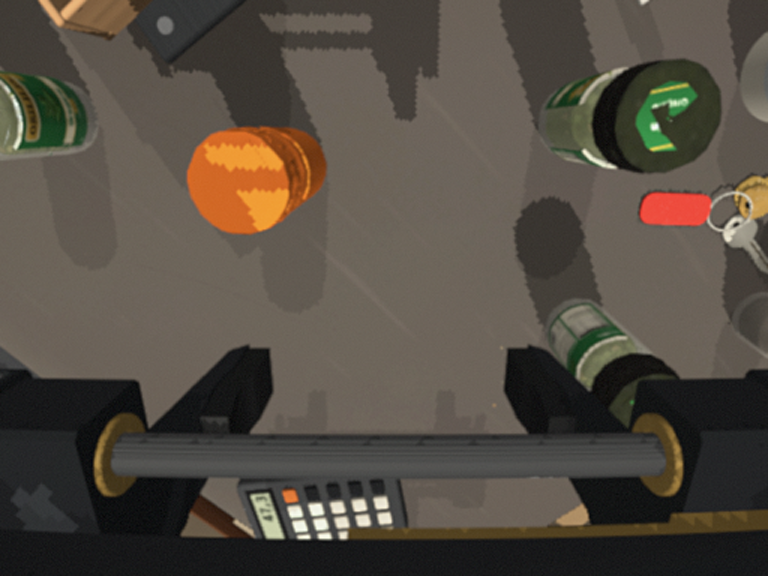

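View pics/unw17.png

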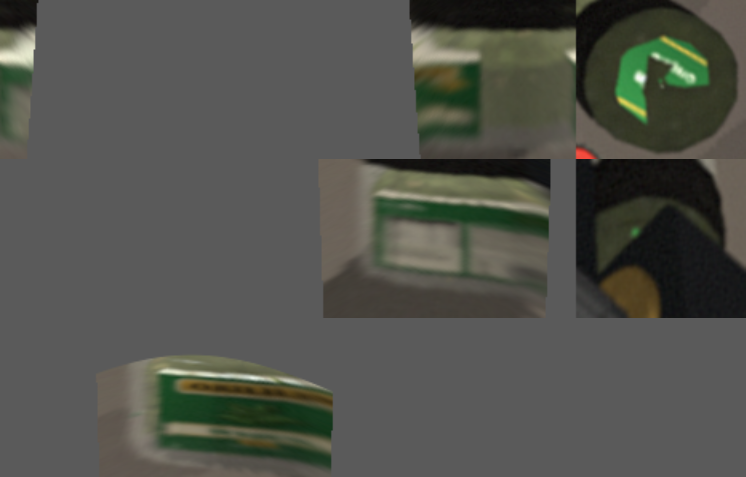

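View pics/unw5.png

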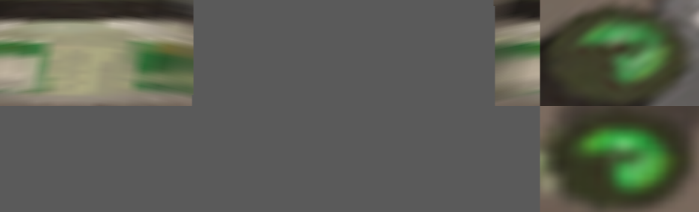

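```bash
python3 - <<'E'
from jar import *
import pickle
J=dict(j1=(657.5,-231),j2=(576,-347.5),j3=(428.5,-3))
for n in("top0","scene0","top9","scene9"):
    c,st=pickle.load(open(n+".pkl","rb")); pol={}
    for k,j in J.items():
        ce=centre(c,st,j); l=lid(c,st,ce[0]).astype(np.float32); g=l[...,1]-0.5*l[...,0]-0.5*l[...,2]
        p=cv2.warpPolar(g,(80,360),(96,96),80,cv2.WARP_POLAR_LINEAR)[:,8:64]  # rows angle clockwise in image
        pol[k]=p
    def sh(a,b): # angle (world CCW deg) to rotate a onto b
        A_=pol[a]-pol[a].mean();B_=pol[b]-pol[b].mean()
        s=[(np.roll(A_,k,0)*B_).sum() for k in range(360)]; k=int(np.argmax(s)); return -(k if k<=180 else k-360), round(max(s)/np.sqrt((A_**2).sum()*(B_**2).sum()),2)
    print(n,"j1->j2",sh("j1","j2"),"j1->j3",sh("j1","j3"),"j2->j3",sh("j2","j3"))
E
```

```text
top0 j1->j2 (-132, np.float32(0.84)) j1->j3 (-88, np.float32(0.94)) j2->j3 (45, np.float32(0.92))
scene0 j1->j2 (-129, np.float32(0.79)) j1->j3 (-85, np.float32(0.74)) j2->j3 (50, np.float32(0.89))
top9 j1->j2 (-136, np.float32(0.79)) j1->j3 (-87, np.float32(0.92)) j2->j3 (47, np.float32(0.95))
scene9 j1->j2 (-134, np.float32(0.9)) j1->j3 (-84, np.float32(0.92)) j2->j3 (49, np.float32(0.95))
```

>>> jog_arm(
  increments="0 14 -1 5 0.1 -0.2 -0.9; 0 14 -1 5 0.1 -0.2 -0.9; 0 14 -1 5 0 -0.1 -0.9; 0 14 -1 5 0 0 -0.9; 0 14 -1 5 0 0 -0.9",
)

```text
t: 21.23
position: [0.5844, -0.2172, 0.171]
ee_rot: [[-0.954, -0.008, 0.298], [-0.298, 0.012, -0.954], [0.004, -1.0, -0.014]]
contact_force: [-0.8, 0.2, 0.1]
opening: 0.088
```

>>> jog_arm(
  increments="0 14 -1 5 0 0 -0.9; 0 14 -1 0 0 0 -0.9; 0 14 -1 0 0 0 -0.9; 0 14 -1 0 0 0 -0.9; 0 14 -1 0 0 0 -0.9",
)

```text
t: 21.65
position: [0.6604, -0.2164, 0.1791]
ee_rot: [[-0.981, 0.002, -0.196], [0.196, 0.014, -0.981], [0.0, -1.0, -0.014]]
contact_force: [-0.2, -0.7, -0.4]
opening: 0.088
```

>>> jog_arm(
  increments="0 0 0 0 0 0 -0.9; 0 0 0 0 0 0 -0.9; 0 0 0 0 0 0 -0.9; 0 0 0 0 0 0 -0.9; 0 0 0 0 0 0 0",
)

```text
t: 22.07
position: [0.666, -0.2094, 0.1793]
ee_rot: [[-0.826, 0.01, -0.563], [0.563, 0.012, -0.826], [-0.001, -1.0, -0.016]]
contact_force: [0.0, 1.0, 0.6]
opening: 0.0885
```

```bash
python3 - <<'E'
from jar import *
import pickle
go((660,-229,140),-125)
c,st=grab("wrist"); pickle.dump((c,st),open("w18.pkl","wb")); save(c,"w18",sc=1.5)
rows=[]
for j in((659,-230),(576,-347.5)):
    ce=centre(c,st,j); print(j,ce)
    if ce is None: ce=(j,)
    im,_=unwrap(c,st,ce[0]); l=cv2.resize(lid(c,st,ce[0]),(106,106)); rows.append(np.hstack([im,l]))
cv2.imwrite("pics/unw18.png",np.vstack([cv2.resize(r,None,fx=1.6,fy=1.5) for r in rows]))
E
```

```text
shift [ -6.  -19.6 -39.3] turn [-0.116  0.097 -0.122] F [0.  1.  0.6] open 88.5 qd 0.062
(659, -230) (array([ 660.10235596, -229.75932312]), 22.530786514282227, 2329)
(576, -347.5) (array([ 578.32714844, -345.46255493]), 22.928632736206055, 2330)
```

View pics/w18.png

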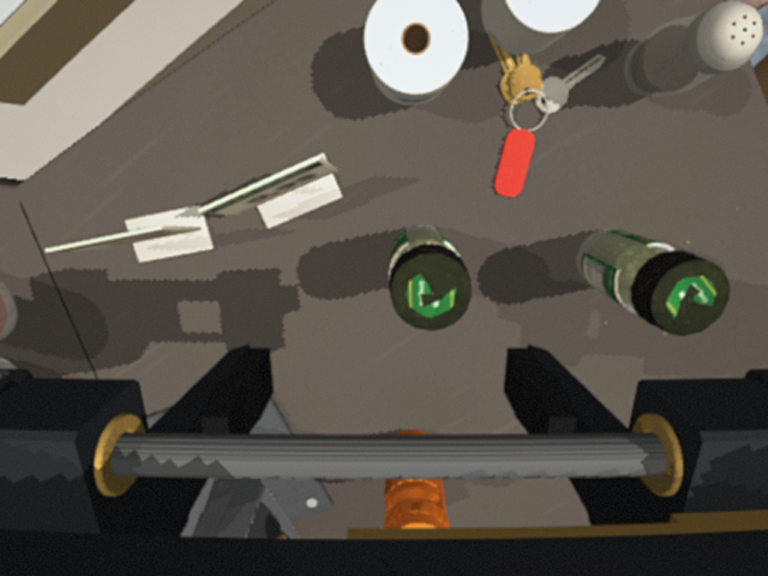

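View pics/unw18.png

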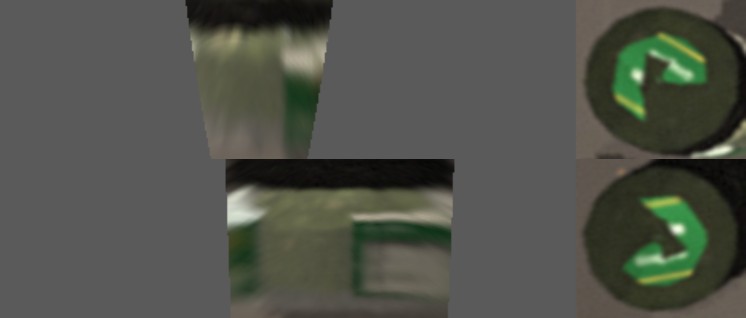

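>>> jog_arm(
  increments="0 -4 -10 0 -0.06 0.05 0; 0 -3 -10 0 -0.06 0.05 0; 0 0 0 -20 0 0 0; 0 0 0 -20 0 0 0; 0 0 0 0 0 0 0",
)

```text
t: 22.53
position: [0.6594, -0.2318, 0.1412]
ee_rot: [[-0.834, 0.002, -0.552], [0.552, -0.005, -0.834], [-0.005, -1.0, 0.003]]
contact_force: [-1.7, 0.4, -0.4]
opening: 0.0879
```

```bash
python3 - <<'E'
from jar import *
go((660.1,-229.8,53),-124.3)
E
```

```text
shift [  0.7   2.  -88.2] turn [ 0.047  0.021 -0.136] F [-1.7  0.4 -0.4] open 87.9 qd 0.038
```

>>> jog_arm(
  increments="0 0 1 -20 0.03 0.02 -0.1; 0 -1 1 -25 0 0 0; 0 -1 1 -25 0 0 0; 0 -1 0 -15 0 0 0; 0 0 0 0 0 0 0",
)

```text
t: 22.95
position: [0.6574, -0.2335, 0.0588]
ee_rot: [[-0.829, 0.005, -0.559], [0.559, -0.006, -0.829], [-0.007, -1.0, 0.002]]
contact_force: [-0.4, -0.4, -1.2]
opening: 0.0882
```

```bash
python3 - <<'E'
from jar import *
go((660.1,-229.8,53),-124.3)
E
```

```text
shift [ 2.7  3.7 -5.8] turn [ 0.055  0.044 -0.053] F [-0.4 -0.4 -1.2] open 88.2 qd 0.034
```

>>> jog_arm(
  increments="0 2.7 4 -6 0.05 0.04 0; 0.5 0 0 0 0 0 0; 0.6 0 0 0 0 0 0; 0.6 0 0 0 0 0 0; 0.6 0 0 0 0 0 0",
)

```text
t: 23.37
position: [0.6629, -0.2314, 0.0575]
ee_rot: [[-0.83, 0.005, -0.558], [0.558, -0.002, -0.83], [-0.005, -1.0, -0.001]]
contact_force: [-0.5, 0.4, -0.0]
opening: 0.0641
```

```bash
python3 - <<'E'
from jar import *
go((660.1,-229.8,53),-124.3)
E
```

```text
shift [-2.8  1.6 -4.5] turn [ 0.023  0.044 -0.059] F [-0.5  0.4 -0. ] open 64.1 qd 0.014
```

>>> jog_arm(
  increments="0.6 -3 2 -4 0.02 0.04 0; 1 0 0 0 0 0 0; 1 0 0 0 0 0 0; 1 0 0 0 0 0 0; 1 0 0 0 0 0 0",
)

```text
t: 23.78
position: [0.6613, -0.2298, 0.0563]
ee_rot: [[-0.83, 0.004, -0.558], [0.558, -0.002, -0.83], [-0.005, -1.0, -0.001]]
contact_force: [-0.3, 0.1, -0.6]
opening: 0.0437
```

>>> jog_arm(
  increments="1 0 0 0 0 0 0; 1 0 0 15 0 0 0; 1 0 0 30 0 0 0; 1 0 0 35 0 0 0; 1 0 0 35 0 0 0",
)

```text
t: 24.2
position: [0.6521, -0.2262, 0.1636]
ee_rot: [[-0.83, -0.018, -0.558], [0.558, 0.007, -0.83], [0.019, -1.0, 0.005]]
contact_force: [0.3, -0.5, -1.1]
opening: 0.0435
```

>>> jog_arm(
  increments="1 0 0 30 0.04 -0.1 0.9; 1 0 0 35 0 -0.05 0.9; 1 0 5 30 0 0 0.9; 1 -5 9 10 0 0 0.9; 1 -5 10 0 0 0 0.9",
)

```text
t: 24.62
position: [0.6448, -0.2044, 0.2899]
ee_rot: [[-0.995, 0.011, -0.103], [0.103, 0.002, -0.995], [-0.011, -1.0, -0.003]]
contact_force: [-0.6, -0.2, -1.1]
opening: 0.0436
```

>>> jog_arm(
  increments="1 -5 11 0 0 0 0.9; 1 -5 11 0 0 0 0.9; 1 -5 11 0 0 0 0.9; 1 -5 11 0 0 0 0.9; 1 -5 11 0 0 0 0.9",
)

```text
t: 25.03
position: [0.6197, -0.148, 0.3017]
ee_rot: [[-0.924, 0.022, 0.382], [-0.382, 0.006, -0.924], [-0.022, -1.0, 0.003]]
contact_force: [0.8, 0.0, -1.0]
opening: 0.0437
```

>>> jog_arm(
  increments="1 -5 11 0 0 0 0.9; 1 -5 11 0 0 0 0.9; 1 -5 11 0 0 0 0.9; 1 -5 11 0 0 0 0.9; 1 -5 11 0 0 0 0.9",
)

```text
t: 25.45
position: [0.5921, -0.0901, 0.3081]
ee_rot: [[-0.631, 0.021, 0.775], [-0.775, 0.016, -0.632], [-0.025, -1.0, 0.006]]
contact_force: [0.3, 0.6, -1.3]
opening: 0.0433
```

```bash
python3 - <<'E'
from jar import *
go((561.2,-41.9,260),-13.2); tcp()
E
```

```text
shift [-30.9  48.2 -48.1] turn [-0.19   0.16   4.326] F [ 0.3  0.6 -1.3] open 43.3 qd 0.991
TCP in stand frame x 2.6 y -125.8 z 308.1 F [ 0.3  0.6 -1.3] open 43.3 ydir [ 0.021  0.016 -1.   ] zang -39.2 t 25.45
```

>>> jog_arm(
  increments="1 -6 9.6 -6 -0.04 0.04 0.9; 1 -6 9.6 -6 -0.04 0.04 0.9; 1 -6 9.6 -6 -0.04 0.04 0.9; 1 -6 9.6 -6 -0.04 0.04 0.9; 1 -6 6 -6 0 0 0.6",
)

```text
t: 25.87
position: [0.5607, -0.0428, 0.2855]
ee_rot: [[-0.217, 0.008, 0.976], [-0.976, 0.003, -0.217], [-0.005, -1.0, 0.007]]
contact_force: [-0.7, 0.7, -0.3]
opening: 0.0434
```

>>> jog_arm(
  increments="1 0 0 -6 0 0 0; 1 0 0 0 0 0 0; 1 0 0 0 0 0 0",
)

```text
t: 26.12
position: [0.559, -0.0415, 0.2806]
ee_rot: [[-0.216, 0.008, 0.976], [-0.976, 0.003, -0.216], [-0.005, -1.0, 0.007]]
contact_force: [-0.6, -0.3, -1.8]
opening: 0.0433
```

```bash
python3 - <<'E'
from tr import *
from jar import *
import pickle
go((561.2,-41.9,260),-13.2); tcp()
c,st=grab('wrist'); save(c,'w19',sc=1.5); trayst(c,st); pickle.dump((c,st),open("w19.pkl","wb"))
c,st=grab('scene'); save(c,'s19',(190,60,340,210),5)
E
```

```text
shift [  2.2  -0.4 -20.6] turn [-0.029  0.078 -0.116] F [-0.6 -0.3 -1.8] open 43.3 qd 0.016
TCP in stand frame x -39.1 y -84.3 z 280.6 F [-0.6 -0.3 -1.8] open 43.3 ydir [ 0.008  0.003 -1.   ] zang -12.5 t 26.1167
tray rect(stand) [array([-37.6, -10.2]), array([ 61. , 186.4]), np.float64(0.0)] wall z 149.0 slopes deg [2.19 0.01] 1453
handle X [-60.1 -15.8] Y [-3.6  6.4] z 172.8
```

View pics/w19.png

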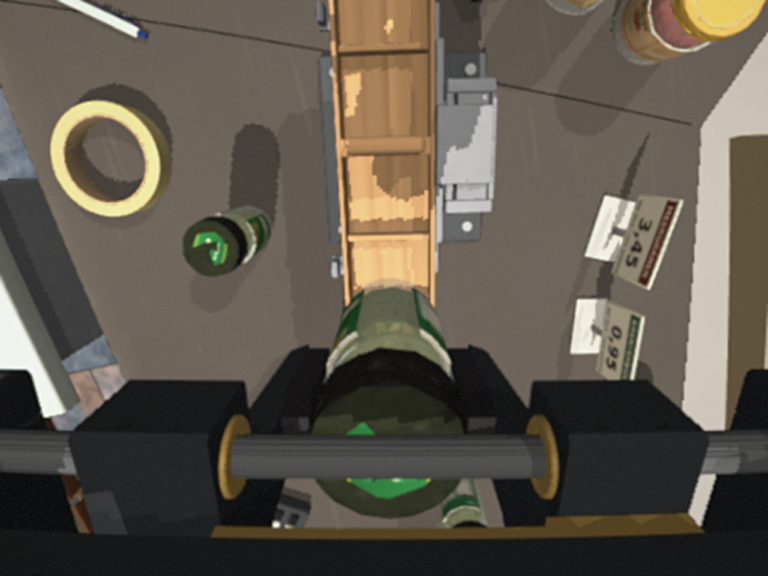

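View pics/s19.png

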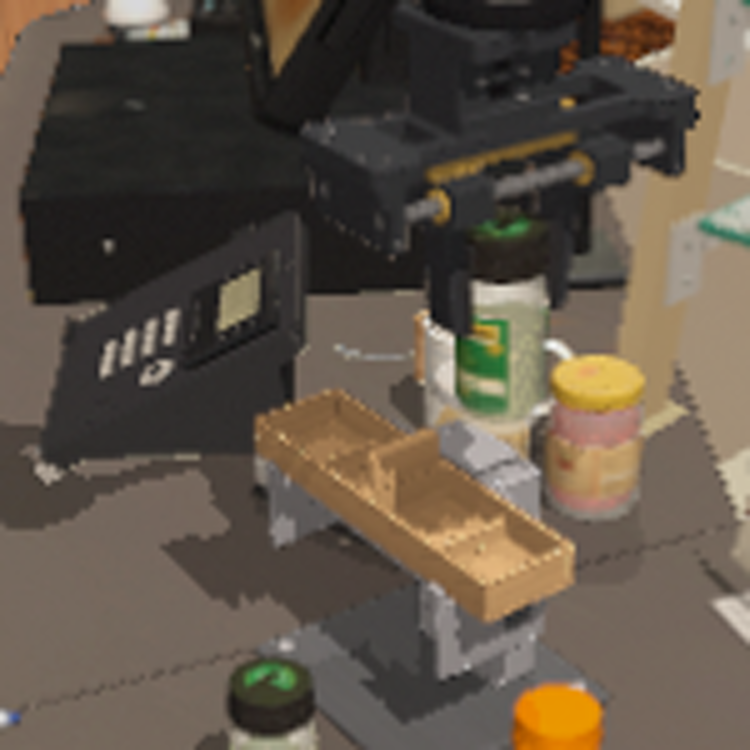

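```bash
cat >> jar.py <<'E'
def edges(c,st,xy,z0,zs=(20,50),name=None):
    im,vis=unwrap(c,st,xy,z0); a=im.astype(float); ok=(vis[60]>0.15)
    g=(a[...,1]-0.5*a[...,0]-0.5*a[...,2])[105-zs[1]:105-zs[0]].mean(0)
    if name: cv2.imwrite("pics/"+name+".png",cv2.resize(im,None,fx=2,fy=3))
    return g,ok
E
python3 - <<'E'
from jar import *
import pickle
c,st=pickle.load(open("w19.pkl","rb"))
p=st["position"]*1000; z0=p[2]-56.3
g,ok=edges(c,st,p[:2],z0,name="unw19")
print(centre(c,st,p[:2],z0))
i=np.where(ok)[0]; print(i[0]-180,i[-1]-180)
print([(k-180,int(g[k])) for k in range(i[0],i[-1],4)])
E
```

```text
(array([560.08612061, -36.43929291]), 33.63475036621094, 6384)
27 129
[(27, 13), (31, 14), (35, 16), (39, 21), (43, 29), (47, 15), (51, 10), (55, 11), (59, 12), (63, 11), (67, 11), (71, 11), (75, 11), (79, 11), (83, 12), (87, 11), (91, 12), (95, 12), (99, 11), (103, 11), (107, 16), (111, 27), (115, 25), (119, 24), (123, 21), (127, 19)]
```

View pics/unw19.png

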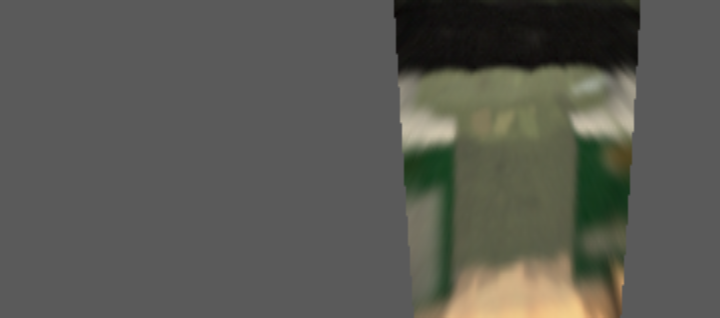

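>>> jog_arm(
  increments="1 2 0.5 -20 -0.03 0.08 -0.1; 1 0 0 -25 0 0 0; 1 0 0 -20 0 0 0; 1 0 0 0 0 0 0; 1 0 0 0 0 0 0",
)

```text
t: 26.63
position: [0.5654, -0.044, 0.2186]
ee_rot: [[-0.234, 0.009, 0.972], [-0.972, -0.002, -0.234], [-0.0, -1.0, 0.009]]
contact_force: [1.1, 0.4, -0.7]
opening: 0.0437
```

```bash
cat >> jar.py <<'E'
def pk(y,z,zang,x=-37.2):
    p=bar(x,y,z); go(p,zang); tcp()
E
python3 -c "
from jar import *
pk(-83.3,184,-12)"
```

```text
shift [ -4.4   3.1 -34.6] turn [0.017 0.082 0.256] F [ 1.1  0.4 -0.7] open 43.7 qd 0.022
TCP in stand frame x -32.3 y -85.5 z 218.6 F [ 1.1  0.4 -0.7] open 43.7 ydir [ 0.009 -0.002 -1.   ] zang -13.5 t 26.6333
```

>>> jog_arm(
  increments="1 -4.4 3.1 -4 0.02 0.08 0.2; 1 0 0 0 0 0 0; 1 0 0 0 0 0 0",
)

```text
t: 26.88
position: [0.5623, -0.0415, 0.2173]
ee_rot: [[-0.213, 0.002, 0.977], [-0.977, 0.0, -0.213], [-0.001, -1.0, 0.002]]
contact_force: [-0.3, 0.1, -1.1]
opening: 0.0432
```

```bash
python3 -c "
from jar import *
pk(-83.3,184,-12)
c,st=grab('wrist'); save(c,'w20',sc=1.5)"
```

```text
shift [ -1.3   0.6 -33.3] turn [-0.001  0.023  0.052] F [-0.3  0.1 -1.1] open 43.2 qd 0.014
TCP in stand frame x -35.9 y -83.7 z 217.3 F [-0.3  0.1 -1.1] open 43.2 ydir [ 0.002  0.    -1.   ] zang -12.3 t 26.8833
```

View pics/w20.png

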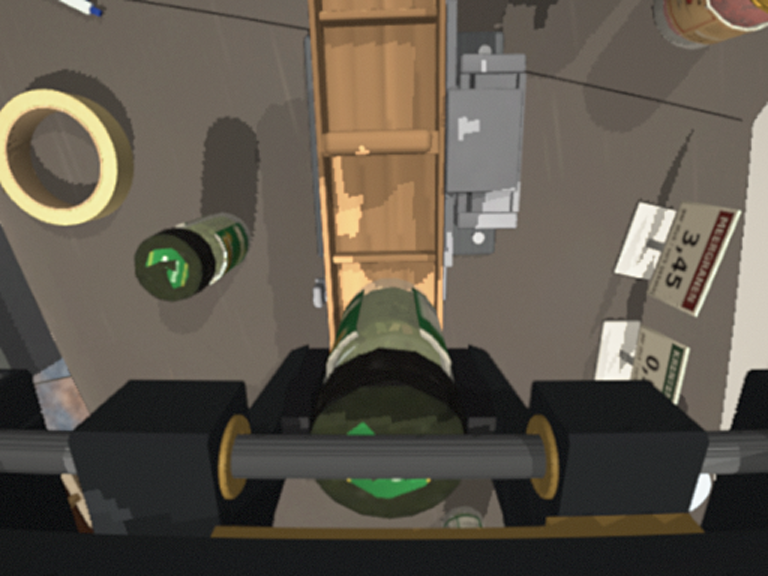

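>>> jog_arm(
  increments="1 -1.3 0.5 -8 0 0.02 0.05; 1 -0.5 0 -9 0 0 0; 1 -0.5 0 -8 0 0 0; 1 0 0 0 0 0 0; 1 0 0 0 0 0 0",
)

```text
t: 27.35
position: [0.561, -0.0409, 0.1924]
ee_rot: [[-0.207, 0.005, 0.978], [-0.978, -0.0, -0.207], [-0.001, -1.0, 0.005]]
contact_force: [0.3, -0.1, -1.6]
opening: 0.0434
```

```bash
python3 -c "
from jar import *
pk(-83.3,184,-12)"
```

```text
shift [-0.   0.1 -8.4] turn [ 0.004  0.046 -0.005] F [ 0.3 -0.1 -1.6] open 43.4 qd 0.023
TCP in stand frame x -37.2 y -83.3 z 192.4 F [ 0.3 -0.1 -1.6] open 43.4 ydir [ 0.005 -0.    -1.   ] zang -12.0 t 27.35
```

Spot on. Lower until contact.

>>> jog_arm(
  increments="1 0 0 -5 0 0.04 0; 1 0 0 -4 0 0 0; 1 0 0 -3 0 0 0",
)

```text
t: 27.6
position: [0.5615, -0.0413, 0.1812]
ee_rot: [[-0.207, 0.001, 0.978], [-0.978, -0.001, -0.207], [0.001, -1.0, 0.002]]
contact_force: [-4.8, -1.8, 14.4]
opening: 0.0435
```

```bash
python3 -c "
from jar import *
pk(-83.3,184,-12)"
```

```text
shift [-0.5  0.4  2.8] turn [ 0.013  0.012 -0.008] F [-4.8 -1.8 14.4] open 43.5 qd 0.042
TCP in stand frame x -36.7 y -83.6 z 181.2 F [-4.8 -1.8 14.4] open 43.5 ydir [ 0.001 -0.001 -1.   ] zang -12.0 t 27.6
```

>>> jog_arm(
  increments="1 0 0 1.5 0 0 0; 0.35 0 0 0 0 0 0; 0.35 0 0 0 0 0 0; 0.35 0 0 0 0 0 0; 0.35 0 0 0 0 0 0",
)

```text
t: 28.02
position: [0.5624, -0.0415, 0.1831]
ee_rot: [[-0.207, 0.003, 0.978], [-0.978, -0.002, -0.207], [0.001, -1.0, 0.003]]
contact_force: [-0.8, -0.0, -0.4]
opening: 0.0574
```

>>> jog_arm(
  increments="0.35 0 0 10 0 0 0; 0.35 0 0 25 0 0 0; 0.35 0 0 35 0 0 0; 0.35 0 0 30 0 0 0; 0 0 0 10 0 0 0",
)

```text
t: 28.43
position: [0.5579, -0.0408, 0.2934]
ee_rot: [[-0.207, -0.008, 0.978], [-0.978, -0.0, -0.207], [0.002, -1.0, -0.008]]
contact_force: [0.5, -0.1, 1.1]
opening: 0.0622
```

```bash
python3 - <<'E'
from tr import *
from jar import *
import pickle
tcp()
c,st=grab('wrist'); save(c,'w21',sc=1.5); trayst(c,st); pickle.dump((c,st),open("w21.pkl","wb"))
print(centre(c,st,bar(-37,-84,0)[:2],127), bar(-37,-84,0))
E
```

```text
TCP in stand frame x -40.3 y -83.8 z 293.4 F [ 0.5 -0.1  1.1] open 62.2 ydir [-0.008 -0.    -1.   ] zang -12.0 t 28.4333
tray rect(stand) [array([-37.5,  -9.9]), array([190.4,  61.6]), np.float64(89.9)] wall z 149.3 slopes deg [2.04 1.19] 1429
handle X [-60.3 -16.1] Y [-5.   4.9] z 173.3
(array([560.29125977, -43.14714813]), 22.63931655883789, 2395) [561.08351042 -41.58800048   0.        ]
```

View pics/w21.png

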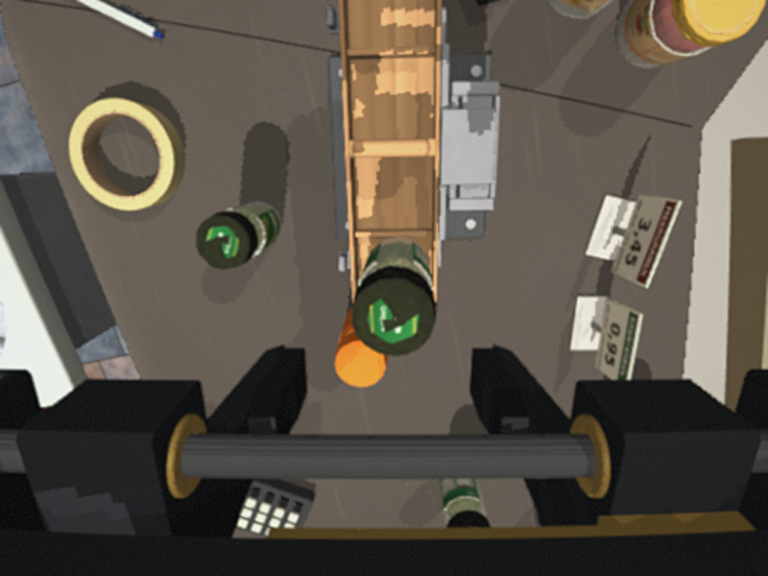

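```bash
python3 - <<'E'
from tr import *
from jar import *
import pickle
c,st=grab('scene'); save(c,'s21',(210,90,340,220),5.5); pickle.dump((c,st),open("s21.pkl","wb"))
trayst(c,st)
c2,st2=pickle.load(open("w21.pkl","rb"))
for cc,ss in((c,st),(c2,st2),pickle.load(open("w19.pkl","rb")),pickle.load(open("w16.pkl","rb"))):
    P=cloud(cc,ss); X,Y,Z=front(P,F,YAW)
    for n,x0,x1,y0,y1,z0,z1 in(("tab",-2,28,-20,20,150,160),("floor+30",-55,-20,10,50,120,133),("floor+85",-55,-20,62,105,120,133),("floor-30",-55,-20,-50,-10,120,133),("ribL",-50,-20,-8,8,168,178)):
        m=(X>x0)&(X<x1)&(Y>y0)&(Y<y1)&(Z>z0)&(Z<z1); k=m.sum()
        if k<30: continue
        G=np.c_[X[m]-X[m].mean(),Y[m]-Y[m].mean(),np.ones(k)]; co=np.linalg.lstsq(G,Z[m],rcond=None)[0]; print(n,k,co[2].round(2),np.degrees(co[:2]).round(2),end=" | ")
    print()
E
```

```text
tray rect(stand) [array([-38.3,  -3.9]), array([230.4,  67.5]), np.float64(89.9)] wall z 147.8 slopes deg [ 0.55 -0.06] 246
handle X [-63. -20.] Y [-10.2  -0.8] z 170.7
floor+85 45 128.13 [-0.15 -0.64] | floor-30 57 125.0 [1.2  2.11] | 
tab 1379 155.51 [1.73 1.81] | floor+30 1459 128.51 [1.86 1.23] | floor+85 1153 129.69 [1.68 1.49] | floor-30 1240 127.07 [2.09 1.36] | ribL 398 173.35 [ 1.53 -0.48] | 
tab 1493 154.98 [1.77 0.14] | floor+30 1587 127.31 [ 1.81 -0.06] | floor+85 1079 127.26 [ 1.96 -0.07] | floor-30 1361 127.41 [ 1.89 -0.15] | ribL 443 172.83 [ 1.61 -1.03] | 
tab 1794 154.96 [ 1.26 -0.02] | floor+30 1408 127.38 [ 1.9 -0.1] | floor+85 1427 127.31 [ 1.85 -0.02] | floor-30 1401 127.43 [1.95 0.07] | ribL 408 172.95 [ 2.01 -2.77] |
```

View pics/s21.png

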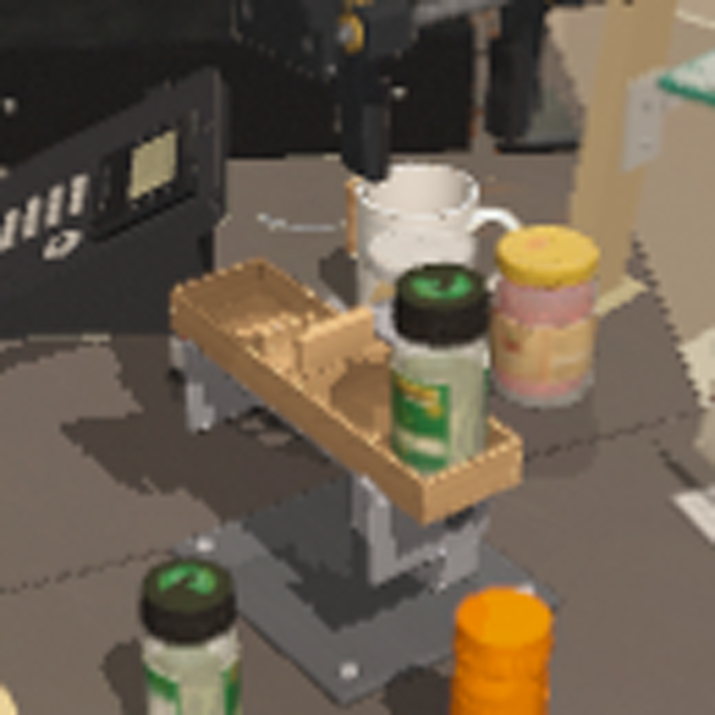

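>>> jog_arm(
  increments="0 1 -20 0 0 0 0.9; 0 1 -20 0 0 0 0.9; 0 1 -20 0 0 0 0.9; 0 1 -20 0 0 0 0.9; 0 1 -20 0 0 0 0.9",
)

```text
t: 28.95
position: [0.5595, -0.1393, 0.2829]
ee_rot: [[0.285, -0.017, 0.958], [-0.959, -0.001, 0.285], [-0.004, -1.0, -0.017]]
contact_force: [-0.1, -0.4, -0.9]
opening: 0.0884
```

>>> jog_arm(
  increments="0 1 -20 -5 0 0 0.9; 0 1 -20 -10 0 0 0.9; 0 1 -20 -10 0 0 0.9; 0 1 -20 -10 0 0 0.9; 0 1 -20 -10 0 0 0.9",
)

```text
t: 29.37
position: [0.5605, -0.2425, 0.226]
ee_rot: [[0.707, -0.026, 0.707], [-0.707, -0.006, 0.707], [-0.014, -1.0, -0.023]]
contact_force: [0.1, 0.1, -0.8]
opening: 0.088
```

>>> jog_arm(
  increments="0 1 -20 -10 0 0 0.9; 0 1 -20 -10 0 0 0.9; 0 1 -20 -10 0 0 0.9; 0 1 -20 -10 0 0 0.9; 0 1 -15 -10 0 0 0.9",
)

```text
t: 29.78
position: [0.5584, -0.3395, 0.1589]
ee_rot: [[0.957, -0.038, 0.286], [-0.287, -0.012, 0.958], [-0.033, -0.999, -0.022]]
contact_force: [0.1, 0.1, -0.1]
opening: 0.0884
```

>>> jog_arm(
  increments="0 0 0 0 0 0 0.9; 0 0 0 0 0 0 0.9; 0 0 0 0 0 0 0.9; 0 0 0 0 0 0 0.9; 0 0 0 0 0 0 0.9",
)

```text
t: 30.2
position: [0.5481, -0.3388, 0.1387]
ee_rot: [[0.979, -0.053, -0.199], [0.199, -0.02, 0.98], [-0.056, -0.998, -0.009]]
contact_force: [0.3, 0.2, -0.0]
opening: 0.088
```

```bash
python3 - <<'E'
from jar import *
import pickle
go((577.5,-346,53),100); print(robot.state()["joint_pos"].round(2))
c,st=grab('wrist'); save(c,'w22',sc=1.5);pickle.dump((c,st),open("w22.pkl","wb"))
ce=centre(c,st,(577,-346)); print(ce)
if ce:
    g,ok=edges(c,st,ce[0],0,name="unw22")
E
```

```text
shift [ 29.4  -7.2 -85.7] turn [ 0.181 -0.506 -0.247] F [ 0.3  0.2 -0. ] open 88.0 qd 1.14
[-0.57  0.3   1.74 -0.05  1.13 -2.32]
(array([ 577.64819336, -345.847229  ]), 22.574201583862305, 2949)
```

View pics/w22.png

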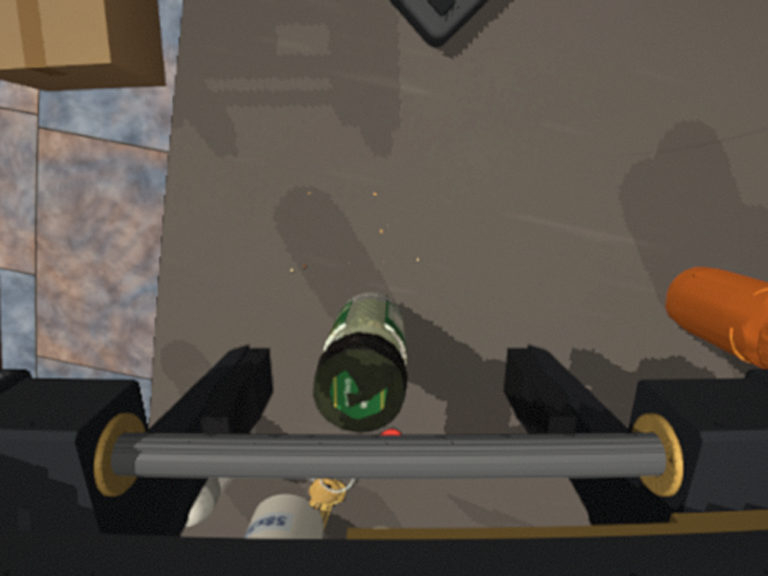

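>>> jog_arm(
  increments="0 10 -2.5 2 0.1 -0.25 -0.1; 0 10 -2.5 0 0.08 -0.25 -0.1; 0 8 -2 0 0 0 0; 0 0 0 -10 0 0 0; 0 0 0 0 0 0 0",
)

```text
t: 30.67
position: [0.5729, -0.3428, 0.121]
ee_rot: [[0.984, -0.009, -0.175], [0.175, 0.008, 0.984], [-0.007, -1.0, 0.009]]
contact_force: [-0.4, 0.3, 0.5]
opening: 0.0879
```

```bash
python3 - <<'E'
from jar import *
go((577.6,-345.8,53),100)
E
```

```text
shift [  4.7  -3.  -68. ] turn [-0.075 -0.085 -0.016] F [-0.4  0.3  0.5] open 87.9 qd 0.038
```

>>> jog_arm(
  increments="0 4.7 -3 -15 -0.07 -0.08 0; 0 -1 0 -20 0 0 0; 0 -1 0 -20 0 0 0; 0 -1 0 -12 0 0 0; 0 0 0 0 0 0 0",
)

```text
t: 31.08
position: [0.5745, -0.3454, 0.0499]
ee_rot: [[0.985, -0.002, -0.174], [0.174, -0.0, 0.985], [-0.002, -1.0, 0.0]]
contact_force: [-0.4, 0.5, -0.7]
opening: 0.0881
```

```bash
python3 - <<'E'
from jar import *
go((577.6,-345.8,53),100)
E
```

```text
shift [ 3.1 -0.4  3.1] turn [ 0.002 -0.017 -0.001] F [-0.4  0.5 -0.7] open 88.1 qd 0.016
```

>>> jog_arm(
  increments="0.2 3.3 -0.4 3 0 0 0; 0.6 0 0 0 0 0 0; 1 0 0 0 0 0 0; 1 0 0 0 0 0 0; 1 0 0 0 0 0 0",
)

```text
t: 31.5
position: [0.5793, -0.3462, 0.0555]
ee_rot: [[0.985, -0.001, -0.174], [0.174, -0.001, 0.985], [-0.001, -1.0, -0.001]]
contact_force: [0.2, 0.2, 0.2]
opening: 0.057
```

>>> jog_arm(
  increments="1 0 0 0 0 0 0; 1 0 0 0 0 0 0; 1 0 0 0 0 0 0",
)

```text
t: 31.75
position: [0.5806, -0.3471, 0.058]
ee_rot: [[0.985, 0.003, -0.174], [0.174, -0.004, 0.985], [0.002, -1.0, -0.004]]
contact_force: [-0.7, -0.1, -0.4]
opening: 0.0434
```

```bash
python3 - <<'E'
from jar import *
go((577.6,-345.8,53),100); print(robot.state()["position"])
E
```

```text
shift [-3.   1.3 -5. ] turn [0.034 0.027 0.001] F [-0.7 -0.1 -0.4] open 43.4 qd 0.006
[ 0.58060567 -0.34710058  0.05796348]
```

>>> jog_arm(
  increments="1 0 0 15 0.03 0.03 0; 1 0 0 30 0 0 -0.5; 1 0 0 38 0 0 -0.9; 1 0 0 38 0 0 -0.9; 1 0 0 38 0 0 -0.9",
)

```text
t: 32.17
position: [0.5709, -0.3408, 0.207]
ee_rot: [[0.985, -0.02, 0.173], [-0.172, 0.02, 0.985], [-0.023, -1.0, 0.016]]
contact_force: [0.9, -0.5, -1.6]
opening: 0.0434
```

>>> jog_arm(
  increments="1 0 5 38 0 0 -0.9; 1 0 10 38 0 0 -0.9; 1 0 20 30 0 0 -0.9; 1 0 25 10 0 0 -0.9; 1 0 30 0 0 0 -0.9",
)

```text
t: 32.58
position: [0.5717, -0.2551, 0.3392]
ee_rot: [[0.78, 0.004, 0.626], [-0.626, 0.017, 0.78], [-0.007, -1.0, 0.016]]
contact_force: [0.3, -0.1, -0.6]
opening: 0.0432
```

>>> jog_arm(
  increments="1 0 30 0 0 0 -0.9; 1 0 30 0 0 0 -0.9; 1 0 30 0 0 0 -0.9; 1 0 30 0 0 0 -0.9; 1 0 30 0 0 0 -0.9",
)

```text
t: 33.0
position: [0.571, -0.1002, 0.3439]
ee_rot: [[0.385, 0.018, 0.923], [-0.923, 0.008, 0.384], [-0.0, -1.0, 0.02]]
contact_force: [0.4, 0.0, -0.6]
opening: 0.0438
```

```bash
python3 - <<'E'
from jar import *
pk(83.8,320,-13.4); print(robot.state()["position"])
E
```

```text
shift [ 21.6 223.4 -23.9] turn [-0.018  0.192 -6.002] F [ 0.4  0.  -0.6] open 43.8 qd 1.823
TCP in stand frame x -16.2 y -139.7 z 343.9 F [ 0.4  0.  -0.6] open 43.8 ydir [ 0.018  0.008 -1.   ] zang 22.6 t 33.0
[ 0.57099669 -0.10019477  0.34388449]
```

>>> jog_arm(
  increments="1 3 30 0 0 0.05 -0.8; 1 3 30 0 0 0.05 -0.8; 1 3 30 0 0 0.05 -0.8; 1 3 30 0 0 0 -0.8; 1 3 30 0 0 0 -0.8",
)

```text
t: 33.42
position: [0.5832, 0.0571, 0.3441]
ee_rot: [[-0.048, 0.004, 0.999], [-0.999, 0.004, -0.048], [-0.004, -1.0, 0.004]]
contact_force: [0.9, -0.2, -0.9]
opening: 0.0432
```

>>> jog_arm(
  increments="1 3 30 -5 0 0 -0.8; 1 3 25 -8 0 0 -0.6; 1 0 10 -10 0 0 -0.3; 1 0 0 0 0 0 0; 1 0 0 0 0 0 0",
)

```text
t: 33.83
position: [0.5878, 0.1321, 0.3203]
ee_rot: [[-0.228, 0.005, 0.974], [-0.974, 0.005, -0.228], [-0.006, -1.0, 0.004]]
contact_force: [0.0, -0.3, -0.2]
opening: 0.0436
```

```bash
python3 - <<'E'
from jar import *
import pickle
pk(83.8,300,-13.4)
c,st=grab('wrist'); save(c,'w23',sc=1.5);pickle.dump((c,st),open("w23.pkl","wb"))
p=st["position"]*1000
g,ok=edges(c,st,(p+2.7*Bv)[:2],p[2]-58,name="unw23")
i=np.where(ok)[0]; print([(k-180,int(g[k])) for k in range(i[0],i[-1],4)])
E
```

```text
shift [  4.8  -8.9 -20.3] turn [-0.045  0.048 -0.041] F [ 0.  -0.3 -0.2] open 43.6 qd 0.02
TCP in stand frame x -43.6 y 91.6 z 320.3 F [ 0.  -0.3 -0.2] open 43.6 ydir [ 0.005  0.005 -1.   ] zang -13.2 t 33.8333
[(28, 19), (32, 21), (36, 25), (40, 32), (44, 21), (48, 11), (52, 11), (56, 12), (60, 13), (64, 12), (68, 12), (72, 12), (76, 12), (80, 12), (84, 12), (88, 13), (92, 12), (96, 13), (100, 12), (104, 12), (108, 23), (112, 32), (116, 31), (120, 29), (124, 26)]
```

View pics/w23.png

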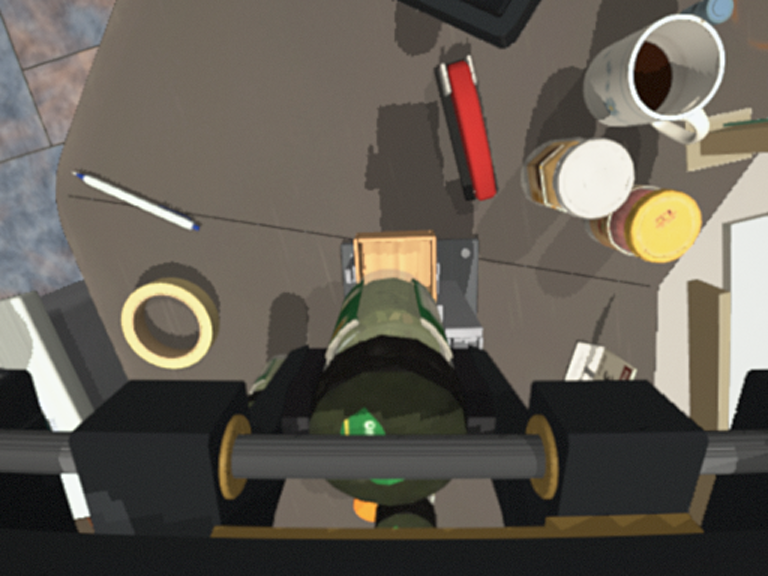

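>>> jog_arm(
  increments="1 5 -9 -20 -0.04 0.05 0.15; 1 0 0 -25 0 0 0; 1 0 0 -25 0 0 0; 1 0 0 -10 0 0 0; 1 0 0 0 0 0 0",
)

```text
t: 34.3
position: [0.5952, 0.1166, 0.2435]
ee_rot: [[-0.213, 0.008, 0.977], [-0.977, -0.0, -0.213], [-0.002, -1.0, 0.008]]
contact_force: [-1.1, -0.0, -1.3]
opening: 0.0438
```

```bash
python3 - <<'E'
from jar import *
pk(83.8,187,-12.4)
E
```

```text
shift [ -2.6   6.6 -56.5] turn [ 0.003  0.079 -0.014] F [-1.1 -0.  -1.3] open 43.8 qd 0.023
TCP in stand frame x -33.4 y 77.8 z 243.5 F [-1.1 -0.  -1.3] open 43.8 ydir [ 0.008 -0.    -1.   ] zang -12.3 t 34.3
```

>>> jog_arm(
  increments="1 -2.6 6.6 -10 0 0.08 0; 1 0 0 -10 0 0 0; 1 0 0 -3 0 0 0; 1 0 0 0 0 0 0; 1 0 0 0 0 0 0",
)

```text
t: 34.72
position: [0.5944, 0.1221, 0.2228]
ee_rot: [[-0.215, 0.004, 0.977], [-0.977, 0.0, -0.215], [-0.001, -1.0, 0.004]]
contact_force: [-0.1, 0.2, -0.3]
opening: 0.0439
```

```bash
python3 - <<'E'
from jar import *
pk(83.8,187,-12.4)
c,st=grab('wrist'); save(c,'w24',sc=1.5)
E
```

```text
shift [ -1.7   1.1 -35.8] turn [-0.003  0.037  0.004] F [-0.1  0.2 -0.3] open 43.9 qd 0.005
TCP in stand frame x -35.3 y 83.1 z 222.8 F [-0.1  0.2 -0.3] open 43.9 ydir [ 0.004  0.    -1.   ] zang -12.4 t 34.7167
```

View pics/w24.png

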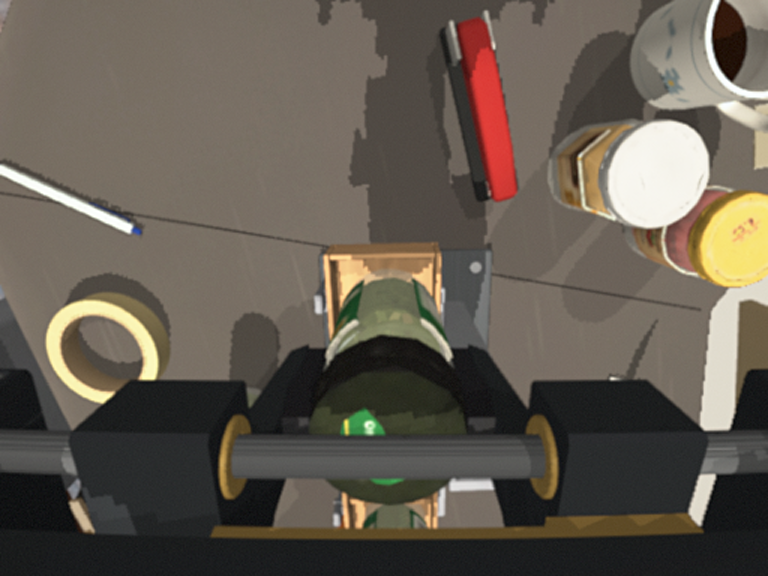

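>>> jog_arm(
  increments="1 -2 1 -8 0 0.03 0; 1 -0.5 0.2 -9 0 0 0; 1 -0.5 0.2 -8 0 0 0; 1 0 0 0 0 0 0; 1 0 0 0 0 0 0",
)

```text
t: 35.18
position: [0.5922, 0.1241, 0.1976]
ee_rot: [[-0.214, 0.005, 0.977], [-0.977, 0.001, -0.214], [-0.002, -1.0, 0.004]]
contact_force: [0.7, 0.3, -1.6]
opening: 0.0435
```

```bash
python3 - <<'E'
from jar import *
pk(83.8,187,-12.4)
E
```

```text
shift [  0.4  -0.9 -10.6] turn [-0.006  0.044 -0.003] F [ 0.7  0.3 -1.6] open 43.5 qd 0.024
TCP in stand frame x -37.7 y 84.6 z 197.6 F [ 0.7  0.3 -1.6] open 43.5 ydir [ 0.005  0.001 -1.   ] zang -12.4 t 35.1833
```

>>> jog_arm(
  increments="1 0 -0.8 -5 0 0.04 0; 1 0 0 -4 0 0 0; 1 0 0 -4 0 0 0; 1 0 0 -3 0 0 0",
)

```text
t: 35.52
position: [0.5932, 0.1242, 0.1826]
ee_rot: [[-0.215, 0.002, 0.977], [-0.977, 0.003, -0.215], [-0.003, -1.0, 0.002]]
contact_force: [-4.8, 2.6, 14.2]
opening: 0.0433
```

```bash
python3 - <<'E'
from jar import *
pk(83.8,187,-12.4)
E
```

```text
shift [-0.6 -0.9  4.4] turn [-0.024  0.022 -0.001] F [-4.8  2.6 14.2] open 43.3 qd 0.042
TCP in stand frame x -36.8 y 84.8 z 182.6 F [-4.8  2.6 14.2] open 43.3 ydir [ 0.002  0.003 -1.   ] zang -12.4 t 35.5167
```

>>> jog_arm(
  increments="1 0 0 2 0 0 0; 0.35 0 0 0.5 0 0 0; 0.35 0 0 0 0 0 0; 0.35 0 0 0 0 0 0; 0.35 0 0 0 0 0 0",
)

```text
t: 35.93
position: [0.5941, 0.1243, 0.1858]
ee_rot: [[-0.215, 0.004, 0.977], [-0.977, 0.003, -0.215], [-0.004, -1.0, 0.004]]
contact_force: [0.2, 0.4, -1.4]
opening: 0.0573
```

>>> jog_arm(
  increments="0.35 0 0 10 0 0 0; 0.35 0 0 25 0 0 0; 0.35 0 0 35 0 0 0; 0.35 0 0 30 0 0 0; 0 0 0 15 0 0 0",
)

```text
t: 36.35
position: [0.5888, 0.1232, 0.2995]
ee_rot: [[-0.215, -0.01, 0.977], [-0.977, 0.0, -0.215], [0.002, -1.0, -0.01]]
contact_force: [1.1, 0.1, -0.0]
opening: 0.0623
```

```bash
cat >> tr.py <<'E'
def slopes(cc,ss):
    P=cloud(cc,ss); X,Y,Z=front(P,F,YAW)
    for n,x0,x1,y0,y1,z0,z1 in(("tab",-2,28,-20,20,150,160),("floor+30",-55,-20,10,50,120,133),("floor+85",-55,-20,62,105,120,133),("floor-30",-55,-20,-50,-10,120,133)):
        m=(X>x0)&(X<x1)&(Y>y0)&(Y<y1)&(Z>z0)&(Z<z1); k=m.sum()
        if k<30: continue
        G=np.c_[X[m]-X[m].mean(),Y[m]-Y[m].mean(),np.ones(k)]; co=np.linalg.lstsq(G,Z[m],rcond=None)[0]; print(n,k,co[2].round(2),np.degrees(co[:2]).round(2),end=" | ")
    print()
E
python3 - <<'E'
from tr import *
from jar import *
import pickle
tcp()
c,st=grab('wrist'); save(c,'w25',sc=1.5); slopes(c,st)
print(centre(c,st,bar(-37,86,0)[:2],127))
c,st=grab('scene'); save(c,'s25',(210,80,340,210),5.5); pickle.dump((c,st),open("s25.pkl","wb"))
E
```

```text
TCP in stand frame x -40.9 y 83.0 z 299.5 F [ 1.1  0.1 -0. ] open 62.3 ydir [-0.01  0.   -1.  ] zang -12.4 t 36.35
tab 561 155.02 [ 1.57 -0.02] | floor+30 347 127.41 [1.7  0.38] | floor-30 363 127.69 [2.13 0.98] | 
(array([592.67071533, 130.67579651]), 22.374202728271484, 2400)
```

View pics/w25.png

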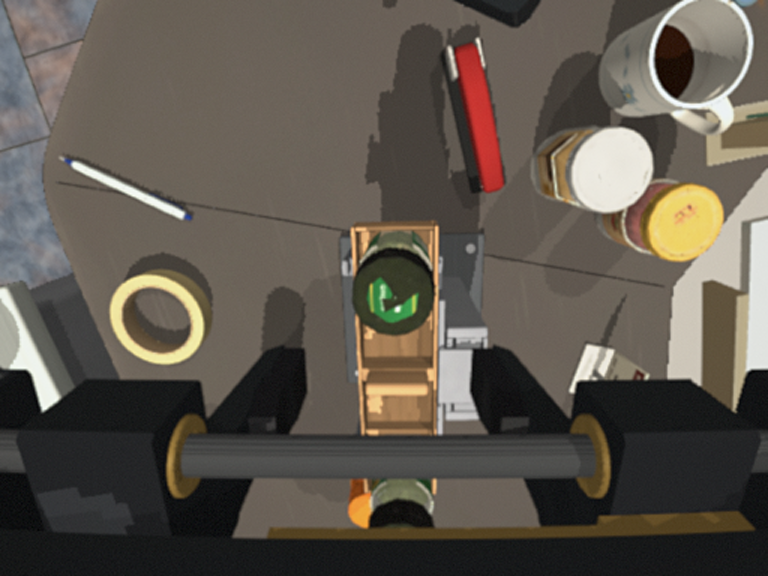

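View pics/s25.png

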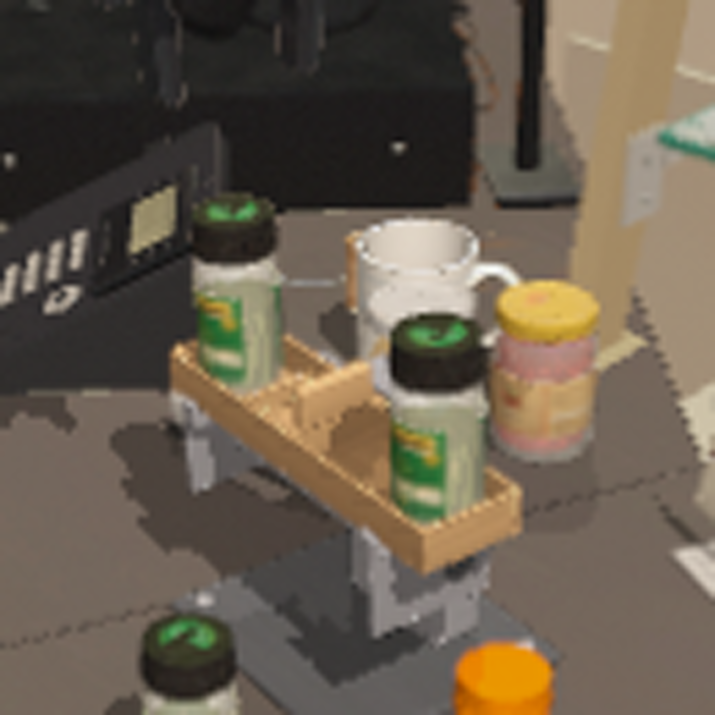

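>>> jog_arm(
  increments="0 -10 0 0 0 0 0.9; 0 -20 0 0 0 0 0.9; 0 -20 -10 0 0 0 0.9; 0 -20 -15 0 0 0 0.9; 0 -20 -20 0 0 0 0.9",
)

```text
t: 36.87
position: [0.4983, 0.0796, 0.2948]
ee_rot: [[0.274, -0.01, 0.962], [-0.962, -0.001, 0.274], [-0.002, -1.0, -0.01]]
contact_force: [-0.6, -0.9, 1.3]
opening: 0.088
```

>>> jog_arm(
  increments="0 -20 -20 -5 0 0 0.9; 0 -20 -20 -5 0 0 0.9; 0 -15 -20 -5 0 0 0.9; 0 -10 -15 -10 0 0 0.9; 0 0 0 -10 0 0 0.9",
)

```text
t: 37.28
position: [0.4239, 0.0001, 0.2528]
ee_rot: [[0.699, -0.015, 0.715], [-0.715, -0.009, 0.699], [-0.004, -1.0, -0.017]]
contact_force: [-0.0, 0.6, -0.5]
opening: 0.0882
```

>>> jog_arm(
  increments="0 0 0 -10 0 0 0.9; 0 0 0 -10 0 0 0.9; 0 0 0 -10 0 0 0.9; 0 0 0 -10 0 0 0.9; 0 0 0 -10 0 0 0.9",
)

```text
t: 37.7
position: [0.4176, -0.0017, 0.1935]
ee_rot: [[0.954, -0.018, 0.3], [-0.301, -0.016, 0.954], [-0.012, -1.0, -0.021]]
contact_force: [1.1, -0.6, -1.1]
opening: 0.0881
```

>>> jog_arm(
  increments="0 0 0 0 0 0 0.9; 0 0 0 0 0 0 0.9; 0 0 0 0 0 0 0.9; 0 0 0 0 0 0 0.9; 0 0 0 0 0 0 0.9",
)

```text
t: 38.12
position: [0.4091, -0.0016, 0.1819]
ee_rot: [[0.982, -0.027, -0.19], [0.189, -0.026, 0.982], [-0.031, -0.999, -0.021]]
contact_force: [0.2, 0.1, -0.6]
opening: 0.088
```

```bash
python3 - <<'E'
from jar import *
import pickle
go((428.5,-3,160),138); print(robot.state()["joint_pos"].round(2))
c,st=grab('wrist'); save(c,'w26',sc=1.5);pickle.dump((c,st),open("w26.pkl","wb"))
ce=centre(c,st,(428.5,-3)); print(ce)
if ce: g,ok=edges(c,st,ce[0],0,name="unw26")
E
```

```text
shift [ 19.4  -1.4 -21.9] turn [ 0.326 -0.164  6.181] F [ 0.2  0.1 -0.6] open 88.0 qd 1.143
[-0.04 -0.19  2.19 -0.03  1.18 -1.79]
(array([ 4.30381805e+02, -1.20082032e-02]), 22.581663131713867, 2106)
```

View pics/w26.png

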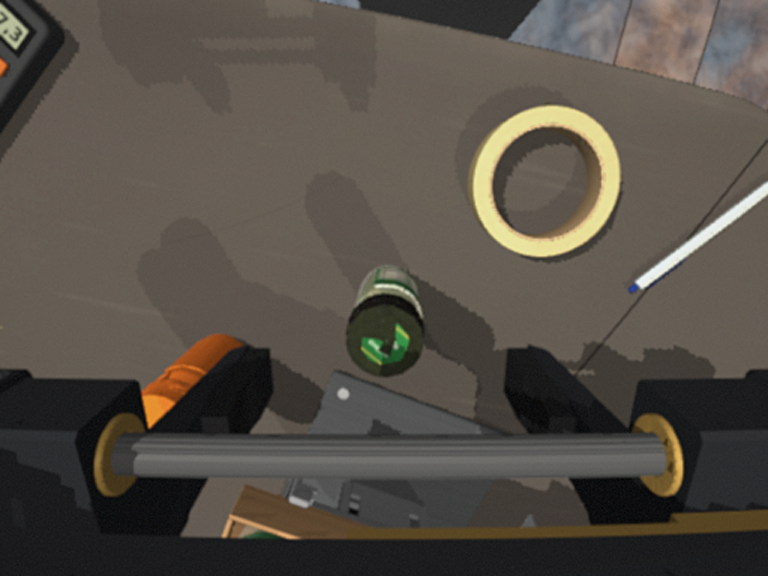

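```bash
python3 - <<'E'
from jar import *
import pickle
def pol(f,xy):
    c,st=pickle.load(open(f,"rb")); ce=centre(c,st,xy)[0]; l=lid(c,st,ce).astype(np.float32); g=l[...,1]-.5*l[...,0]-.5*l[...,2]
    p=cv2.warpPolar(g,(80,720),(96,96),80,cv2.WARP_POLAR_LINEAR)[:,8:64]; return p-p.mean()
D=dict(j1=pol("w18.pkl",(660,-230)),j1b=pol("w17.pkl",(660,-229)),j2=pol("w22.pkl",(577,-346)),j2b=pol("w18.pkl",(578,-345)),j3=pol("w26.pkl",(430,0)))
for k in D:
    s=[(np.roll(D[k],i,0)*D["j3"]).sum() for i in range(720)]; i=int(np.argmax(s))/2; i=i if i<180 else i-360
    print(k,"->j3 CCW",-i, max(s)/np.sqrt((D[k]**2).sum()*(D["j3"]**2).sum()))
E
```

```text
j1 ->j3 CCW -88.5 0.94889814
j1b ->j3 CCW -86.0 0.83128655
j2 ->j3 CCW 49.0 0.9451442
j2b ->j3 CCW 49.0 0.8035935
j3 ->j3 CCW -0.0 1.0
```

View pics/unw26.png

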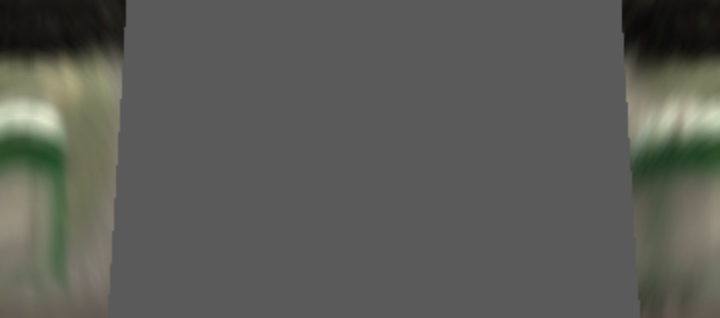

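>>> jog_arm(
  increments="0 5 0 0 0.1 -0.05 0.9; 0 5 0 0 0.1 -0.05 0.9; 0 5 1 0 0.1 -0.05 0.9; 0 5 1 0 0 0 0.9; 0 5 0 0 0 0 0.9",
)

```text
t: 38.58
position: [0.4291, 0.0009, 0.1754]
ee_rot: [[0.78, -0.017, -0.625], [0.625, -0.001, 0.78], [-0.014, -1.0, 0.009]]
contact_force: [-0.5, 0.6, 0.2]
opening: 0.0878
```

>>> jog_arm(
  increments="0 2 0 0 0 0 0.9; 0 2 0 -10 0 0 0.3; 0 0 0 -20 0 0 0; 0 0 0 -20 0 0 0; 0 0 0 0 0 0 0",
)

```text
t: 39.0
position: [0.432, 0.0008, 0.1207]
ee_rot: [[0.696, -0.019, -0.718], [0.718, -0.003, 0.696], [-0.016, -1.0, 0.011]]
contact_force: [-1.1, 0.3, 0.3]
opening: 0.0879
```

```bash
python3 - <<'E'
from jar import *
go((430.4,0,55),138); print(robot.state()["joint_pos"].round(2))
c,st=grab('wrist'); save(c,'w27',sc=1.5)
print(centre(c,st,(430,0)))
E
```

```text
shift [ -1.6  -0.8 -65.7] turn [ 0.034 -0.181  0.352] F [-1.1  0.3  0.3] open 87.9 qd 0.037
[-0.05 -0.08  2.21 -0.    1.03 -2.42]
(array([4.30186707e+02, 3.58623743e-01]), 22.603404998779297, 3906)
```

>>> jog_arm(
  increments="0 -2 -0.5 -15 0.03 -0.18 0; 0 -1 0 -20 0 0 0; 0 -1 0 -20 0 0 0; 0 -1 0 -8 0 0 0; 0 0 0 0 0 0 0",
)

```text
t: 39.47
position: [0.4301, 0.0001, 0.0612]
ee_rot: [[0.7, 0.007, -0.714], [0.714, -0.0, 0.7], [0.005, -1.0, -0.005]]
contact_force: [-0.6, -0.3, 0.3]
opening: 0.0884
```

```bash
python3 - <<'E'
from jar import *
go((430.2,0.3,55),136)
E
```

```text
shift [ 0.1  0.2 -6.2] turn [0.003 0.07  0.074] F [-0.6 -0.3  0.3] open 88.4 qd 0.021
```

>>> jog_arm(
  increments="0.2 -1 0 -7 0 0.07 0; 0.6 0 0 0 0 0 0; 1 0 0 0 0 0 0; 1 0 0 0 0 0 0; 1 0 0 0 0 0 0",
)

```text
t: 39.88
position: [0.4323, -0.0001, 0.0576]
ee_rot: [[0.701, 0.005, -0.713], [0.713, -0.001, 0.701], [0.003, -1.0, -0.004]]
contact_force: [0.0, -0.1, 0.2]
opening: 0.057
```

>>> jog_arm(
  increments="1 0 0 0 0 0 0; 1 0 0 0 0 0 0; 1 0 0 0 0 0 0",
)

```text
t: 40.13
position: [0.4335, -0.0001, 0.059]
ee_rot: [[0.701, 0.007, -0.713], [0.713, -0.001, 0.701], [0.005, -1.0, -0.006]]
contact_force: [-0.1, -1.0, -0.5]
opening: 0.0441
```

```bash
python3 - <<'E'
from jar import *
go((430.2,0.3,55),136); s=robot.state(); print(s["position"], (np.array([.4302,.0003,0])-s["position"])@s["ee_rot"]*1000)
E
```

```text
shift [-3.3  0.4 -4. ] turn [0.007 0.07  0.086] F [-0.1 -1.  -0.5] open 44.1 qd 0.007
[ 4.33542105e-01 -6.01749531e-05  5.90380243e-02] [-2.35773378 59.01174762  2.97362411]
```

>>> jog_arm(
  increments="1 0 0 15 0 0.05 0; 1 0 0 30 0 0 -0.5; 1 0 0 38 0 0 -0.9; 1 0 0 38 0 0 -0.9; 1 0 0 38 0 0 -0.9",
)

```text
t: 40.55
position: [0.422, 0.0006, 0.2124]
ee_rot: [[0.902, -0.023, -0.431], [0.432, 0.006, 0.902], [-0.018, -1.0, 0.015]]
contact_force: [1.0, 0.8, -1.2]
opening: 0.0436
```

>>> jog_arm(
  increments="1 0 0 38 0 0 -0.9; 1 0 0 30 0 0 -0.9; 1 0 0 15 0 0 -0.9; 1 0 0 5 0 0 -0.9; 1 0 0 0 0 0 -0.9",
)

```text
t: 40.97
position: [0.4249, 0.0003, 0.3158]
ee_rot: [[0.999, -0.0, 0.049], [-0.049, 0.012, 0.999], [-0.001, -1.0, 0.012]]
contact_force: [-0.4, 0.3, -0.5]
opening: 0.0441
```

>>> jog_arm(
  increments="1 5 2 0 0 0 -0.9; 1 5 2 0 0 0 -0.9; 1 5 2 0 0 0 -0.9; 1 5 2 0 0 0 -0.9; 1 5 2 0 0 0 -0.9",
)

```text
t: 41.38
position: [0.45, 0.0101, 0.3178]
ee_rot: [[0.855, 0.01, 0.519], [-0.519, 0.009, 0.855], [0.004, -1.0, 0.013]]
contact_force: [-0.1, -0.5, -1.0]
opening: 0.044
```

>>> jog_arm(
  increments="1 8 4 0 0 0 -0.9; 1 8 4 0 0 0 -0.9; 1 8 4 0 0 0 -0.9; 1 8 4 0 0 0 -0.9; 1 8 4 0 0 0 -0.9",
)

```text
t: 41.8
position: [0.4898, 0.0306, 0.3162]
ee_rot: [[0.504, 0.01, 0.864], [-0.864, 0.003, 0.504], [0.002, -1.0, 0.01]]
contact_force: [-0.1, 0.9, -1.4]
opening: 0.0445
```

```bash
python3 - <<'E'
from jar import *
pk(29.2,310,-27,x=-37.9)
E
```

```text
shift [91.8 39.2 -6.2] turn [ 0.019  0.101 -9.544] F [-0.1  0.9 -1.4] open 44.5 qd 1.293
TCP in stand frame x -120.6 y -26.6 z 316.2 F [-0.1  0.9 -1.4] open 44.5 ydir [ 0.01   0.003 -1.   ] zang 30.3 t 41.8
```

>>> jog_arm(
  increments="1 10 4 0 0 0.05 -0.9; 1 10 4 0 0 0.05 -0.9; 1 10 4 0 0 0 -0.9; 1 10 4 0 0 0 -0.9; 1 10 4 0 0 0 -0.9",
)

```text
t: 42.22
position: [0.5402, 0.0516, 0.3139]
ee_rot: [[0.033, -0.004, 0.999], [-0.999, 0.003, 0.033], [-0.003, -1.0, -0.004]]
contact_force: [0.2, -0.1, -1.3]
opening: 0.0441
```

>>> jog_arm(
  increments="1 10 4 0 0 0 -0.9; 1 10 4 0 0 0 -0.9; 1 10 4 0 0 0 -0.9; 1 5 4 0 0 0 -0.9; 1 0 0 0 0 0 -0.9",
)

```text
t: 42.63
position: [0.5772, 0.069, 0.3107]
ee_rot: [[-0.446, -0.007, 0.895], [-0.895, 0.005, -0.446], [-0.001, -1.0, -0.008]]
contact_force: [0.6, 0.2, -0.7]
opening: 0.0442
```

>>> jog_arm(
  increments="1 0 0 0 0 0 0; 1 0 0 0 0 0 0",
)

```text
t: 42.8
position: [0.577, 0.0692, 0.3094]
ee_rot: [[-0.446, -0.009, 0.895], [-0.895, 0.004, -0.446], [0.0, -1.0, -0.01]]
contact_force: [-1.0, -0.4, 0.0]
opening: 0.0441
```

```bash
python3 - <<'E'
from jar import *
import pickle
pk(29.2,300,-27,x=-37.9)
c,st=grab('wrist'); save(c,'w28',sc=1.5);pickle.dump((c,st),open("w28.pkl","wb"))
p=st["position"]*1000; tx=st["ee_rot"][:,0]
g,ok=edges(c,st,(p-2.4*tx)[:2],p[2]-59,name="unw28")
i=np.where(ok)[0]; print([(k-180,int(g[k])) for k in range(i[0],i[-1],4)])
c,st=grab('scene'); save(c,'s28',(210,60,340,210),5)
E
```

```text
shift [ 4.6  0.6 -9.4] turn [-0.043 -0.086 -0.082] F [-1.  -0.4  0. ] open 44.1 qd 0.019
TCP in stand frame x -42.3 y 27.8 z 309.4 F [-1.  -0.4  0. ] open 44.1 ydir [-0.009  0.004 -1.   ] zang -26.5 t 42.8
[(13, 16), (17, 15), (21, 14), (25, 14), (29, 15), (33, 16), (37, 19), (41, 23), (45, 31), (49, 19), (53, 11), (57, 12), (61, 12), (65, 12), (69, 12), (73, 12), (77, 12), (81, 12), (85, 13), (89, 12), (93, 13), (97, 12), (101, 12), (105, 12), (109, 8)]
```

View pics/w28.png

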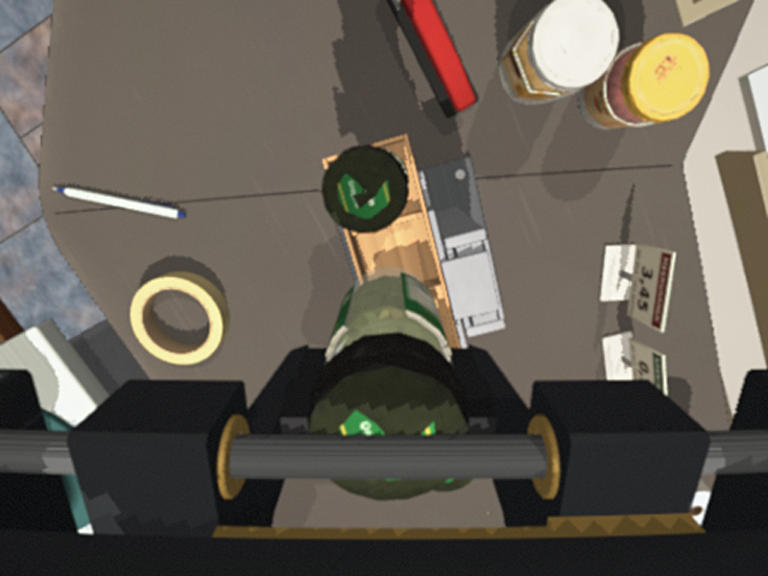

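View pics/s28.png

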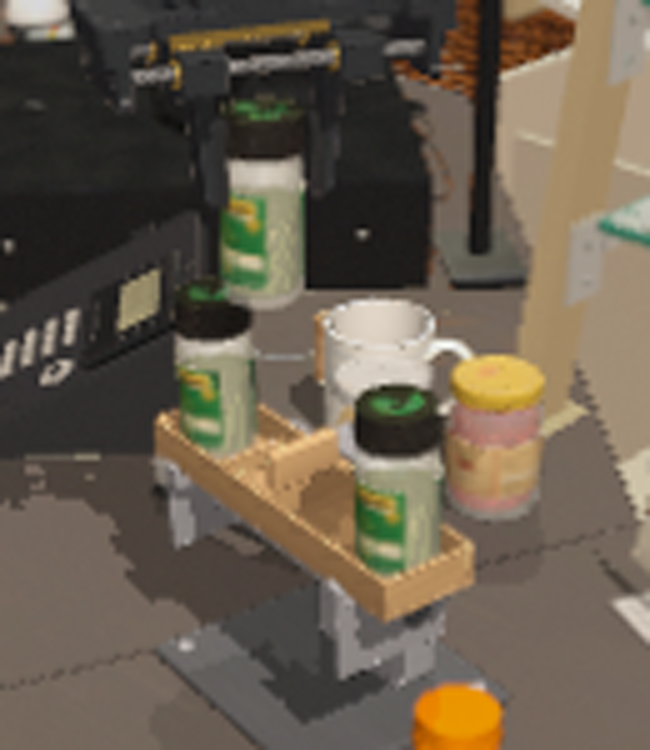

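>>> jog_arm(
  increments="1 4.6 1 -20 -0.04 -0.08 0; 1 0 0 -25 0 0 0; 1 0 0 -15 0 0 0; 1 0 0 0 0 0 0; 1 0 0 0 0 0 0",
)

```text
t: 43.32
position: [0.5816, 0.0695, 0.2504]
ee_rot: [[-0.44, 0.005, 0.898], [-0.898, 0.0, -0.44], [-0.002, -1.0, 0.004]]
contact_force: [1.7, -0.3, -0.9]
opening: 0.0443
```

```bash
python3 - <<'E'
from jar import *
pk(29.2,187,-26.5,x=-37.9)
E
```

```text
shift [ -0.    0.3 -63.4] turn [-0.002  0.045 -0.069] F [ 1.7 -0.3 -0.9] open 44.3 qd 0.024
TCP in stand frame x -37.8 y 28.9 z 250.4 F [ 1.7 -0.3 -0.9] open 44.3 ydir [ 0.005  0.    -1.   ] zang -26.1 t 43.3167
```

Exactly on line. Continue down with a look.

>>> jog_arm(
  increments="1 0 0.3 -15 0 0.04 0; 1 -1 0 -15 0 0 0; 1 0 0 -5 0 0 0; 1 0 0 0 0 0 0; 1 0 0 0 0 0 0",
)

```text
t: 43.73
position: [0.5824, 0.0697, 0.2169]
ee_rot: [[-0.438, 0.006, 0.899], [-0.899, 0.001, -0.438], [-0.003, -1.0, 0.005]]
contact_force: [-0.7, -0.1, -0.9]
opening: 0.044
```

```bash
python3 - <<'E'
from jar import *
pk(29.2,187,-26.5,x=-37.9)
c,st=grab('wrist'); save(c,'w29',sc=1.5)
E
```

```text
shift [ -0.8   0.1 -29.9] turn [-0.007  0.057 -0.088] F [-0.7 -0.1 -0.9] open 44.0 qd 0.004
TCP in stand frame x -37.1 y 29.3 z 216.9 F [-0.7 -0.1 -0.9] open 44.0 ydir [ 0.006  0.001 -1.   ] zang -26.0 t 43.7333
```

View pics/w29.png

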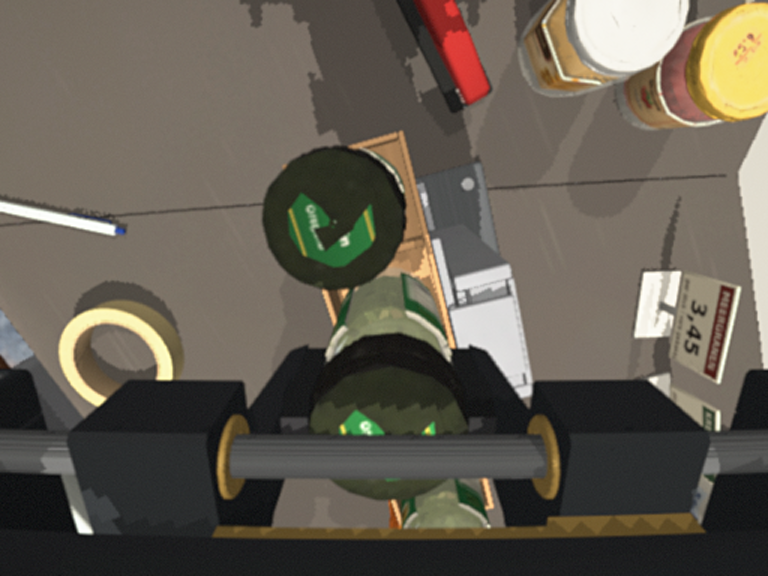

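>>> jog_arm(
  increments="1 -0.8 0 -8 0 0.05 -0.05; 1 -0.5 0 -9 0 0 0; 1 -0.5 0 -4 0 0 0; 1 0 0 0 0 0 0; 1 0 0 0 0 0 0",
)

```text
t: 44.2
position: [0.5821, 0.0698, 0.1965]
ee_rot: [[-0.443, 0.005, 0.897], [-0.897, 0.001, -0.443], [-0.003, -1.0, 0.004]]
contact_force: [0.0, -0.1, -1.2]
opening: 0.0436
```

```bash
python3 - <<'E'
from jar import *
pk(29.2,187,-26.5,x=-37.9)
E
```

```text
shift [-0.5 -0.1 -9.5] turn [-0.01   0.044 -0.035] F [ 0.  -0.1 -1.2] open 43.6 qd 0.008
TCP in stand frame x -37.4 y 29.4 z 196.5 F [ 0.  -0.1 -1.2] open 43.6 ydir [ 0.005  0.001 -1.   ] zang -26.3 t 44.2
```

>>> jog_arm(
  increments="1 -0.5 0 -5 0 0.04 0; 1 0 0 -4 0 0 0; 1 0 0 -2 0 0 0",
)

```text
t: 44.45
position: [0.5821, 0.0699, 0.1854]
ee_rot: [[-0.443, 0.001, 0.897], [-0.897, 0.001, -0.443], [-0.002, -1.0, 0.001]]
contact_force: [-2.8, 1.4, 10.5]
opening: 0.0437
```

>>> jog_arm(
  increments="1 0 0 1 0 0 0; 0.4 0 0 0.3 0 0 0; 0.35 0 0 0 0 0 0; 0.35 0 0 0 0 0 0; 0.35 0 0 0 0 0 0",
)

```text
t: 44.87
position: [0.5828, 0.0699, 0.1874]
ee_rot: [[-0.443, 0.003, 0.897], [-0.897, 0.001, -0.443], [-0.002, -1.0, 0.002]]
contact_force: [-0.2, 0.1, 0.0]
opening: 0.0573
```

>>> jog_arm(
  increments="0.35 0 0 8 0 0 0; 0.35 0 0 20 0 0 0; 0.35 0 0 35 0 0 0; 0.35 0 0 35 0 0 0; 0.35 0 0 20 0 0 0",
)

```text
t: 45.28
position: [0.5773, 0.0694, 0.3039]
ee_rot: [[-0.443, -0.012, 0.896], [-0.897, 0.0, -0.443], [0.005, -1.0, -0.01]]
contact_force: [0.7, -0.4, 0.9]
opening: 0.0572
```

```bash
python3 - <<'E'
from tr import *
from jar import *
import pickle
tcp()
c,st=grab('wrist'); save(c,'w30',sc=1.5); slopes(c,st); pickle.dump((c,st),open("w30.pkl","wb"))
for y in(86.5,31.5): 
    r=centre(c,st,bar(-37,y,0)[:2],127)
    if r: d=np.array([*r[0],0])-[F[0],F[1],0]; print(y,d@A,d@Bv,r[1:])
c,st=grab('scene'); save(c,'s30',(210,80,340,210),5.5); pickle.dump((c,st),open("s30.pkl","wb"))
E
```

```text
TCP in stand frame x -42.1 y 28.1 z 303.9 F [ 0.7 -0.4  0.9] open 57.2 ydir [-0.012  0.    -1.   ] zang -26.3 t 45.2833
tab 980 155.15 [ 1.9  -0.52] | floor-30 527 127.71 [ 2.17 -0.53] | 
86.5 -37.332155940256655 82.38649975830688 (31.00470733642578, 2996)
31.5 -39.03657047266763 35.614665751608136 (22.501556396484375, 2327)
```

View pics/w30.png

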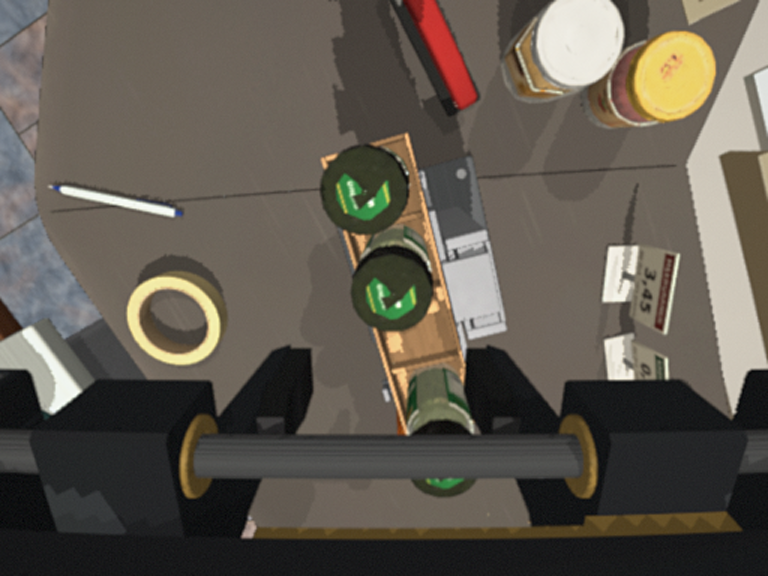

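View pics/s30.png

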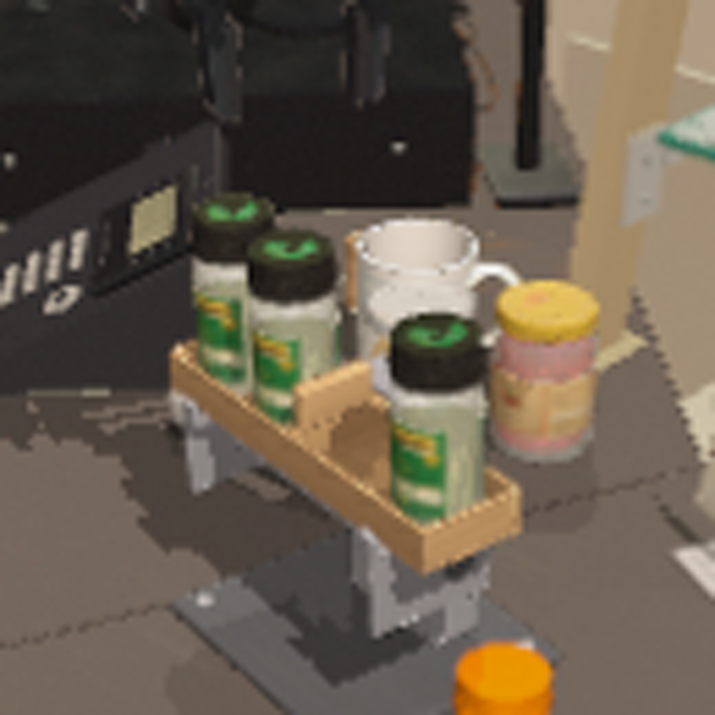

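```bash
python3 - <<'E'
from plan import *
import pickle
c,_=pickle.load(open("scene9.pkl","rb")); c0,_=pickle.load(open("scene0.pkl","rb"))
for X in((0,0,97),(0,0,82),(-4,0,89),(-5,0,82)): print(X,proj(c,bar(*X)/1000))
b=(262,150,302,185)
o=np.hstack([cv2.resize(x["image"][b[1]:b[3],b[0]:b[2],::-1],None,fx=9,fy=9,interpolation=cv2.INTER_CUBIC) for x in(c0,c)]); cv2.imwrite("pics/catch.png",o)
E
```

```text
(0, 0, 97) [[280.89262812 165.43222456]]
(0, 0, 82) [[280.8265281  169.69085339]]
(-4, 0, 89) [[279.78569379 168.13067497]]
(-5, 0, 82) [[279.4912097  170.21722867]]
```

View pics/catch.png

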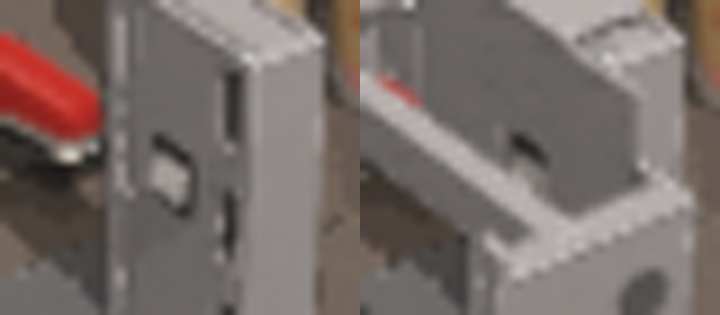

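>>> jog_arm(
  increments="0.35 0 0 20 0 0 0; 0.35 -20 10 5 0 0 0; 0.35 -30 20 0 0 0 0; 0.35 -35 20 0 0 0 0; 0.35 -30 20 0 0 0 0",
)

```text
t: 45.8
position: [0.4645, 0.1374, 0.3289]
ee_rot: [[-0.45, -0.006, 0.893], [-0.893, -0.001, -0.45], [0.004, -1.0, -0.005]]
contact_force: [-0.7, 0.5, -0.7]
opening: 0.0577
```

>>> jog_arm(
  increments="0.35 -10 35 0 0 0 0; 0.35 0 40 0 0 0 0; 0.35 0 40 0 0 0 0; 0.35 0 40 0 0 0 0; 0.35 0 0 0 0 0 0",
)

```text
t: 46.22
position: [0.4443, 0.2984, 0.3254]
ee_rot: [[-0.451, -0.01, 0.893], [-0.893, -0.001, -0.451], [0.006, -1.0, -0.008]]
contact_force: [-0.1, -0.3, -0.5]
opening: 0.0574
```

```bash
python3 - <<'E'
from tr import *
from jar import *
import pickle
tcp()
c,st=grab('scene'); save(c,'s31',sc=1.5); pickle.dump((c,st),open("s31.pkl","wb")); 
ct,stt=grab('top'); save(ct,'t31',sc=1.5); pickle.dump((ct,stt),open("t31.pkl","wb"))
rows=[]
for y in(86.7,31.7,-84.3):
    for n,(a,b) in dict(scene=(c,st),top=(ct,stt)).items():
        r=centre(a,b,bar(-37,y,0)[:2],127)
        if r is None: print(y,n,None); continue
        d=np.array([*r[0],0])-[F[0],F[1],0]; print(y,n,"jar in stand",(d@A).round(1),(d@Bv).round(1),r[1:])
        if n=="scene":
            g,ok=edges(a,b,r[0],128); im,_=unwrap(a,b,r[0],128); rows.append(im)
            dg=np.diff(cv2.GaussianBlur(g[None],(0,0),2)[0]); i=np.where(ok)[0]
            print("   g",[(k-180,int(g[k])) for k in range(0,i[-1] if i[-1]<180 else 120,6) if ok[k]])
cv2.imwrite("pics/unw31.png",np.vstack([cv2.resize(r,None,fx=2,fy=1.6) for r in rows]))
P=cloud(ct)
for k,uv in dict(calc=(515,380),stap=(275,228)).items(): pass
c0,_=pickle.load(open("top0.pkl","rb"))
d=np.abs(ct["image"].astype(int)-c0["image"]).sum(2)
print("calc diff",d[230:275,320:365].mean(),"stapler",d[145:162,160:206].mean(),"orange",d[188:208,272:292].mean())
E
```

```text
TCP in stand frame x -215.9 y 227.8 z 325.4 F [-0.1 -0.3 -0.5] open 57.4 ydir [-0.01  -0.001 -1.   ] zang -26.8 t 46.2167
86.7 scene jar in stand -42.3 81.3 (27.630569458007812, 99)
   g [(-180, 38), (-174, 41), (-168, 43), (-162, 41), (-156, 35), (-150, 30), (-144, 31), (-138, 31), (-132, 26), (-126, 19), (-120, 17), (-114, 23), (-108, 25), (-102, 26), (-96, 26), (-90, 25), (-84, 23), (-78, 21), (-72, 20), (-66, 19)]
86.7 top jar in stand -39.5 80.8 (28.614032745361328, 185)
31.7 scene jar in stand -44.8 37.1 (28.239944458007812, 110)
   g [(-180, 17), (-174, 25), (-168, 30), (-162, 35), (-156, 38), (-150, 40), (-144, 39), (-138, 38), (-132, 37), (-126, 36), (-120, 33), (-114, 22), (-108, 14), (-102, 10), (-96, 11), (-90, 10), (-84, 9), (-78, 9), (-72, 9), (-66, 10)]
31.7 top jar in stand -39.4 33.2 (22.88957405090332, 179)
-84.3 scene jar in stand -41.5 -86.6 (22.78891372680664, 136)
   g [(-180, 33), (-174, 37), (-168, 40), (-162, 42), (-156, 42), (-150, 40), (-144, 38), (-138, 40), (-132, 43), (-126, 37), (-120, 23), (-114, 17), (-108, 15), (-102, 15), (-96, 15), (-90, 14), (-84, 13), (-78, 12), (-72, 11), (-66, 11)]
-84.3 top jar in stand -38.4 -84.8 (22.191162109375, 181)
calc diff 13.274074074074074 stapler 16.47826086956522 orange 24.55
```

View pics/s31.png

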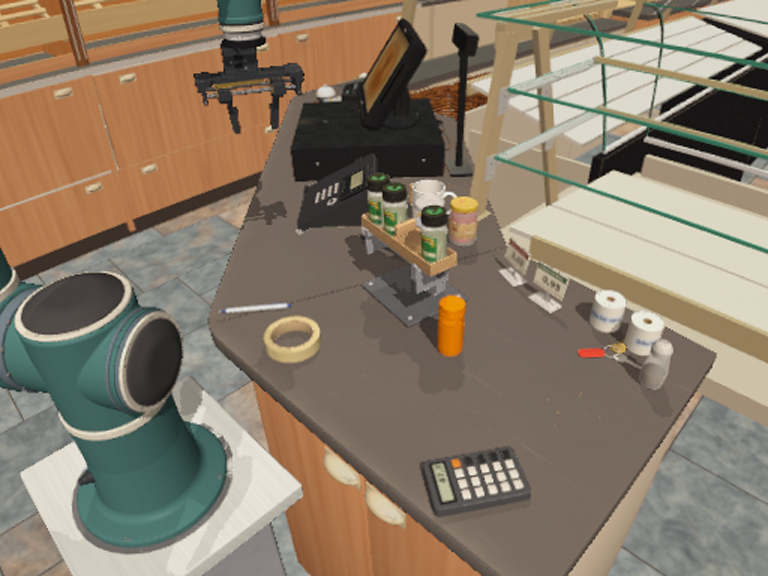

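View pics/unw31.png

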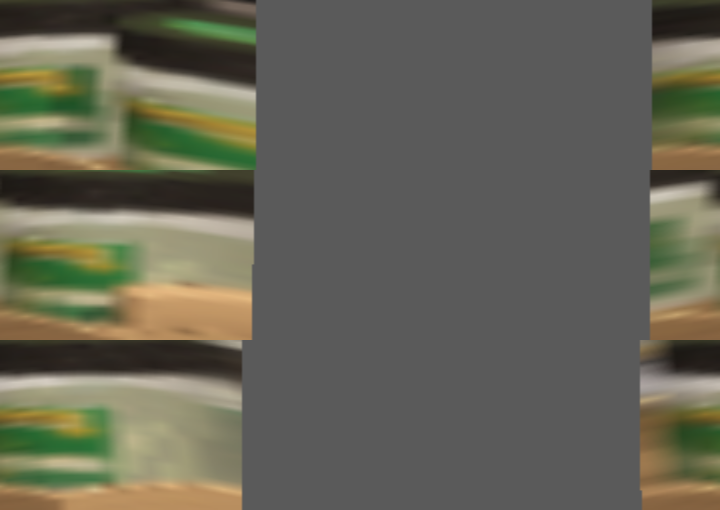

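View pics/t31.png

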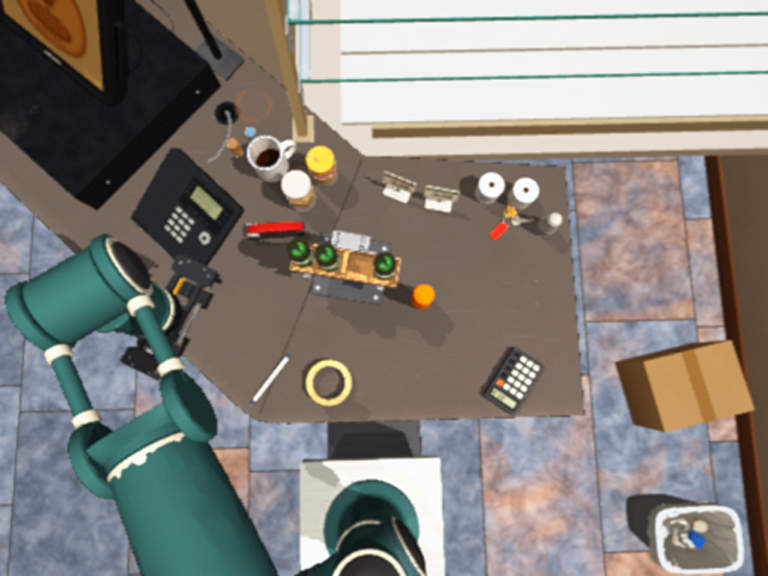

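```bash
python3 - <<'E'
from jar import *
import pickle
def cen(c,st,xy,z0):
    P=cloud(c,st)*1000
    for _ in range(5):
        d=np.hypot(P[...,0]-xy[0],P[...,1]-xy[1]); m=(d<25)&(P[...,2]>z0+98)&(P[...,2]<z0+112); xy=P[m][:,:2].mean(0)
    return xy
def pol(c,xy,z):
    l=lid(c,None,xy,z).astype(np.float32); g=l[...,1]-.5*l[...,0]-.5*l[...,2]
    p=cv2.warpPolar(g,(80,720),(96,96),80,cv2.WARP_POLAR_LINEAR)[:,8:64]; return p-p.mean()
for nm0,nm in(("top0","t31"),("scene0","s31")):
    c0,_=pickle.load(open(nm0+".pkl","rb")); ct,_=pickle.load(open(nm+".pkl","rb"))
    ref={k:(pol(c0,cen(c0,None,xy,0),105),L) for k,xy,L in(("j1",(658,-231),58.5),("j2",(576,-347.5),-77.5),("j3",(429,-2.5),-28.5))}
    for k,y in(("j2",86.7),("j3",31.7),("j1",-84.3)):
        xy=cen(ct,None,bar(-38,y,0)[:2],127.5); q=pol(ct,xy,232.5); d=np.array([*xy,0])-[F[0],F[1],0]
        o=[]
        for r,(p,L) in ref.items():
            s=[(np.roll(p,i,0)*q).sum() for i in range(720)]; i=int(np.argmax(s))/2
            o.append((r,round((L-i)%360,1),round(float(max(s)/np.sqrt((p**2).sum()*(q**2).sum())),2)))
        print(nm,k,"centre stand",(d@A).round(1),(d@Bv).round(1),"label az by ref",o,"want 169.1")
E
```

```text
t31 j2 centre stand -39.8 88.0 label az by ref [('j1', 163.5, 0.77), ('j2', 169.0, 0.77), ('j3', 169.0, 0.93)] want 169.1
t31 j3 centre stand -40.4 33.0 label az by ref [('j1', 159.5, 0.75), ('j2', 167.0, 0.79), ('j3', 166.0, 0.92)] want 169.1
t31 j1 centre stand -38.8 -84.6 label az by ref [('j1', 160.5, 0.74), ('j2', 164.5, 0.8), ('j3', 165.0, 0.94)] want 169.1
s31 j2 centre stand -43.1 83.5 label az by ref [('j1', 170.0, 0.57), ('j2', 173.0, 0.46), ('j3', 167.0, 0.6)] want 169.1
s31 j3 centre stand -44.2 28.5 label az by ref [('j1', 166.5, 0.52), ('j2', 159.5, 0.55), ('j3', 154.5, 0.64)] want 169.1
s31 j1 centre stand -42.8 -89.1 label az by ref [('j1', 157.5, 0.56), ('j2', 189.0, 0.33), ('j3', 198.5, 0.34)] want 169.1
```

```bash
python3 -c "
from bench import robot
print(robot.hand_in()); print(robot.state()['t'])"
```

```text
the job is handed in; nothing more can be done
None
the job is handed in; nothing more can be done
```

The shelf is up and the job is handed in at about 46 s. The bracket hangs in the top slots, the tray sits on its arms, and all three green-label jars that were there stand in tray pockets. The pockets used are y = +85.5, +30.5 and −85.5. I did not touch the calculator, the stapler or the orange look-alike.

**Last checks that agreed**
- **Bracket home:** the press tab stopped at 153.8 mm under about 28 N, against 154 mm when home. The camera's picture shows a bright tongue in the plate's window, so I take the catch to be out; I had no closer view of it.
- **Tray:** a camera fit just after seating it put it at stand x −37 and y +1 mm, square to the upright. Its sideways tilt reached about 1.4° after the first jar, and was 0.5° with all three in.
- **Labels:** comparing the lids in the top camera before and after puts them between 159.5° and 169° depending on the reference jar. Straight away from the upright is 169°. The wrist views before placing agreed within about 3°.

**Checks that disagreed or stayed open**
- **Forward tilt:** the bracket and tray lean about 2° towards the front. I put this down to play in the hooks and left it.
- **Scene camera:** it is off by several millimetres from the other cameras, and its label readings were too scattered to use, at 154–199°.
- **Insertion:** on the first try the hooks touched the lower slot edge with about 7 N. I backed off, raised the bracket slightly, and it went in on the second try.

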